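# Sort pulley keys through the interlocked length gauge

## Task

First open the key gauge: take the brass rod from its stand, slide its end along the louvred channel in the gauge's top until it drops into the socket hidden under one of the louvres, and let go, leaving it standing there so that the slot's cover stays open. Then sort all the steel keys from the mat by the gauge slot: short ones drop through it into the bin, and those too long for it go in the plywood tray. When all keys are sorted, put the rod back upright in its stand so that the cover shuts, and leave the jar, pulley and file where they are.

Things in the scene. Friction and masses are not known exactly. Their poses are not given: they have to be found in the camera images.
- gauge: dark steel gauge box, 220 (x) x 190 (y) x 55 mm high, fixed, with an aluminium top plate 8 mm thick (top at z 55, underside at z 47). Origin at the centre of its underside. Its +y half (y -21 to 91) is a closed bin with its floor at z 4, reached only through the gauge slot in the top; a clear window closes the bin's +x side. Its -y half holds the channel
- slot (a point): centre of the gauge slot's mouth, level with the top plate; axes as the gauge box. The slot is 47 mm long (along y) and 18 mm wide (along x): a short key laid along y drops through into the bin, a long one stays lying across its ends. A steel cover plate 2 mm below the mouth closes the slot until the rod stands in the hidden socket
- channel (a point): middle of a straight recessed channel in the top plate, on its floor, 4 mm below the plate top; axes as the gauge box. Channel 90 mm long (along x), 17 mm wide, its floor a row of identical rigid steel louvres of 18 mm each, save one that is the shutter of the hidden socket: it looks like the rest, and its centre lies anywhere within 30 mm of the middle along x
- shutter (a joint): how far the hidden louvre shutter is pushed down: 0 flush (within 1 mm), 0.016 m at the bottom. It gives way under about 1 N and springs back when freed, but the weight of the rod keeps it down. The socket it opens is 18 mm long (along the channel) and 17 mm wide
- cover (a joint): how far the cover of the gauge slot is drawn open: 0 shut, 0.032 m open (from about 0.024 m the slot is wholly clear). It is driven by the shutter at twice its travel and cannot be set otherwise
- rod: plain round brass rod, 12 mm diameter, 90 mm long, 220 g, flat ends with 1 mm chamfers. Origin at the centre of its lower end, z up along the rod. Starts upright in the stand
- stand: fixed dark steel stand for the rod, 44 x 44 x 34 mm on a 56 mm foot, with a square hole 18 x 18 mm whose floor is at z 4. Origin at the centre of its underside
- stand_mouth (a point): centre of the mouth of the stand's hole, 34 mm above its underside
- tray: fixed plywood tray for long keys, open on top, 130 (x) x 120 (y) x 28 mm high, walls 4 mm, floor about 4 mm. Origin at the centre of its underside
- mat: fixed black rubber mat, 290 (x) x 220 (y) x 3 mm, on which the keys lie. Origin at the centre of its underside
- key_a: a bare steel parallel key, a square bar 12 x 12 mm, of one of two lengths, 40 mm (short) or 62 mm (long); which is not told here. Lies flat and loose on the mat at the start. Origin at its centre, x along its length. None if absent in this run
- key_b: a bare steel parallel key, a square bar 12 x 12 mm, of one of two lengths, 40 mm (short) or 62 mm (long); which is not told here. Lies flat and loose on the mat at the start. Origin at its centre, x along its length. None if absent in this run
- key_c: a bare steel parallel key, a square bar 12 x 12 mm, of one of two lengths, 40 mm (short) or 62 mm (long); which is not told here. Lies flat and loose on the mat at the start. Origin at its centre, x along its length. None if absent in this run
- key_d: a bare steel parallel key, a square bar 12 x 12 mm, of one of two lengths, 40 mm (short) or 62 mm (long); which is not told here. Lies flat and loose on the mat at the start. Origin at its centre, x along its length. None if absent in this run
- key_e: a bare steel parallel key, a square bar 12 x 12 mm, of one of two lengths, 40 mm (short) or 62 mm (long); which is not told here. Lies flat and loose on the mat at the start. Origin at its centre, x along its length. None if absent in this run
- key_f: a bare steel parallel key, a square bar 12 x 12 mm, of one of two lengths, 40 mm (short) or 62 mm (long); which is not told here. Lies flat and loose on the mat at the start. Origin at its centre, x along its length. None if absent in this run
- pulley: bystander: loose aluminium step pulley, 80 mm diameter, 40 mm high. Origin at the centre of its underside
- jar: bystander: loose glass jar with a red cap, 66 mm diameter, 80 mm high. Origin at the centre of its underside
- file: bystander: loose flat file with a wooden handle, about 220 mm long, 18 mm high. Origin on its underside, x towards the blade's end
There are look-alikes about, which are no part of the job. What is shaped like the key_c but orange or turquoise is not meant.

How it is judged (in metres and radians):
On the way, in this order (a step that is already met when the one before it is completed fails the run):
1. the rod stands by itself in the hidden socket, holding the slot's cover open (value of joint shutter above 0.013 m and z of rod in the frame of gauge below 0.043 m and horizontal distance between rod and channel below 0.045 m and angle between rod's own z axis and vertical below 0.35 rad and contact force between the fingers and rod below 0.1 N), for 0.3 s.
2. every short key is in the gauge's bin and every long key in the tray (x of key_a in the frame of gauge between -0.106 and 0.106 m and y of key_a in the frame of gauge between -0.022 and 0.092 m and z of key_a in the frame of gauge between 0 and 0.04 m and x of key_c in the frame of gauge between -0.106 and 0.106 m and y of key_c in the frame of gauge between -0.022 and 0.092 m and z of key_c in the frame of gauge between 0 and 0.04 m and x of key_e in the frame of gauge between -0.106 and 0.106 m and y of key_e in the frame of gauge between -0.022 and 0.092 m and z of key_e in the frame of gauge between 0 and 0.04 m and x of key_b in the frame of tray between -0.062 and 0.062 m and y of key_b in the frame of tray between -0.057 and 0.057 m and z of key_b in the frame of tray between 0 and 0.036 m and x of key_d in the frame of tray between -0.062 and 0.062 m and y of key_d in the frame of tray between -0.057 and 0.057 m and z of key_d in the frame of tray between 0 and 0.036 m and x of key_f in the frame of tray between -0.062 and 0.062 m and y of key_f in the frame of tray between -0.057 and 0.057 m and z of key_f in the frame of tray between 0 and 0.036 m), for 0.2 s.
At the end, for the whole second after the job is handed in: All short keys lie in the gauge's bin, all long keys inside the tray (below its rim or on top of other keys there), the rod stands upright (within 0.2 rad) at the bottom of the stand's hole, the slot's cover is shut (below 4 mm), and all are at rest (all of step 2 and horizontal distance between rod and stand_mouth below 0.008 m and angle between rod's own z axis and vertical below 0.2 rad and z of rod in the frame of stand below 0.008 m and value of joint cover below 0.004 m and linear speed of each of key_a, key_b, key_c, key_d, key_e, key_f, rod below 0.02 m/s); the robot touches nothing.
It fails at once if the pulley is moved more than 30 mm (distance of pulley from where it was at the start of the episode above 0.03 m).
It fails at once if the jar is moved more than 30 mm (distance of jar from where it was at the start of the episode above 0.03 m).
It fails at once if the file is moved more than 30 mm (distance of file from where it was at the start of the episode above 0.03 m).
Of key_a, key_b, key_c, key_d, key_e, key_f only 4 to 6 are there at a start; the rules pass over those that are not, and their reading is None.
At some moment in a run one of key_a, key_b, key_c, key_d, key_e, key_f may be knocked a few centimetres aside while the robot is not near it.
It also fails if it takes over 210 s, if anything falls off the work surface, if the arm or the gripper's body presses on something with over 40 N, if the wrist force passes 120 N, or if a joint passes its speed limit or range.

## Robot

A 6-joint arm with a two-finger parallel gripper is mounted at the origin on the work surface. World frame = base frame: x ahead of the robot, y to its left, z up, the work surface at z = 0. Lengths are in mm, angles in degrees, forces in N, time in s.
With the tool pointing down it reaches from about 350 to 850 mm from the base axis. Payload 8.1 kg.
Tool frame: the origin (TCP) lies on the mounting face of the last link; the fingertips stand 173 mm ahead of it and the grasp point (between the pads) lies 155 mm ahead of it; z points along the fingers, y is the direction in which the jaws open and shut (so a half turn about z gives the same grasp; the last joint's range is limited). The gripper opens to 85 mm and grips with 20 to 120 N. Pads are 22 mm wide; open, the fingers measure 114 mm over their backs; the gripper's body (76 mm by 85 mm) begins 54 mm behind the grasp point. The pads swing forward as they close: fully open they stand 13 mm farther back than shut.
Start: joints at [70.222, 7.471, 85.268, -0, 87.261, -4.893], TCP at [154.111, 579.876, 404.692] pointing down, gripper open.
Joint ranges: [-169.43, 169.43], [-51.17, 129.36], [1.28, 143.12], [-76.62, 256.62], [0, 156.53], [-152.29, 152.29]. Speed limits (degrees/s): [136.94, 136.94, 159.86, 180, 180, 180].

## Interface

Orientations are given as [roll, pitch, yaw] about the fixed x, y, z axes, in that order (R = Rz(yaw) Ry(pitch) Rx(roll)).
In Python, from bench import * gives the robot as it stands.
- The arm moves only by the shell command python3 -m jog 'ROWS' [FORCE]. ROWS is JSON, a list of rows, each an object of numbers: "tx", "ty", "tz": the shift along the tool's x, y, z as a fraction of full scale; "ax", "ay", "az": the turn, a rotation vector about the tool's x, y, z as a fraction of full scale; "hand": the opening, from 0 (shut) to 1 (fully open). A call has 1 to 5 rows; each row is the pose to reach, as a shift and turn from the pose commanded when the call began, along the tool's axes at that moment; what a row does not reach only later rows make up. Full scale, the value 1, is 150 mm for a shift and 45 degrees for a turn. A row lasts 1/12 s, in which the tool goes at most 41.7 mm and 7.16 degrees, less where a joint would pass 70% of its speed; a pose out of reach is approached as far as the arm can. A call with a number of a shift or a turn outside -1 to 1 is refused whole. A call with a gripper value outside its range is refused whole. The fingers move at their own pace and stop on an object; FORCE is the grip in N (left out, the last holds). Time passes only in rows, so rows that repeat a pose let the fingers close. It gives the time, the measured TCP pose, the force and the opening at its end, in the units of the state.
- sense(): the state, without advancing time (a new reading comes with each control period).
- snapshot(name): name is "side" or "top" or "wrist"; returns a dict with "pixels" (480x640x3 uint8, red, green, blue), "z_map" (480x640 float32, mm along the optical axis (not along the pixel's ray), 0 where there is no reading), "intrinsics" (3x3 intrinsics, pixels), "D" ([k1, k2, p1, p2, k3] as OpenCV has them; the pictures are not rectified), "R" (3x3) and "t" (3): a world point X has camera coordinates R X + t. Camera axes: x right, y down, z forward; pixel columns grow to the right and rows downward; lengths in mm; the calibration is good to about 2 mm. A picture is of the moment at which its call begins.
- hand_in(): hands the job in, once; it reports no verdict.
The state is a dict: "time": time; "joint_pos": joint angles; "qd": joint speeds; "joint_efforts": joint torques, N m; "tool_pos": TCP position; "tcp_rot": TCP orientation; "ft_force": force on the tool from outside, world axes, zero at the start; "wrist_torque": the same for the moment, N m; "finger_gap": finger opening in mm.
Only numpy, scipy, OpenCV 4.12 (cv2) and the standard library are available. Lean on these libraries where they do the work, as an engineer would, in place of code of your own. Each camera call takes 0.05 s, during which the arm holds its last target.

## Working session

There is one attempt and no reset: what is moved stays moved. The work goes in short steps, Python scripts to look and compute and a shell command to move; the robot and the scene stay as the last step left them, time stands still between calls to the robot, and variables do not carry over. Pictures are saved under pics/ and viewed, and the job is handed in when it is done.

```bash
ls -la; mkdir -p pics
cat > h.py <<'E'
from bench import *
import numpy as np, cv2, json
def save(name,fn):
    s=snapshot(name); cv2.imwrite('pics/'+fn+'.png',s['pixels'][:,:,::-1]); np.savez('pics/'+fn+'.npz',**{k:np.array(v) for k,v in s.items()}); return s
def load(fn): return dict(np.load('pics/'+fn+'.npz'))
def px2w(s,u,v,z=None):
    """pixel->world; z=None uses depth, else plane height z"""
    p=cv2.undistortPoints(np.array([[[u,v]]],float),s['intrinsics'],s['D'])[0,0]
    r=np.array([p[0],p[1],1.])
    R=s['R'];t=s['t']
    if z is None:
        d=np.median([x for x in s['z_map'][int(round(v))-1:int(round(v))+2,int(round(u))-1:int(round(u))+2].ravel() if x>0] or [0])
        return R.T@(r*d-t)
    c=-R.T@t; d=R.T@r
    return c+d*(z-c[2])/d[2]
def w2px(s,X):
    rv,_=cv2.Rodrigues(s['R']); return cv2.projectPoints(np.array([X],float),rv,s['t'].astype(float),s['intrinsics'],s['D'])[0].ravel()
E
python3 - <<'E'
from h import *
print(sense())
for n in ['side','top','wrist']: 
    s=save(n,n+'0'); print(n,s['t'],-s['R'].T@s['t'],s['R'][2])
E
```

```text
total 12
drwxr-xr-x  3 agent agent 4096 Dec  7 15:27 .
drwxr-xr-x 23 root  root  4096 Dec  7 15:27 ..
drwxr-xr-x  2 agent agent 4096 Dec  7 15:27 pics
{'time': 0.0, 'joint_pos': array([ 7.02199798e+01,  7.51415665e+00,  8.53281040e+01, -1.55945992e-03,
        8.72612125e+01, -4.89135796e+00]), 'qd': array([ 0.08217493, -0.05756725,  0.10593076, -0.0570497 ,  0.01365885,
       -0.08630197]), 'joint_efforts': array([ 7.74746459e-04, -5.69386017e+01, -5.00558460e+01, -2.59854332e-04,
        1.46781880e-02,  8.67959528e-06]), 'tool_pos': array([154.05494494, 579.65318564, 403.66532481]), 'tcp_rot': array([-1.79896771e+02, -7.27093604e-03,  1.65111407e+02]), 'ft_force': array([-0.02065597, -0.68547536, -0.25442579]), 'wrist_torque': array([-0.00778082,  0.05279721,  0.01879654]), 'finger_gap': 85.51893174280785}
side [ 607.5388082    50.96193435 1246.53880759] [501.84227919 832.79038964 990.0373805 ] [ 0.0845384  -0.6306913  -0.77141542]
top [  86.39532894  581.3358452  1048.87779357] [ 350.43282127   66.13500311 1148.20866691] [ 0.21106582 -0.00815963 -0.97743779]
wrist [-598.62767858  -39.34110688  379.86180296] [ 80.55708639 598.51819242 373.47602169] [ 0.28838914 -0.07798137 -0.95433255]
```

View pics/top0.png

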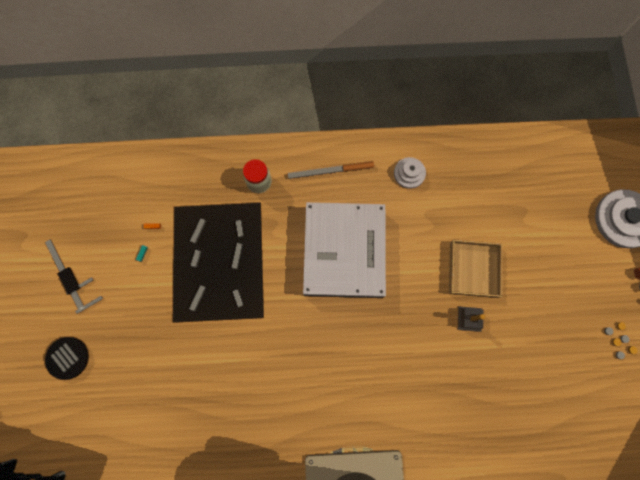

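View pics/side0.png

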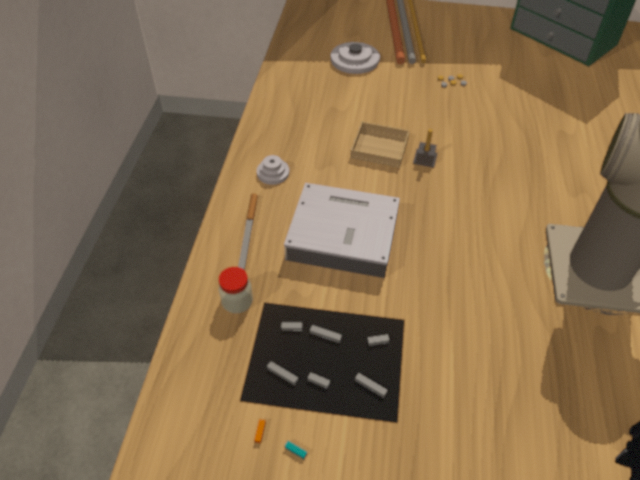

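View pics/wrist0.png

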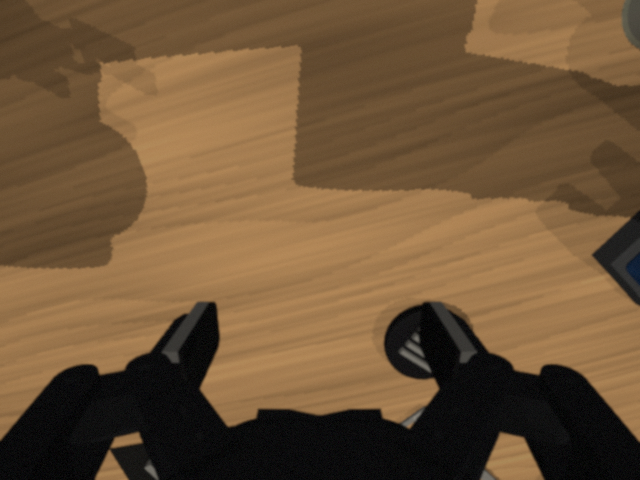

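Run:
```python
from h import *
s=load('top0'); p=s['pixels'][:,:,::-1]
a=cv2.resize(p[190:335,130:400],None,fx=2.9,fy=2.9,interpolation=cv2.INTER_CUBIC)
cv2.imwrite('pics/c1.png',a)
print(s['intrinsics'],s['D'])
b=p[225:345,420:520]; cv2.imwrite('pics/c2.png',cv2.resize(b,None,fx=4,fy=4,interpolation=cv2.INTER_CUBIC))
for n,u,v in [('rodtop',480,317),('stand',466,313),('jar',256,170),('pulley',410,170),('file',330,171),('trayfloor',475,270),('gtop',345,250),('slot',327,256),('chan',371,249),('mat',218,270)]:
    print(n,px2w(s,u,v).round(1))
# segment keys
g=cv2.cvtColor(p,cv2.COLOR_BGR2GRAY); m=np.zeros_like(g); m[207:318,176:262]=(g[207:318,176:262]>70)
n,l,st,c=cv2.connectedComponentsWithStats(m.astype(np.uint8))
for i in range(1,n):
    if st[i,4]<15: continue
    ys,xs=np.where(l==i)
    W=np.array([px2w(s,x,y,15)[:2] for x,y in zip(xs,ys)])
    r=cv2.minAreaRect(W.astype(np.float32)); 
    print(c[i].round(0),st[i,4],W.mean(0).round(1),r, px2w(s,*c[i]).round(1))
```

```text
[[474.27641864   0.         317.53833078]
 [  0.         474.27641864 242.71598572]
 [  0.           0.           1.        ]] [-0.02458997  0.          0.          0.          0.        ]
rodtop [ 392.6 -292.6   92.7]
stand [ 405.9 -280.6   34.7]
jar [765.8 195.   80.1]
pulley [ 762.  -180.8   40.3]
file [780.3  15.8  11. ]
trayfloor [ 510.2 -324.6    2.5]
gtop [565.8  -6.6  54.5]
slot [554.1  36.4  52.3]
chan [566.1 -68.5  49.5]
mat [542.  303.1   2.5]
[197. 230.] 135 [641.2 351.1] ((641.6710205078125, 350.7353820800781), (13.599592208862305, 62.066986083984375), 63.736995697021484) [641.1 351.1  15.1]
[239. 228.] 79 [642.5 248.2] ((642.2744750976562, 248.112060546875), (40.59281921386719, 12.119705200195312), 8.359552383422852) [642.5 248.3  14.6]
[237. 255.] 133 [574. 255.] ((574.1939086914062, 254.84303283691406), (12.813258171081543, 61.13566207885742), 76.82884216308594) [573.9 254.9  15.4]
[195. 258.] 89 [572.8 355.9] ((572.63916015625, 355.79241943359375), (13.36887264251709, 39.12081527709961), 71.82019805908203) [572.6 355.7  15.8]
[197. 298.] 142 [475.3 351.7] ((475.5771789550781, 351.3629150390625), (13.405183792114258, 61.621829986572266), 64.58711242675781) [475.3 351.6  15.3]
[237. 298.] 89 [470.3 254.6] ((470.35150146484375, 254.60458374023438), (39.43087387084961, 12.44856071472168), 19.420103073120117) [470.3 254.6  14.8]
```

View pics/c1.png

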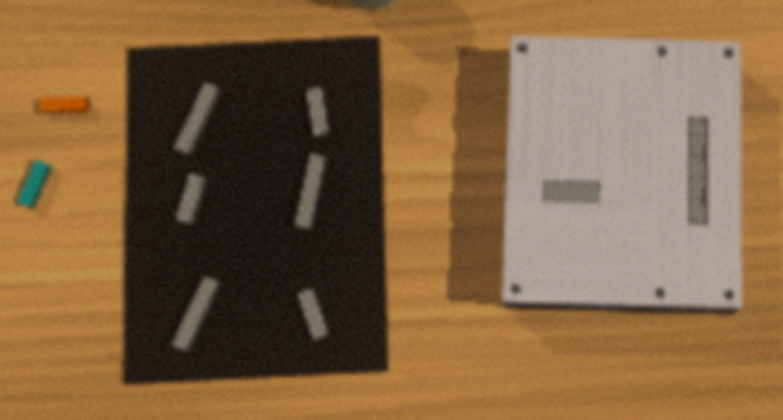

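View pics/c2.png

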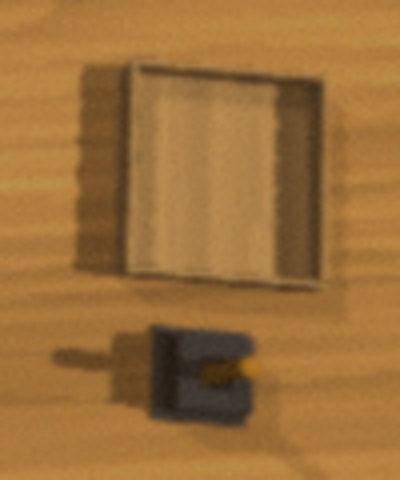

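```bash
cat >> h.py <<'E'
def Rt():
    from scipy.spatial.transform import Rotation as Ro
    return Ro.from_euler('xyz',sense()['tcp_rot'],degrees=True).as_matrix()
def go(x,y,z,yaw=None):
    """z is fingertip height; prints units of move"""
    s=sense(); R=Rt(); d=R.T@(np.array([x,y,z+173])-s['tool_pos'])
    o=dict(t=(d/150).round(3).tolist())
    if yaw is not None:
        dy=(yaw-s['tcp_rot'][2]+90)%180-90
        o['az']=round(-dy/45,3)
    print(o)
E
R='{"tx":-0.81,"ty":-0.2,"az":0.778}'
python3 -m jog '[{"tx":-0.81,"ty":-0.2,"az":0.778},{"tx":-0.81,"ty":-0.2,"az":0.778},{"tx":-0.81,"ty":-0.2,"az":0.778},{"tx":-0.81,"ty":-0.2,"az":0.778},{"tx":-0.81,"ty":-0.2,"az":0.778}]'
python3 -c "
from h import *
go(480,300,220,90)"
```

```text
{'t': [-2.579, -1.244, 0.074], 'az': np.float64(1.669)}invalid input at $[0]: expected keys tx, ty, tz, ax, ay, az, hand
```

```bash
python3 -m jog '[{"tx":-0.81,"ty":-0.2,"tz":0,"ax":0,"ay":0,"az":0.778,"hand":1},{"tx":-0.81,"ty":-0.2,"tz":0,"ax":0,"ay":0,"az":0.778,"hand":1},{"tx":-0.81,"ty":-0.2,"tz":0,"ax":0,"ay":0,"az":0.778,"hand":1},{"tx":-0.81,"ty":-0.2,"tz":0,"ax":0,"ay":0,"az":0.778,"hand":1},{"tx":-0.81,"ty":-0.2,"tz":0,"ax":0,"ay":0,"az":0.778,"hand":1}]'
python3 -c "
from h import *
go(480,300,220,90)"
```

```text
time: 0.57
tool_pos: [266.2, 518.2, 404.3]
tcp_rot: [-180.0, 0.0, 129.5]
ft_force: [-0.0, 0.3, -1.1]
finger_gap: 85.6
{'t': [-2.029, 0.175, 0.076], 'az': np.float64(0.878)}
```

```bash
python3 -m jog '[{"tx":-0.95,"ty":0.08,"tz":0,"ax":0,"ay":0,"az":0.78,"hand":1},{"tx":-0.95,"ty":0.08,"tz":0,"ax":0,"ay":0,"az":0.78,"hand":1},{"tx":-0.95,"ty":0.08,"tz":0,"ax":0,"ay":0,"az":0.78,"hand":1},{"tx":-0.95,"ty":0.08,"tz":0,"ax":0,"ay":0,"az":0.78,"hand":1},{"tx":-0.95,"ty":0.08,"tz":0,"ax":0,"ay":0,"az":0.78,"hand":1}]'
python3 -c "
from h import *
go(480,300,220,90)"
```

```text
time: 0.98
tool_pos: [367.5, 415.5, 404.4]
tcp_rot: [180.0, 0.1, 94.4]
ft_force: [-1.8, 0.4, 0.1]
finger_gap: 84.7
{'t': [-0.825, 0.688, 0.078], 'az': np.float64(0.098)}
```

```bash
python3 -m jog '[{"tx":-0.825,"ty":0.69,"tz":0,"ax":0,"ay":0,"az":0.098,"hand":1},{"tx":-0.825,"ty":0.69,"tz":0,"ax":0,"ay":0,"az":0.098,"hand":1},{"tx":-0.825,"ty":0.69,"tz":0,"ax":0,"ay":0,"az":0.098,"hand":1},{"tx":-0.825,"ty":0.69,"tz":0,"ax":0,"ay":0,"az":0.098,"hand":1}]'
python3 -c "
from h import *
save('wrist','w1')
go(560,0,220,90)"
```

```text
time: 1.32
tool_pos: [479.8, 302.4, 404.5]
tcp_rot: [180.0, 0.0, 90.6]
ft_force: [0.9, 0.1, 0.2]
finger_gap: 85.7
{'t': [-1.991, 0.497, 0.083], 'az': np.float64(0.008)}
```

View pics/w1.png

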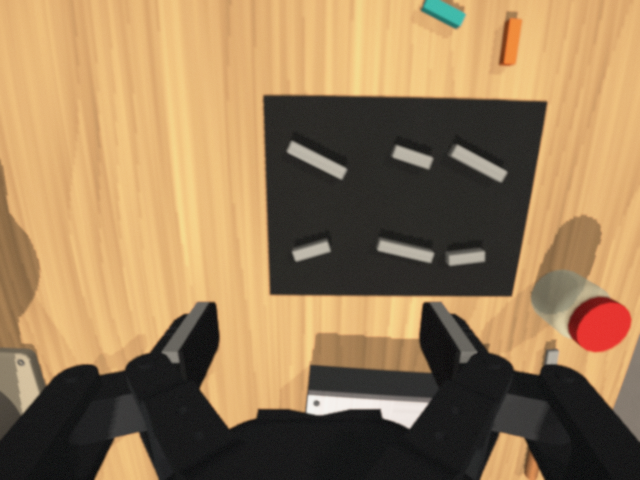

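```bash
python3 -m jog '[{"tx":-1,"ty":0.2,"tz":0,"ax":0,"ay":0,"az":0.013,"hand":1},{"tx":-1,"ty":0.2,"tz":0,"ax":0,"ay":0,"az":0.013,"hand":1},{"tx":-1,"ty":0.2,"tz":0,"ax":0,"ay":0,"az":0.013,"hand":1},{"tx":-1,"ty":0.2,"tz":0,"ax":0,"ay":0,"az":0.013,"hand":1}]'
python3 -m jog '[{"tx":-1,"ty":0.2,"tz":0,"ax":0,"ay":0,"az":0,"hand":1},{"tx":-1,"ty":0.2,"tz":0,"ax":0,"ay":0,"az":0,"hand":1},{"tx":-1,"ty":0.2,"tz":0,"ax":0,"ay":0,"az":0,"hand":1},{"tx":-1,"ty":0.2,"tz":0,"ax":0,"ay":0,"az":0,"hand":1}]' 
python3 -m jog '[{"tx":-1,"ty":0.1,"tz":0,"ax":0,"ay":0,"az":0,"hand":1},{"tx":-1,"ty":0.1,"tz":0,"ax":0,"ay":0,"az":0,"hand":1},{"tx":-1,"ty":0.1,"tz":0,"ax":0,"ay":0,"az":0,"hand":1},{"tx":-1,"ty":0.1,"tz":0,"ax":0,"ay":0,"az":0,"hand":1}]' 
python3 -c "
from h import *
save('wrist','w2')
go(560,-150,220,90)"
```

```text
time: 1.7
tool_pos: [510.4, 151.7, 404.3]
tcp_rot: [-180.0, 0.1, 90.0]
ft_force: [0.8, -0.5, -0.5]
finger_gap: 85.7
time: 2.03
tool_pos: [540.3, 1.4, 404.5]
tcp_rot: [-180.0, 0.1, 89.9]
ft_force: [0.7, 0.7, 0.1]
finger_gap: 85.3
time: 2.37
tool_pos: [555.0, -148.9, 404.4]
tcp_rot: [-180.0, 0.1, 89.9]
ft_force: [0.1, 0.2, -0.3]
finger_gap: 85.4
{'t': [0.013, 0.033, 0.075], 'az': np.float64(-0.005)}
```

View pics/w2.png

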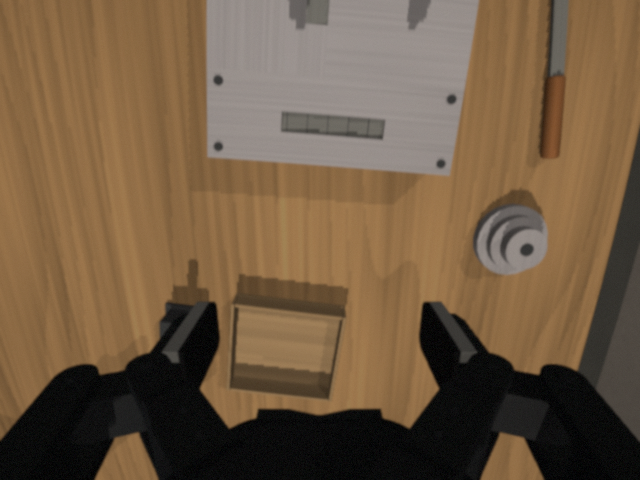

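```bash
python3 -m jog '[{"tx":-1,"ty":-0.5,"tz":0,"ax":0,"ay":0,"az":0,"hand":1},{"tx":-1,"ty":-0.5,"tz":0,"ax":0,"ay":0,"az":0,"hand":1},{"tx":-1,"ty":-0.5,"tz":0,"ax":0,"ay":0,"az":0,"hand":1},{"tx":-1,"ty":-0.5,"tz":0,"ax":0,"ay":0,"az":0,"hand":1},{"tx":-1,"ty":-0.5,"tz":0,"ax":0,"ay":0,"az":0,"hand":1}]'
python3 -m jog '[{"tx":-0.9,"ty":-0.5,"tz":0,"ax":0,"ay":0,"az":0,"hand":1},{"tx":-0.9,"ty":-0.5,"tz":0,"ax":0,"ay":0,"az":0,"hand":1},{"tx":-0.9,"ty":-0.5,"tz":0,"ax":0,"ay":0,"az":0,"hand":1},{"tx":-0.9,"ty":-0.5,"tz":0,"ax":0,"ay":0,"az":0,"hand":1},{"tx":-0.9,"ty":-0.5,"tz":0,"ax":0,"ay":0,"az":0,"hand":1}]'
python3 - <<'E'
from h import *
save('wrist','w3')
s=load('w2')
print('chan z51..');
for u,v in [(281,112),(385,121),(383,138),(281,131)]: print(px2w(s,u,v,55).round(1))
print('gauge');
for u,v in [(207,158),(448,175)]: print(px2w(s,u,v,55).round(1), px2w(s,u,v-3).round(1))
print('tray rim')
for u,v in [(234,298),(346,308),(329,398),(231,388)]: print(px2w(s,u,v,28).round(1))
E
```

```text
time: 2.83
tool_pos: [477.2, -300.7, 404.4]
tcp_rot: [-179.9, 0.1, 89.7]
ft_force: [0.6, 1.3, 0.3]
finger_gap: 85.7
time: 3.25
tool_pos: [402.5, -434.4, 404.2]
tcp_rot: [-179.9, 0.1, 89.7]
ft_force: [0.4, 0.1, 0.5]
finger_gap: 85.3
chan z51..
[522.5 -57.8  55. ]
[613.  -65.3  55. ]
[611.9 -79.7  55. ]
[522.  -73.7  55. ]
gauge
[454.5 -96.6  55. ] [437.5 -97.4   0.8]
[ 673.2 -112.    55. ] [ 672.8 -109.3   55.4]
tray rim
[ 461.2 -249.8   28. ]
[ 585.1 -262.1   28. ]
[ 567.1 -386.6   28. ]
[ 447.5 -372.    28. ]
```

View pics/w3.png

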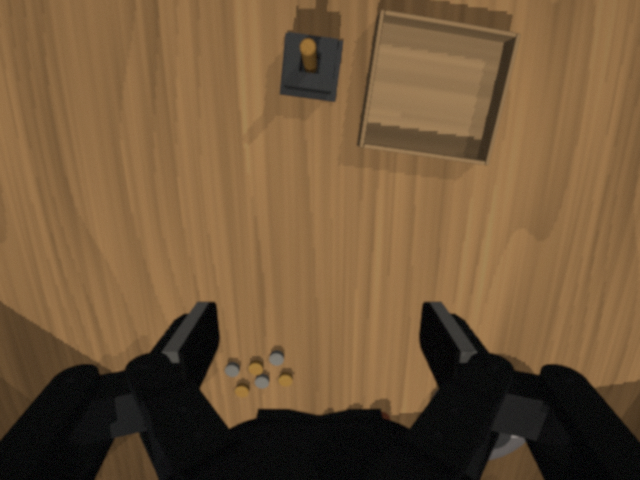

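Run:
```python
from h import *
s=load('w3')
p=s['pixels'][:,:,::-1]
cv2.imwrite('pics/c3.png',cv2.resize(p[0:170,260:540],None,fx=2.8,fy=2.8,interpolation=cv2.INTER_CUBIC))
print('rod',px2w(s,308,46),px2w(s,308,46,94))
for u,v in [(287,32),(342,40),(335,101),(281,94)]: print(px2w(s,u,v,34).round(1),px2w(s,u,v).round(1))
print('tray')
for u,v in [(380,12),(516,36),(486,161),(359,145)]: print(px2w(s,u,v,28).round(1))
s=load('top0')
print('top rod',px2w(s,481,317,94), px2w(s,481,317))
s=load('side0')
print('side rod',px2w(s,430,134,94),px2w(s,430,134))
```

```text
rod [ 395.06993417 -299.58965172   94.60852587] [ 395.05192301 -299.46095899   94.        ]
[ 375.  -275.3   34. ] [ 372.3 -267.2    1. ]
[ 423.2 -282.    34. ] [ 425.1 -274.9    2.5]
[ 417.4 -333.    34. ] [ 418.8 -330.5    1.1]
[ 368.2 -326.6   34. ] [ 365.  -323.8    3.9]
tray
[ 456.8 -257.9   28. ]
[ 581.3 -275.3   28. ]
[ 566.8 -387.4   28. ]
[ 441.1 -372.5   28. ]
top rod [ 392.46757477 -294.31804603   94.        ] [ 392.48979004 -294.50854461   93.44285324]
side rod [ 394.18942758 -280.00367009   94.        ] [ 392.74094885 -294.97641348   81.94373707]
```

View pics/c3.png

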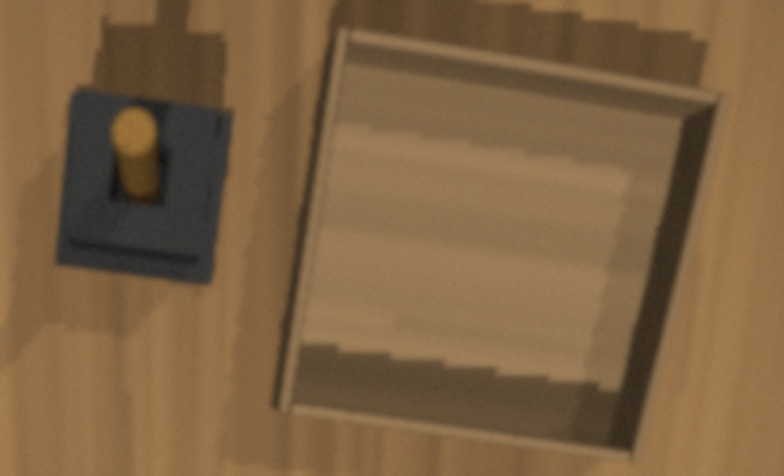

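```bash
python3 -m jog '[{"tx":0.45,"ty":-0.05,"tz":0.4,"ax":0,"ay":0,"az":0,"hand":1},{"tx":0.45,"ty":-0.05,"tz":0.4,"ax":0,"ay":0,"az":0,"hand":1},{"tx":0.45,"ty":-0.05,"tz":0.4,"ax":0,"ay":0,"az":0,"hand":1}]'
python3 - <<'E'
from h import *
s=save('wrist','w4')
cv2.imwrite('pics/w4c.png',s['pixels'][:,:,::-1])
go(394,-297,120,90)
E
```

```text
time: 3.55
tool_pos: [396.1, -356.8, 336.5]
tcp_rot: [-179.5, -0.7, 90.1]
ft_force: [-1.4, 2.4, -2.7]
finger_gap: 85.5
{'t': [0.402, -0.015, 0.306], 'az': np.float64(0.003)}
```

View pics/w4.png

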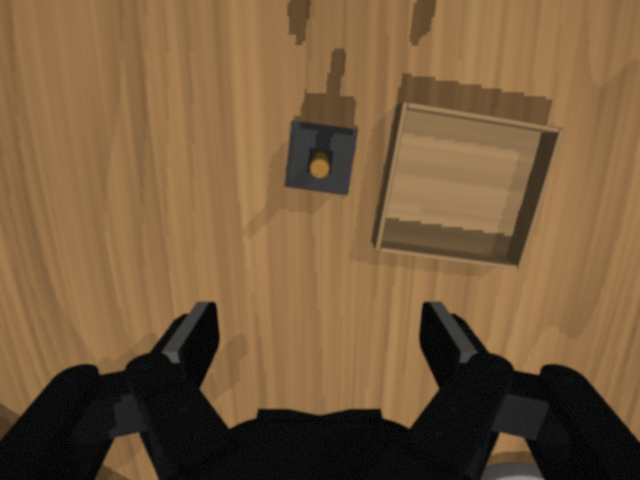

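Run:
```python
from h import *
s=save('wrist','w5'); print(sense()['tool_pos'])
p=s['pixels'][:,:,::-1]
cv2.imwrite('pics/c5.png',cv2.resize(p[80:290,260:580],None,fx=2.4,fy=2.4,interpolation=cv2.INTER_CUBIC))
h=cv2.cvtColor(p,cv2.COLOR_BGR2HSV); print(h[165,319])
z=s['z_map']; ys,xs=np.where((z>0)); 
W=[(u,v,px2w(s,u,v)) for v in range(150,185) for u in range(300,340)]
t=[w for w in W if w[2][2]>88]; print(len(t),np.mean([w[2] for w in t],0),np.mean([w[0] for w in t]),np.mean([w[1] for w in t]))
u,v=np.mean([w[0] for w in t]),np.mean([w[1] for w in t]); print(px2w(s,u,v,94))
# stand top points
st=[px2w(s,u,v) for v in range(110,205) for u in range(270,370)]
st=np.array([a for a in st if 30<a[2]<38]); r=cv2.minAreaRect(st[:,:2].astype(np.float32)); print(len(st),st.mean(0),r)
tr=np.array([px2w(s,u,v) for v in range(90,275) for u in range(370,570)])
tr=np.array([a for a in tr if 25<a[2]<31]); print(len(tr),tr.mean(0),cv2.minAreaRect(tr[:,:2].astype(np.float32)))
```

```text
[ 397.6597182  -359.9572617   341.58883466]
[ 17 161 158]
306 [ 394.27038787 -299.61789708   94.17536022] 317.2156862745098 164.81372549019608
[ 394.26772991 -299.62511544   94.        ]
2725 [ 394.54854448 -299.0783646    34.47234851] ((394.27099609375, -299.8431091308594), (44.540653228759766, 44.05922317504883), 82.12797546386719)
3325 [ 514.12218998 -318.83730467   27.77438099] ((513.3056030273438, -323.5633850097656), (120.94538879394531, 130.98753356933594), 82.23625183105469)
```

View pics/c5.png

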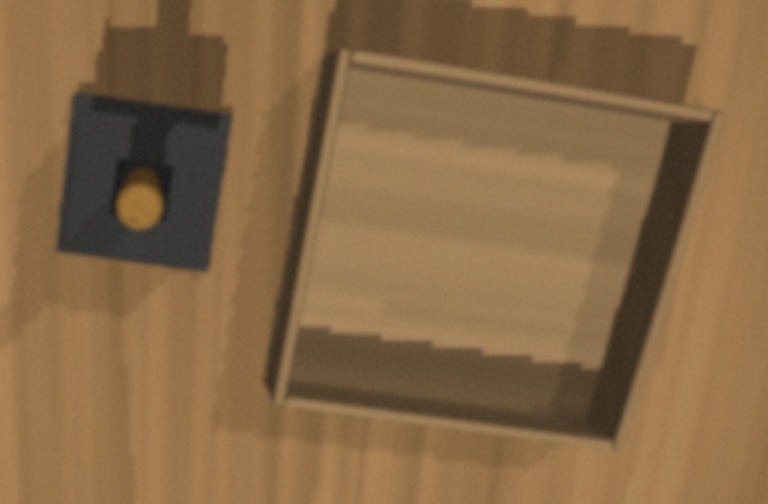

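Run:
```python
from h import *
print(sense()['tool_pos'],sense()['tcp_rot'])
for f,(u0,u1,v0,v1) in {'top0':(440,505,295,345),'side0':(400,450,120,180)}.items():
    s=load(f)
    st=np.array([px2w(s,u,v) for v in range(v0,v1) for u in range(u0,u1)])
    a=st[(st[:,2]>31)&(st[:,2]<37)]; print(f,len(a),a.mean(0),cv2.minAreaRect(a[:,:2].astype(np.float32)))
    a=st[(st[:,2]>89)&(st[:,2]<99)]; print(len(a),a.mean(0) if len(a) else '')
s=load('top0')
for nm,(u0,u1,v0,v1),z0,z1 in [('tray',(440,515,230,305),25,31),('gauge',(295,395,195,305),53,57)]:
    st=np.array([px2w(s,u,v) for v in range(v0,v1) for u in range(u0,u1)])
    a=st[(st[:,2]>z0)&(st[:,2]<z1)]; print(nm,len(a),cv2.minAreaRect(a[:,:2].astype(np.float32)))
```

```text
[ 397.6597182  -359.9572617   341.58883466] [-179.78429481   -0.2738708    90.14952185]
top0 268 [ 393.94356396 -295.36063626   33.12554935] ((393.8753356933594, -296.6516418457031), (42.31026077270508, 44.195865631103516), 82.81883239746094)
22 [ 394.52426928 -295.4828197    91.88023417]
side0 169 [ 393.62203641 -296.95647185   33.08383081] ((393.4931335449219, -299.67352294921875), (44.732460021972656, 43.06265640258789), 79.62998962402344)
8 [ 393.98105314 -297.09966055   90.23565111]
tray 263 ((513.0342407226562, -320.96942138671875), (118.75926971435547, 130.76040649414062), 82.44610595703125)
gauge 6705 ((571.8043212890625, -6.173187255859375), (190.14833068847656, 220.35752868652344), 85.56021881103516)
```

```bash
python3 -m jog '[{"tx":0,"ty":0,"tz":0,"ax":0,"ay":0,"az":0,"hand":1}]'
python3 - <<'E'
from h import *
go(394.3,-299.2,115,90)
E
```

```text
time: 3.73
tool_pos: [398.7, -362.6, 345.5]
tcp_rot: [180.0, 0.1, 90.1]
ft_force: [0.6, 0.9, 0.6]
finger_gap: 85.3
{'t': [0.423, -0.029, 0.383], 'az': np.float64(0.002)}
```

```bash
python3 -m jog '[{"tx":0.42,"ty":-0.03,"tz":0.2,"ax":0,"ay":0,"az":0,"hand":1},{"tx":0.42,"ty":-0.03,"tz":0.38,"ax":0,"ay":0,"az":0,"hand":1},{"tx":0.42,"ty":-0.03,"tz":0.38,"ax":0,"ay":0,"az":0,"hand":1},{"tx":0.42,"ty":-0.03,"tz":0.38,"ax":0,"ay":0,"az":0,"hand":1},{"tx":0.42,"ty":-0.03,"tz":0.38,"ax":0,"ay":0,"az":0,"hand":1}]'
python3 - <<'E'
from h import *
save('wrist','w6');save('side','s6')
go(394.3,-299.2,55,90)
E
```

```text
time: 4.15
tool_pos: [394.3, -301.2, 289.8]
tcp_rot: [179.9, 0.1, 90.0]
ft_force: [0.2, -0.2, -0.2]
finger_gap: 85.5
{'t': [0.02, -0.003, 0.417], 'az': np.float64(-0.001)}
```

View pics/w6.png

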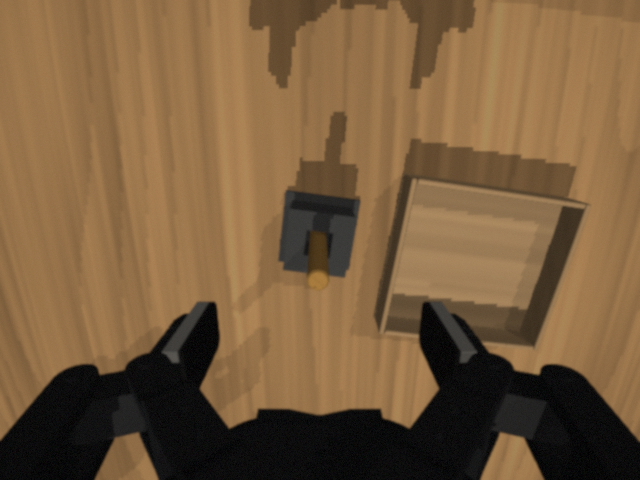

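```bash
python3 -m jog '[{"tx":0.02,"ty":-0.003,"tz":0.417,"ax":0,"ay":0,"az":0,"hand":1},{"tx":0.02,"ty":-0.003,"tz":0.417,"ax":0,"ay":0,"az":0,"hand":1},{"tx":0.02,"ty":-0.003,"tz":0.417,"ax":0,"ay":0,"az":0,"hand":1},{"tx":0.02,"ty":-0.003,"tz":0.417,"ax":0,"ay":0,"az":0,"hand":1}]'
python3 - <<'E'
from h import *
s=load('w6')
st=np.array([px2w(s,u,v) for v in range(180,300) for u in range(270,365)])
a=st[(st[:,2]>31)&(st[:,2]<37)]; print(len(a),a.mean(0),cv2.minAreaRect(a[:,:2].astype(np.float32)))
a=st[(st[:,2]>89)&(st[:,2]<99)]; print(len(a),a.mean(0) if len(a) else '')
go(394.3,-299.2,55,90)
save('wrist','w7')
E
```

```text
time: 4.58
tool_pos: [393.0, -297.9, 225.8]
tcp_rot: [-180.0, -0.0, 90.0]
ft_force: [0.6, -0.3, -0.6]
finger_gap: 85.5
3107 [ 394.29485975 -296.81176193   34.44546698] ((394.22760009765625, -300.2894287109375), (45.15062713623047, 44.23652648925781), 82.24708557128906)
438 [ 394.30167013 -298.92665009   93.78827671]
{'t': [-0.009, 0.008, -0.015], 'az': np.float64(-0.001)}
```

View pics/w7.png

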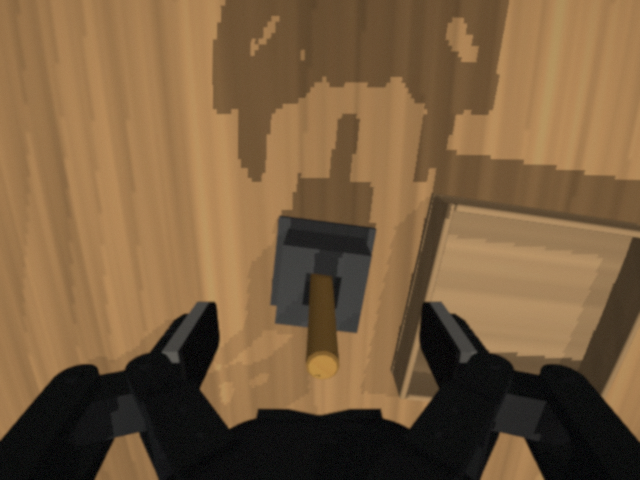

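```bash
python3 -m jog '[{"tx":-0.006,"ty":0.006,"tz":0,"ax":0,"ay":0,"az":0,"hand":0},{"tx":-0.006,"ty":0.006,"tz":0,"ax":0,"ay":0,"az":0,"hand":0},{"tx":-0.006,"ty":0.006,"tz":0,"ax":0,"ay":0,"az":0,"hand":0},{"tx":-0.006,"ty":0.006,"tz":0,"ax":0,"ay":0,"az":0,"hand":0},{"tx":-0.006,"ty":0.006,"tz":0,"ax":0,"ay":0,"az":0,"hand":0}]' 60
python3 -m jog '[{"tx":0,"ty":0,"tz":0,"ax":0,"ay":0,"az":0,"hand":0},{"tx":0,"ty":0,"tz":0,"ax":0,"ay":0,"az":0,"hand":0},{"tx":0,"ty":0,"tz":0,"ax":0,"ay":0,"az":0,"hand":0}]' 60
python3 - <<'E'
from h import *
save('wrist','w8')
E
```

```text
time: 5.05
tool_pos: [394.0, -298.1, 225.8]
tcp_rot: [180.0, 0.0, 90.0]
ft_force: [-0.1, 0.0, -0.0]
finger_gap: 25.7
time: 5.3
tool_pos: [394.0, -298.0, 225.5]
tcp_rot: [180.0, 0.0, 90.0]
ft_force: [-0.3, -0.1, 2.9]
finger_gap: 9.1
```

View pics/w8.png

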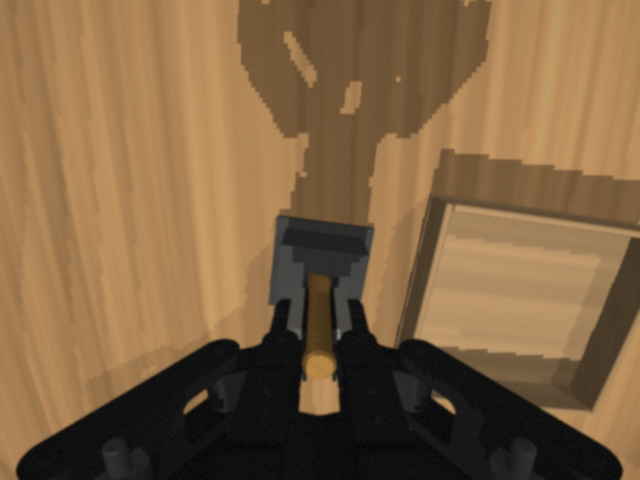

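```bash
python3 -m jog '[{"tx":0,"ty":0,"tz":-0.15,"ax":0,"ay":0,"az":0,"hand":0},{"tx":0,"ty":0,"tz":-0.3,"ax":0,"ay":0,"az":0,"hand":0},{"tx":0,"ty":0,"tz":-0.5,"ax":0,"ay":0,"az":0,"hand":0},{"tx":0,"ty":0,"tz":-0.75,"ax":0,"ay":0,"az":0,"hand":0},{"tx":0,"ty":0,"tz":-0.9,"ax":0,"ay":0,"az":0,"hand":0}]' 60
python3 - <<'E'
from h import *
save('wrist','w9')
s=load('w2')
W=np.array([px2w(s,u,v) for v in range(100,150) for u in range(270,400)])
a=W[(W[:,2]<53)&(W[:,2]>45)]; print(len(a),a.mean(0),cv2.minAreaRect(a[:,:2].astype(np.float32)))
W=np.array([px2w(s,u,v) for v in range(0,180) for u in range(200,480)])
a=W[(W[:,2]<57)&(W[:,2]>53)]; r=cv2.minAreaRect(a[:,:2].astype(np.float32)); print(r,cv2.boxPoints(r))
p=s['pixels'][:,:,::-1]
cv2.imwrite('pics/c9.png',cv2.resize(p[95:155,260:400],None,fx=5.5,fy=5.5,interpolation=cv2.INTER_CUBIC))
E
```

```text
time: 5.77
tool_pos: [393.9, -298.0, 363.1]
tcp_rot: [179.9, 0.1, 90.0]
ft_force: [1.4, -0.8, -0.6]
finger_gap: 9.6
1978 [567.16122347 -68.12723784  51.44156342] ((567.2666015625, -68.23715209960938), (16.50004005432129, 89.7382583618164), 85.60186767578125)
((570.0679931640625, -33.325469970703125), (141.00921630859375, 221.6023712158203), 86.00814819335938) [[ 454.62747   -95.945656]
 [ 675.6922   -111.37241 ]
 [ 685.50854    29.294716]
 [ 464.4438     44.721474]]
```

View pics/c9.png

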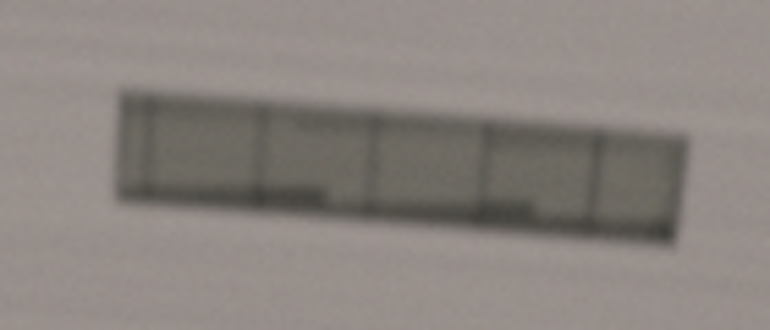

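View pics/w9.png

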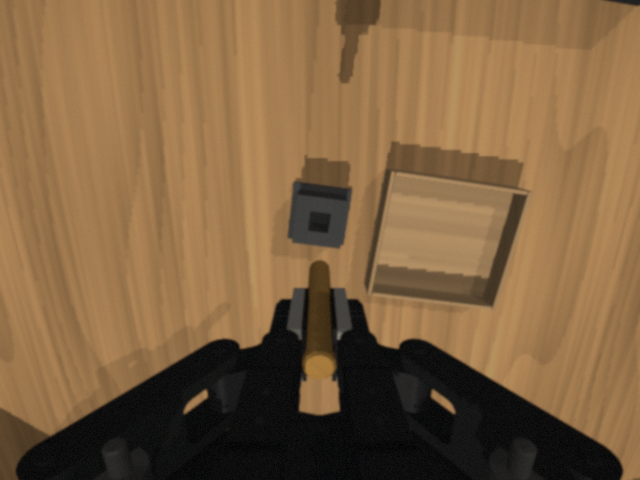

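```bash
python3 -m jog '[{"tx":0.765,"ty":0.592,"tz":0,"ax":0,"ay":0,"az":0,"hand":0},{"tx":0.765,"ty":0.592,"tz":0,"ax":0,"ay":0,"az":0,"hand":0},{"tx":0.765,"ty":0.592,"tz":0,"ax":0,"ay":0,"az":0,"hand":0},{"tx":0.765,"ty":0.592,"tz":0,"ax":0,"ay":0,"az":0,"hand":0},{"tx":0.765,"ty":0.592,"tz":0,"ax":0,"ay":0,"az":0,"hand":0}]' 60
python3 -m jog '[{"tx":0.765,"ty":0.592,"tz":0,"ax":0,"ay":0,"az":0.098,"hand":0},{"tx":0.765,"ty":0.592,"tz":0,"ax":0,"ay":0,"az":0.098,"hand":0},{"tx":0.765,"ty":0.592,"tz":0,"ax":0,"ay":0,"az":0.098,"hand":0},{"tx":0.765,"ty":0.592,"tz":0,"ax":0,"ay":0,"az":0.098,"hand":0},{"tx":0.765,"ty":0.592,"tz":0,"ax":0,"ay":0,"az":0.098,"hand":0}]' 60
python3 - <<'E'
from h import *
save('wrist','w10')
go(571.6,-68.5,110,85.6)
E
```

```text
time: 6.23
tool_pos: [484.2, -179.7, 359.1]
tcp_rot: [-180.0, -0.1, 90.2]
ft_force: [-0.2, -0.7, -2.2]
finger_gap: 9.6
time: 6.65
tool_pos: [572.8, -65.2, 358.9]
tcp_rot: [-179.9, -0.1, 85.8]
ft_force: [0.1, -0.8, -2.0]
finger_gap: 9.5
{'t': [-0.011, 0.0, 0.505], 'az': np.float64(0.004)}
```

View pics/w10.png

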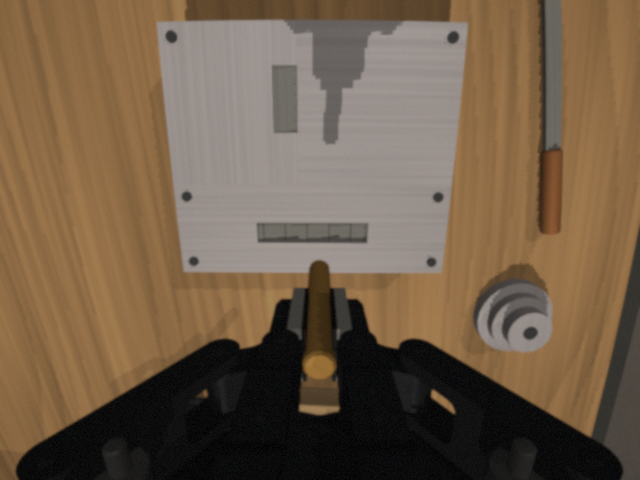

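Run:
```python
from h import *
s=load('w10')
def cl(u0,u1,v0,v1,z0,z1):
    W=np.array([px2w(s,u,v) for v in range(v0,v1) for u in range(u0,u1)])
    a=W[(W[:,2]<z1)&(W[:,2]>z0)]; r=cv2.minAreaRect(a[:,:2].astype(np.float32)); print(len(a),a.mean(0).round(1),r)
cl(250,375,215,250,45,53)
cl(265,303,58,140,45,54)
cl(150,475,10,280,53.5,57)
p=s['pixels'][:,:,::-1]
cv2.imwrite('pics/c10.png',cv2.resize(p[215:250,250:376],None,fx=6,fy=6,interpolation=cv2.INTER_CUBIC))
```

```text
2048 [567.2 -69.1  51.5] ((567.10302734375, -69.10619354248047), (15.887328147888184, 89.27687072753906), 85.77691650390625)
1423 [555.   36.2  53.5] ((555.1060791015625, 35.43989562988281), (46.31208801269531, 18.146181106567383), 86.00933837890625)
69026 [572.9   2.1  55.5] ((571.6858520507812, -8.69085693359375), (191.17620849609375, 221.39039611816406), 85.69332122802734)
```

View pics/c10.png

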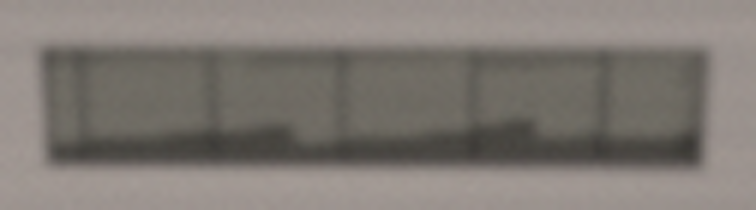

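```bash
python3 -m jog '[{"tx":-0.015,"ty":0,"tz":0.2,"ax":0,"ay":0,"az":0,"hand":0},{"tx":-0.015,"ty":0,"tz":0.4,"ax":0,"ay":0,"az":0,"hand":0},{"tx":-0.015,"ty":0,"tz":0.45,"ax":0,"ay":0,"az":0,"hand":0},{"tx":-0.015,"ty":0,"tz":0.45,"ax":0,"ay":0,"az":0,"hand":0},{"tx":-0.015,"ty":0,"tz":0.45,"ax":0,"ay":0,"az":0,"hand":0}]' 60
python3 - <<'E'
from h import *
s=save('wrist','w11');save('side','s11')
go(571.6,-69.3,105.5,85.7)
E
```

```text
time: 7.12
tool_pos: [570.7, -71.4, 292.7]
tcp_rot: [-179.9, 0.0, 85.5]
ft_force: [-0.2, -0.7, -1.7]
finger_gap: 9.7
{'t': [0.013, -0.002, 0.109], 'az': np.float64(-0.003)}
```

View pics/w11.png

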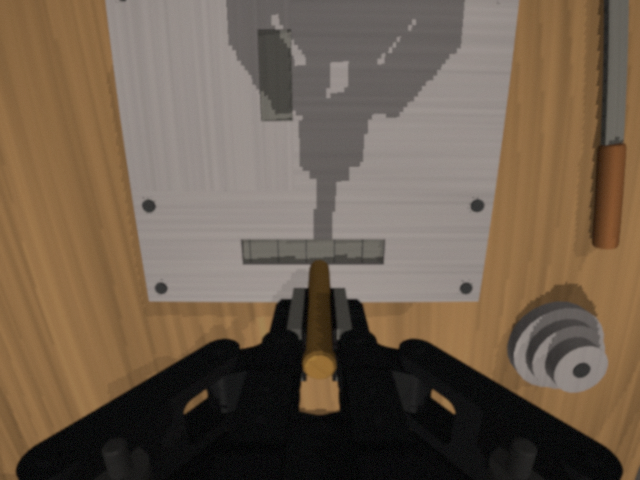

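View pics/s11.png

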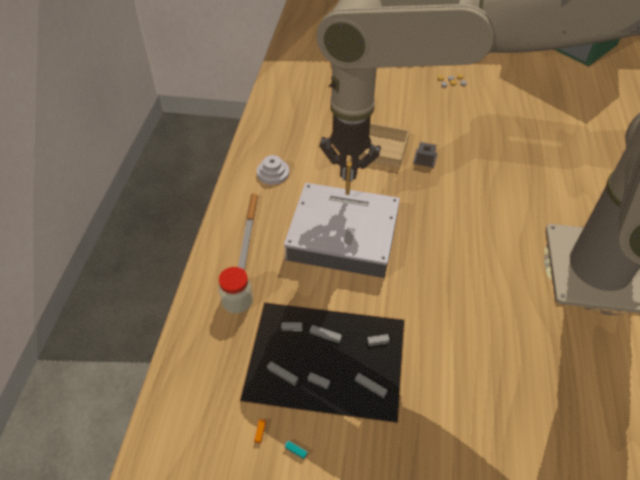

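Run:
```python
from h import *
s=load('w11'); x,y,z=sense()['tool_pos']; print(x,y,z)
print('bottom far edge',w2px(s,[x,y+6,z-221.5]),'top c',w2px(s,[x,y,z-131.5]))
for v in range(258,300,5): print(v,px2w(s,319,v).round(1))
a=[px2w(s,u,v) for v in range(340,385) for u in range(300,340)]
a=np.array([q for q in a if abs(q[2]-(z-131.5))<4]); print(a.mean(0))
```

```text
571.7734315850574 -71.29788403966509 294.8200536024146
bottom far edge [319.66659976 256.5091643 ] top c [321.01483078 365.1116422 ]
258 [570.6 -74.3  51.4]
263 [571.2 -67.7  77.4]
268 [571.2 -67.4  85.7]
273 [571.3 -67.4  92.6]
278 [571.3 -67.6  98.7]
283 [571.3 -67.4 105.1]
288 [571.3 -67.6 110.5]
293 [571.3 -67.5 116.1]
298 [571.3 -67.6 121. ]
[571.24973438 -71.90692643 161.706848  ]
```

```bash
python3 -m jog '[{"tx":0.026,"ty":0.002,"tz":0.05,"ax":0,"ay":0,"az":0,"hand":0},{"tx":0.026,"ty":0.002,"tz":0.1,"ax":0,"ay":0,"az":0,"hand":0},{"tx":0.026,"ty":0.002,"tz":0.127,"ax":0,"ay":0,"az":0,"hand":0},{"tx":0.026,"ty":0.002,"tz":0.127,"ax":0,"ay":0,"az":0,"hand":0},{"tx":0.026,"ty":0.002,"tz":0.127,"ax":0,"ay":0,"az":0,"hand":0}]' 60
python3 -m jog '[{"tx":0,"ty":0,"tz":0.01,"ax":0,"ay":0,"az":0,"hand":0},{"tx":0,"ty":0,"tz":0.01,"ax":0,"ay":0,"az":0,"hand":0},{"tx":0,"ty":0,"tz":0.01,"ax":0,"ay":0,"az":0,"hand":0}]' 60
python3 - <<'E'
from h import *
s=save('wrist','w12');print(sense()['ft_force'])
p=s['pixels'][:,:,::-1]
cv2.imwrite('pics/c12.png',cv2.resize(p[200:400,200:420],None,fx=3,fy=3,interpolation=cv2.INTER_CUBIC))
for v in range(265,300,8): print(v,px2w(s,319,v).round(1))
E
```

```text
time: 7.63
tool_pos: [571.7, -66.7, 273.3]
tcp_rot: [-180.0, -0.0, 85.6]
ft_force: [-0.3, -0.4, -3.5]
finger_gap: 9.5
time: 7.88
tool_pos: [572.0, -66.8, 272.6]
tcp_rot: [180.0, 0.0, 85.6]
ft_force: [-0.4, -0.5, 2.6]
finger_gap: 9.5
[-1.19011732 -0.64751229  1.09458474]
265 [572.9 -63.1  60.6]
273 [572.9 -62.9  72.3]
281 [572.9 -63.1  82.3]
289 [572.8 -63.4  90.9]
297 [572.9 -63.2  99.5]
```

View pics/c12.png

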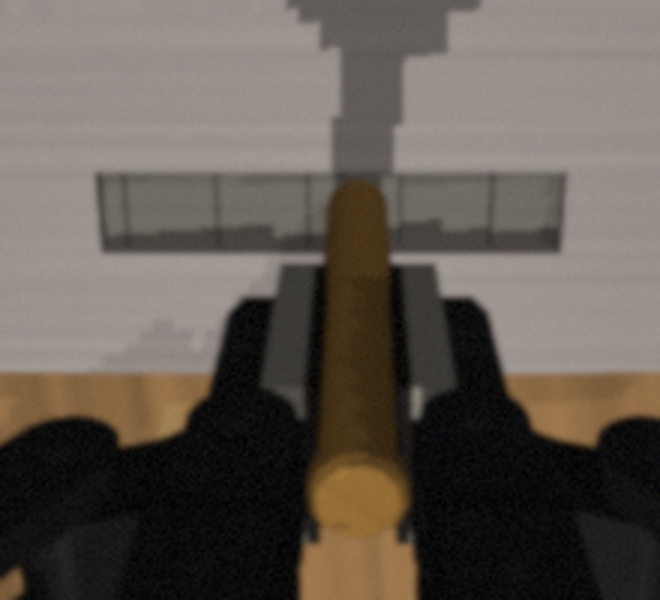

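```bash
python3 -m jog '[{"tx":0,"ty":0,"tz":0.01,"ax":0,"ay":0,"az":0,"hand":0},{"tx":0,"ty":0,"tz":0.01,"ax":0,"ay":0,"az":0,"hand":0},{"tx":0,"ty":0,"tz":0.01,"ax":0,"ay":0,"az":0,"hand":0}]' 60
python3 -c "
from h import *
print(sense()['ft_force'],sense()['tool_pos'])"
```

```text
time: 8.18
tool_pos: [572.2, -66.9, 272.4]
tcp_rot: [179.9, 0.0, 85.6]
ft_force: [-4.0, 0.6, 11.1]
finger_gap: 9.4
[-4.04729955  0.5643081  11.13619303] [572.17758629 -66.87568885 272.38989899]
```

```bash
python3 -m jog '[{"tx":0,"ty":0,"tz":-0.012,"ax":0,"ay":0,"az":0,"hand":0},{"tx":0,"ty":-0.04,"tz":-0.012,"ax":0,"ay":0,"az":0,"hand":0},{"tx":0,"ty":-0.08,"tz":-0.012,"ax":0,"ay":0,"az":0,"hand":0},{"tx":0,"ty":-0.119,"tz":-0.012,"ax":0,"ay":0,"az":0,"hand":0},{"tx":0,"ty":-0.119,"tz":-0.012,"ax":0,"ay":0,"az":0,"hand":0}]' 60
python3 -m jog '[{"tx":0,"ty":0,"tz":0.012,"ax":0,"ay":0,"az":0,"hand":0},{"tx":0,"ty":0,"tz":0.012,"ax":0,"ay":0,"az":0,"hand":0},{"tx":0,"ty":0,"tz":0.012,"ax":0,"ay":0,"az":0,"hand":0}]' 60
python3 -c "
from h import *
print(sense()['ft_force'],sense()['tool_pos'])"
```

```text
time: 8.6
tool_pos: [553.2, -65.4, 272.6]
tcp_rot: [180.0, 0.0, 85.6]
ft_force: [0.0, 0.2, 1.4]
finger_gap: 9.4
time: 8.85
tool_pos: [553.9, -65.5, 272.4]
tcp_rot: [180.0, 0.0, 85.6]
ft_force: [-5.4, 0.7, 15.3]
finger_gap: 9.5
[-5.35884216  0.74700945 15.29399265] [553.93104639 -65.47400381 272.35171443]
```

```bash
python3 -m jog '[{"tx":0,"ty":0,"tz":-0.014,"ax":0,"ay":0,"az":0,"hand":0},{"tx":0,"ty":0.08,"tz":-0.014,"ax":0,"ay":0,"az":0,"hand":0},{"tx":0,"ty":0.16,"tz":-0.014,"ax":0,"ay":0,"az":0,"hand":0},{"tx":0,"ty":0.236,"tz":-0.014,"ax":0,"ay":0,"az":0,"hand":0},{"tx":0,"ty":0.236,"tz":-0.014,"ax":0,"ay":0,"az":0,"hand":0}]' 60
python3 -m jog '[{"tx":0,"ty":0,"tz":0.014,"ax":0,"ay":0,"az":0,"hand":0},{"tx":0,"ty":0,"tz":0.014,"ax":0,"ay":0,"az":0,"hand":0},{"tx":0,"ty":0,"tz":0.014,"ax":0,"ay":0,"az":0,"hand":0}]' 60
python3 -c "
from h import *
print(sense()['ft_force'],sense()['tool_pos'])"
```

```text
time: 9.27
tool_pos: [590.1, -68.2, 272.2]
tcp_rot: [-180.0, -0.0, 85.6]
ft_force: [0.5, -0.3, -1.7]
finger_gap: 9.3
time: 9.52
tool_pos: [588.4, -68.0, 269.6]
tcp_rot: [-179.9, -0.0, 85.6]
ft_force: [-0.6, -0.5, -2.8]
finger_gap: 9.1
[-0.56687663 -0.45722    -2.82837063] [588.3972064  -68.03104109 269.6344    ]
```

```bash
python3 -m jog '[{"tx":0,"ty":0.003,"tz":0.02,"ax":0,"ay":0,"az":0,"hand":0},{"tx":0,"ty":0.003,"tz":0.04,"ax":0,"ay":0,"az":0,"hand":0},{"tx":0,"ty":0.003,"tz":0.055,"ax":0,"ay":0,"az":0,"hand":0},{"tx":0,"ty":0.003,"tz":0.07,"ax":0,"ay":0,"az":0,"hand":0},{"tx":0,"ty":0.003,"tz":0.07,"ax":0,"ay":0,"az":0,"hand":0}]' 60
python3 -c "
from h import *
s=save('wrist','w13');print(sense()['ft_force'],sense()['tool_pos'])"
```

```text
time: 9.93
tool_pos: [589.4, -68.2, 259.4]
tcp_rot: [-180.0, -0.0, 85.6]
ft_force: [-0.6, -0.8, -0.5]
finger_gap: 9.4
[-0.06616807 -0.26105356 -2.36889327] [589.49248073 -68.13677577 259.65623952]
```

View pics/w13.png

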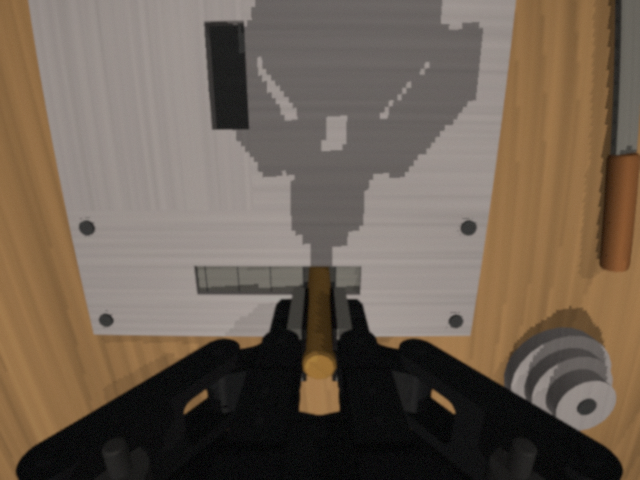

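```bash
python3 -m jog '[{"tx":0,"ty":0,"tz":0.012,"ax":0,"ay":0,"az":0,"hand":0},{"tx":0,"ty":0,"tz":0.02,"ax":0,"ay":0,"az":0,"hand":0},{"tx":0,"ty":0,"tz":0.02,"ax":0,"ay":0,"az":0,"hand":0}]' 60
python3 -c "
from h import *
print(sense()['ft_force'],sense()['tool_pos'])"
```

```text
time: 10.23
tool_pos: [589.8, -68.2, 256.9]
tcp_rot: [180.0, 0.0, 85.6]
ft_force: [0.3, -0.1, -1.6]
finger_gap: 9.3
[ 0.27518812 -0.0937752  -1.60294912] [589.76429478 -68.18754924 256.93474563]
```

Near the bottom; release.

```bash
python3 -m jog '[{"tx":0,"ty":0,"tz":0.004,"ax":0,"ay":0,"az":0,"hand":0},{"tx":0,"ty":0,"tz":0.004,"ax":0,"ay":0,"az":0,"hand":0.3},{"tx":0,"ty":0,"tz":0.004,"ax":0,"ay":0,"az":0,"hand":0.5},{"tx":0,"ty":0,"tz":0.004,"ax":0,"ay":0,"az":0,"hand":1},{"tx":0,"ty":0,"tz":0.004,"ax":0,"ay":0,"az":0,"hand":1}]' 60
python3 -m jog '[{"tx":0,"ty":0,"tz":0,"ax":0,"ay":0,"az":0,"hand":1},{"tx":0,"ty":0,"tz":0,"ax":0,"ay":0,"az":0,"hand":1},{"tx":0,"ty":0,"tz":0,"ax":0,"ay":0,"az":0,"hand":1}]' 60
python3 -c "
from h import *
save('wrist','w14')"
```

```text
time: 10.65
tool_pos: [589.9, -68.2, 256.8]
tcp_rot: [180.0, 0.0, 85.6]
ft_force: [0.6, -0.8, 0.6]
finger_gap: 57.4
time: 10.9
tool_pos: [589.7, -68.2, 256.6]
tcp_rot: [180.0, 0.0, 85.6]
ft_force: [0.5, 0.5, -0.7]
finger_gap: 85.5
```

View pics/w14.png

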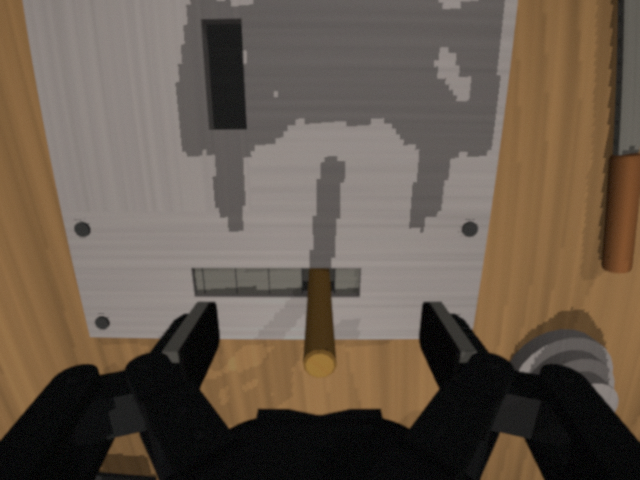

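```bash
python3 -m jog '[{"tx":0,"ty":0,"tz":-0.25,"ax":0,"ay":0,"az":0,"hand":1},{"tx":0,"ty":0,"tz":-0.5,"ax":0,"ay":0,"az":0,"hand":1},{"tx":0,"ty":0,"tz":-0.75,"ax":0,"ay":0,"az":0,"hand":1},{"tx":0,"ty":0,"tz":-0.95,"ax":0,"ay":0,"az":0,"hand":1},{"tx":0,"ty":0,"tz":-0.95,"ax":0,"ay":0,"az":0,"hand":1}]' 60
python3 -m jog '[{"tx":0,"ty":0,"tz":0,"ax":0,"ay":0,"az":0,"hand":1}]'
python3 - <<'E'
from h import *
s=save('wrist','w15')
p=s['pixels']
def cl(u0,u1,v0,v1,z0,z1):
    W=np.array([px2w(s,u,v) for v in range(v0,v1) for u in range(u0,u1)])
    a=W[(W[:,2]<z1)&(W[:,2]>z0)]; print(len(a),a.mean(0).round(1) if len(a) else '');return a
cl(270,370,100,400,118,132)
g=p.sum(2); m=(g<140).astype(np.uint8); m[250:]=0
n,l,st,c=cv2.connectedComponentsWithStats(m)
for i in range(1,n):
    if st[i,4]>300:
        ys,xs=np.where(l==i); W=np.array([px2w(s,x,y,55)[:2] for x,y in zip(xs,ys)])
        print(st[i],cv2.minAreaRect(W.astype(np.float32)))
print(sense()['tool_pos'])
E
```

```text
time: 11.37
tool_pos: [591.3, -68.5, 408.0]
tcp_rot: [179.3, 0.1, 85.6]
ft_force: [1.1, -0.2, -0.1]
finger_gap: 85.6
time: 11.45
tool_pos: [590.4, -68.3, 402.2]
tcp_rot: [179.7, 0.0, 85.6]
ft_force: [0.8, -0.2, -0.7]
finger_gap: 85.4
219 [589.9 -69.3 123.9]
[256  74  20  54 939] ((554.920654296875, 34.845130920410156), (42.85050582885742, 15.32803726196289), 85.33409118652344)
[ 586   95   54  155 3409] ((872.4147338867188, -52.255897521972656), (34.737693786621094, 145.51632690429688), 0.1516544371843338)
[589.8237932  -68.1728881  399.61673519]
```

View pics/w15.png

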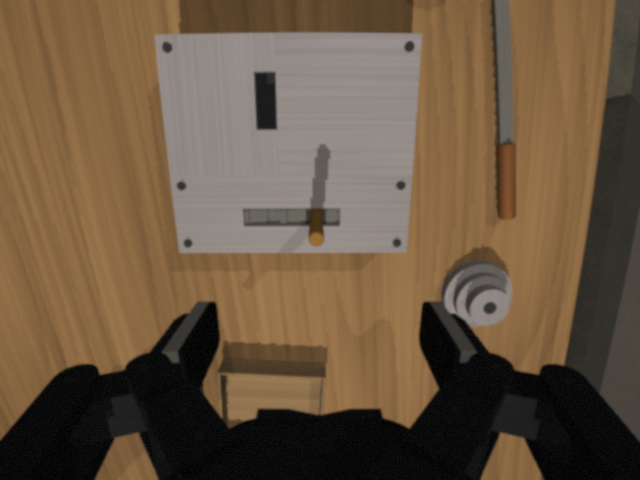

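```bash
python3 -m jog '[{"tx":1,"ty":-0.1,"tz":0,"ax":0,"ay":0,"az":0,"hand":1},{"tx":1,"ty":-0.1,"tz":0,"ax":0,"ay":0,"az":0,"hand":1},{"tx":1,"ty":-0.1,"tz":0,"ax":0,"ay":0,"az":0,"hand":1},{"tx":1,"ty":-0.1,"tz":0,"ax":0,"ay":0,"az":0,"hand":1}]'
python3 -m jog '[{"tx":1,"ty":-0.2,"tz":0,"ax":0,"ay":0,"az":0,"hand":1},{"tx":1,"ty":-0.2,"tz":0,"ax":0,"ay":0,"az":0,"hand":1},{"tx":1,"ty":-0.2,"tz":0,"ax":0,"ay":0,"az":0,"hand":1},{"tx":1,"ty":-0.2,"tz":0,"ax":0,"ay":0,"az":0,"hand":1},{"tx":1,"ty":-0.2,"tz":0,"ax":0,"ay":0,"az":0,"hand":1}]'
cat >> h.py <<'E'
def keys(s,v1=300):
    """find key tops by depth z 12..18; print centre, size, long axis angle"""
    zz=s['z_map']; vs,us=np.where(zz>0)
    p=cv2.undistortPoints(np.stack([us,vs],1)[:,None].astype(float),s['intrinsics'],s['D'])[:,0]
    r=np.c_[p,np.ones(len(p))]*zz[vs,us][:,None]
    W=(r-s['t'])@s['R']
    g=s['pixels'][vs,us].astype(int); gray=(g.max(1)-g.min(1)<40)
    m=np.zeros(zz.shape,np.uint8); k=(W[:,2]>11)&(W[:,2]<19)&gray&(W[:,0]>380)&(W[:,0]<740)&(W[:,1]>150)&(W[:,1]<450); m[vs[k],us[k]]=1
    m=cv2.erode(m,np.ones((3,3)))
    n,l,st,c=cv2.connectedComponentsWithStats(m)
    WW=np.zeros(zz.shape+(3,)); WW[vs,us]=W
    for i in range(1,n):
        if st[i,4]<60: continue
        a=WW[l==i]; q=cv2.minAreaRect(a[:,:2].astype(np.float32)); (w,h),an=q[1],q[2]
        if h>w: an+=90; w,h=h,w
        if w>75 or w<25: continue
        print('px',c[i].round(0),'ctr',np.round(q[0],1),'z',a[:,2].mean().round(1),'LxW',round(w,1),round(h,1),'ang',round(an%180,1))
E
python3 - <<'E'
from h import *
s=save('wrist','w16'); keys(s); print(sense()['tool_pos'],sense()['tcp_rot'])
E
```

```text
time: 11.83
tool_pos: [585.2, 85.6, 396.3]
tcp_rot: [-179.8, -0.0, 85.7]
ft_force: [-0.4, 0.3, -0.3]
finger_gap: 85.5
time: 12.25
tool_pos: [565.9, 239.4, 396.1]
tcp_rot: [-179.7, -0.0, 85.9]
ft_force: [0.9, -0.7, 0.2]
finger_gap: 85.1
px [393.  87.] ctr [642.5 348.9] z 15.6 LxW 59.2 10.9 ang 154.7
px [320.  87.] ctr [573.5 354.6] z 15.6 LxW 37.1 11.0 ang 162.0
px [219. 101.] ctr [477.  349.9] z 15.6 LxW 60.8 10.1 ang 154.0
px [328. 193.] ctr [574.3 253.8] z 15.5 LxW 59.3 10.5 ang 166.8
px [396. 196.] ctr [643.2 246.8] z 15.5 LxW 38.2 10.3 ang 8.2
px [227. 201.] ctr [472. 253.] z 15.5 LxW 38.0 9.7 ang 17.5
[566.57182711 237.10861491 396.16627136] [-1.79770101e+02  6.45712940e-02  8.58492369e+01]
```

View pics/w16.png

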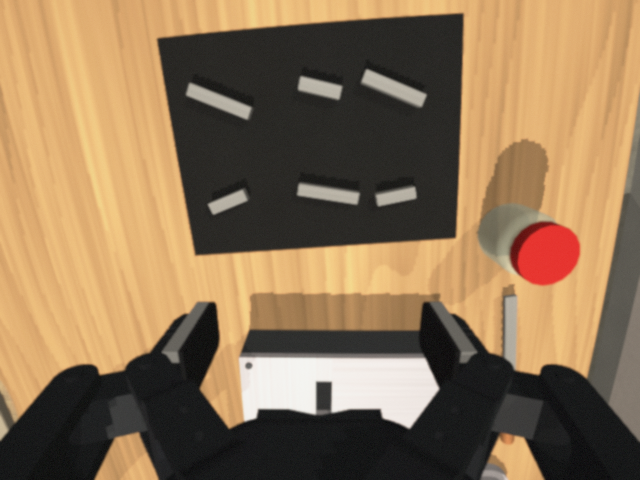

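```bash
python3 -m jog '[{"tx":0.1,"ty":0.5,"tz":0.2,"ax":0,"ay":0,"az":0.79,"hand":0.6},{"tx":0.1,"ty":0.5,"tz":0.2,"ax":0,"ay":0,"az":0.79,"hand":0.6},{"tx":0.1,"ty":0.5,"tz":0.2,"ax":0,"ay":0,"az":0.79,"hand":0.6},{"tx":0.1,"ty":0.5,"tz":0.2,"ax":0,"ay":0,"az":0.79,"hand":0.6},{"tx":0.1,"ty":0.5,"tz":0.2,"ax":0,"ay":0,"az":0.79,"hand":0.6}]' 60
python3 -m jog '[{"tx":0,"ty":0,"tz":0.5,"ax":0,"ay":0,"az":0.79,"hand":0.6},{"tx":0,"ty":0,"tz":0.5,"ax":0,"ay":0,"az":0.79,"hand":0.6},{"tx":0,"ty":0,"tz":0.5,"ax":0,"ay":0,"az":0.79,"hand":0.6},{"tx":0,"ty":0,"tz":0.5,"ax":0,"ay":0,"az":0.79,"hand":0.6},{"tx":0,"ty":0,"tz":0.5,"ax":0,"ay":0,"az":0.79,"hand":0.6}]' 60
python3 - <<'E'
from h import *
go(643,247,60,8.3)
E
```

```text
time: 12.72
tool_pos: [644.2, 242.0, 364.2]
tcp_rot: [-179.8, 0.3, 49.6]
ft_force: [-0.2, -0.2, 1.7]
finger_gap: 51.6
time: 13.13
tool_pos: [643.1, 241.8, 290.3]
tcp_rot: [180.0, 0.3, 14.1]
ft_force: [-0.3, -0.4, 1.4]
finger_gap: 51.4
{'t': [0.01, -0.034, 0.382], 'az': np.float64(0.128)}
```

```bash
python3 -m jog '[{"tx":0.01,"ty":-0.034,"tz":0.15,"ax":0,"ay":0,"az":0.128,"hand":0.6},{"tx":0.01,"ty":-0.034,"tz":0.28,"ax":0,"ay":0,"az":0.128,"hand":0.6},{"tx":0.01,"ty":-0.034,"tz":0.38,"ax":0,"ay":0,"az":0.128,"hand":0.6},{"tx":0.01,"ty":-0.034,"tz":0.38,"ax":0,"ay":0,"az":0.128,"hand":0.6},{"tx":0.01,"ty":-0.034,"tz":0.38,"ax":0,"ay":0,"az":0.128,"hand":0.6}]' 60
python3 - <<'E'
from h import *
s=save('wrist','w17'); keys(s)
go(643,247,8.5,8.3);print(sense()['tool_pos'])
E
```

```text
time: 13.55
tool_pos: [643.2, 247.8, 234.6]
tcp_rot: [179.9, 0.3, 8.7]
ft_force: [-0.5, 0.3, 0.6]
finger_gap: 51.1
px [146. 237.] ctr [643.6 348.6] z 15.6 LxW 62.0 11.7 ang 155.6
px [320. 264.] ctr [644.3 246.4] z 15.6 LxW 39.2 10.5 ang 8.4
px [140. 333.] ctr [575.7 353.5] z 15.5 LxW 36.6 11.1 ang 161.7
px [294. 358.] ctr [575.2 253.7] z 15.5 LxW 61.8 11.4 ang 167.5
{'t': [-0.007, 0.007, 0.367], 'az': np.float64(0.01)}
[643.95031631 248.18539819 236.51745973]
```

View pics/w17.png

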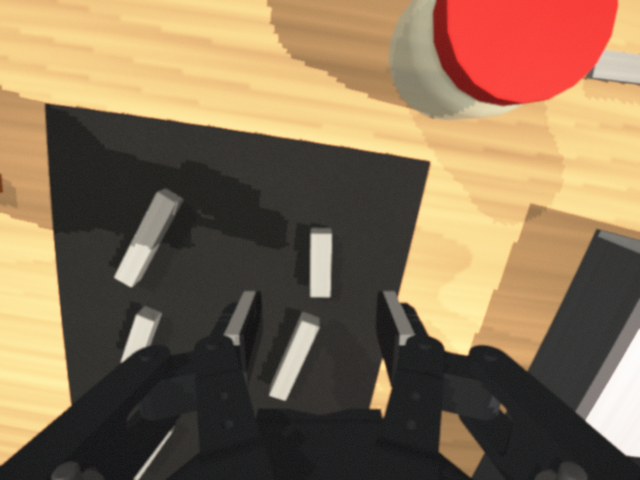

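```bash
python3 -m jog '[{"tx":0.003,"ty":0.012,"tz":0.15,"ax":0,"ay":0,"az":0,"hand":0.6},{"tx":0.003,"ty":0.012,"tz":0.3,"ax":0,"ay":0,"az":0,"hand":0.6},{"tx":0.003,"ty":0.012,"tz":0.35,"ax":0,"ay":0,"az":0,"hand":0.6},{"tx":0.003,"ty":0.012,"tz":0.35,"ax":0,"ay":0,"az":0,"hand":0.6},{"tx":0.003,"ty":0.012,"tz":0.35,"ax":0,"ay":0,"az":0,"hand":0.6}]' 60
python3 - <<'E'
from h import *
s=save('wrist','w18')
go(644,246.4,8.5,8.3);print(sense()['tool_pos'])
E
```

```text
time: 14.02
tool_pos: [645.0, 247.2, 185.3]
tcp_rot: [-180.0, -0.0, 8.7]
ft_force: [0.1, -1.0, -0.6]
finger_gap: 51.6
{'t': [-0.01, 0.005, 0.032], 'az': np.float64(0.01)}
[645.39846718 247.41103462 186.32846661]
```

View pics/w18.png

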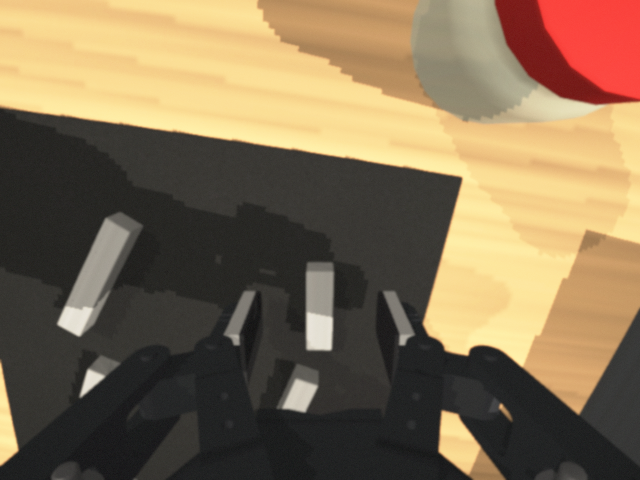

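```bash
python3 -m jog '[{"tx":-0.006,"ty":0.004,"tz":0.033,"ax":0,"ay":0,"az":0.01,"hand":0.6},{"tx":-0.006,"ty":0.004,"tz":0.033,"ax":0,"ay":0,"az":0.01,"hand":0},{"tx":-0.006,"ty":0.004,"tz":0.033,"ax":0,"ay":0,"az":0.01,"hand":0},{"tx":-0.006,"ty":0.004,"tz":0.033,"ax":0,"ay":0,"az":0.01,"hand":0},{"tx":-0.006,"ty":0.004,"tz":0.033,"ax":0,"ay":0,"az":0.01,"hand":0}]' 50
python3 -m jog '[{"tx":0,"ty":0,"tz":0,"ax":0,"ay":0,"az":0,"hand":0},{"tx":0,"ty":0,"tz":0,"ax":0,"ay":0,"az":0,"hand":0}]' 50
python3 - <<'E'
from h import *
s=save('wrist','w19')
E
```

```text
time: 14.48
tool_pos: [644.2, 246.6, 180.4]
tcp_rot: [-180.0, -0.1, 8.3]
ft_force: [0.3, -0.6, -0.7]
finger_gap: 10.2
time: 14.65
tool_pos: [644.2, 246.6, 180.2]
tcp_rot: [-180.0, -0.1, 8.3]
ft_force: [-0.5, 0.5, 4.7]
finger_gap: 10.0
```

View pics/w19.png

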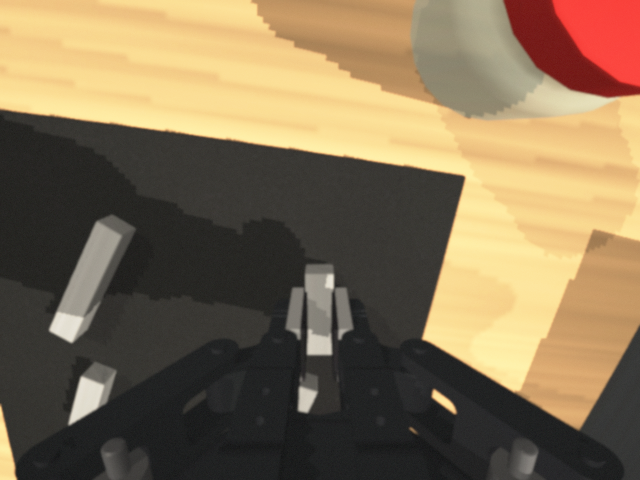

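```bash
python3 -m jog '[{"tx":0,"ty":0,"tz":-0.2,"ax":0,"ay":0,"az":0,"hand":0},{"tx":0,"ty":0,"tz":-0.45,"ax":0,"ay":0,"az":0,"hand":0},{"tx":0,"ty":0,"tz":-0.7,"ax":0,"ay":0,"az":0,"hand":0},{"tx":0,"ty":0,"tz":-0.9,"ax":0,"ay":0,"az":0,"hand":0}]' 50
python3 -m jog '[{"tx":-0.4,"ty":0.68,"tz":0,"ax":0,"ay":0,"az":-0.79,"hand":0},{"tx":-0.4,"ty":0.68,"tz":0,"ax":0,"ay":0,"az":-0.79,"hand":0},{"tx":-0.4,"ty":0.68,"tz":0,"ax":0,"ay":0,"az":-0.79,"hand":0},{"tx":-0.4,"ty":0.68,"tz":0,"ax":0,"ay":0,"az":-0.79,"hand":0},{"tx":-0.4,"ty":0.68,"tz":0,"ax":0,"ay":0,"az":-0.79,"hand":0}]' 50
python3 -m jog '[{"tx":-0.51,"ty":0.247,"tz":0,"ax":0,"ay":0,"az":-0.79,"hand":0},{"tx":-0.51,"ty":0.247,"tz":0,"ax":0,"ay":0,"az":-0.79,"hand":0},{"tx":-0.51,"ty":0.247,"tz":0,"ax":0,"ay":0,"az":-0.79,"hand":0},{"tx":-0.51,"ty":0.247,"tz":0,"ax":0,"ay":0,"az":-0.79,"hand":0},{"tx":-0.51,"ty":0.247,"tz":0,"ax":0,"ay":0,"az":-0.79,"hand":0}]' 50
python3 - <<'E'
from h import *
go(555,35.3,80,85.8)
E
```

```text
time: 15.03
tool_pos: [643.9, 246.5, 317.0]
tcp_rot: [-180.0, -0.1, 8.3]
ft_force: [1.2, 0.6, 0.4]
finger_gap: 10.4
time: 15.45
tool_pos: [598.4, 134.8, 314.0]
tcp_rot: [-180.0, 0.1, 44.0]
ft_force: [0.4, -0.0, 0.6]
finger_gap: 9.9
time: 15.87
tool_pos: [569.3, 56.1, 314.2]
tcp_rot: [-180.0, 0.0, 79.5]
ft_force: [-0.7, 0.2, -0.9]
finger_gap: 10.1
{'t': [-0.154, -0.068, 0.408], 'az': np.float64(-0.141)}
```

```bash
python3 -m jog '[{"tx":-0.154,"ty":-0.068,"tz":0.1,"ax":0,"ay":0,"az":-0.141,"hand":0},{"tx":-0.154,"ty":-0.068,"tz":0.25,"ax":0,"ay":0,"az":-0.141,"hand":0},{"tx":-0.154,"ty":-0.068,"tz":0.4,"ax":0,"ay":0,"az":-0.141,"hand":0},{"tx":-0.154,"ty":-0.068,"tz":0.4,"ax":0,"ay":0,"az":-0.141,"hand":0},{"tx":-0.154,"ty":-0.068,"tz":0.4,"ax":0,"ay":0,"az":-0.141,"hand":0}]' 50
python3 - <<'E'
from h import *
s=save('wrist','w20')
go(555,35.3,56,85.8)
E
```

```text
time: 16.28
tool_pos: [554.4, 36.4, 253.1]
tcp_rot: [-179.8, 0.0, 85.6]
ft_force: [-0.4, -0.6, 0.4]
finger_gap: 10.0
{'t': [-0.008, -0.001, 0.172], 'az': np.float64(-0.005)}
```

View pics/w20.png

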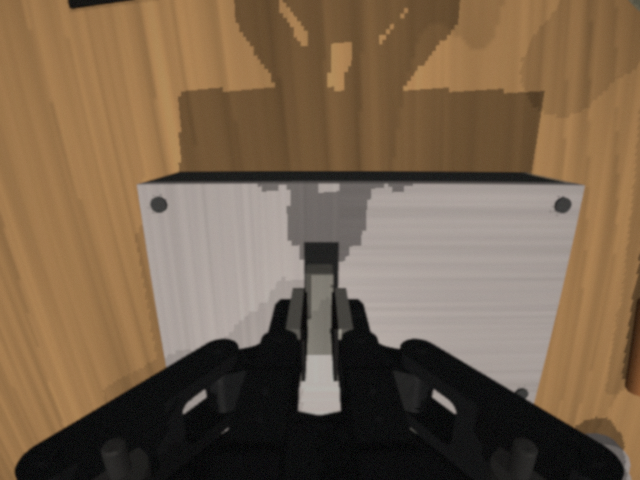

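Run:
```python
from h import *
s=load('w20'); p=s['pixels']
cv2.imwrite('pics/c20.png',cv2.resize(p[220:340,260:380][:,:,::-1],None,fx=5,fy=5,interpolation=cv2.INTER_CUBIC))
print('slot far',px2w(s,321,243,55), 'L/R',px2w(s,304,255,55),px2w(s,338,255,55))
z=sense()['tool_pos'][2]
for v in (258,262,264,268,272,280): print(v,px2w(s,321,v))
for u in (306,310,320,330,335): print(u,px2w(s,u,285))
```

```text
slot far [556.80673617  57.50550421  55.        ] L/R [547.63974892  51.72624044  55.        ] [564.99126187  50.40452656  55.        ]
258 [554.80683373  30.46469221   4.08818028]
262 [554.59757482  27.71508589   4.36268749]
264 [556.57857784  54.82077651  77.12871899]
268 [556.57615872  54.85774744  81.96472183]
272 [556.56551599  54.77852273  86.25126741]
280 [556.34861116  51.95035215  88.15550485]
306 [549.87045245  50.23368641  88.37645853]
310 [551.54612534  50.05459997  88.26246994]
320 [555.74909145  49.63926273  88.05197587]
330 [559.96937452  49.64349671  88.74983885]
335 [562.88583421  10.2296845    4.51976816]
```

View pics/c20.png

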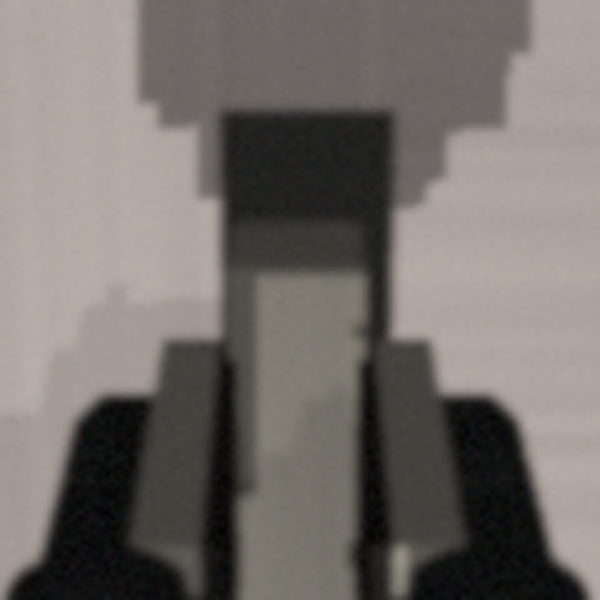

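```bash
python3 -m jog '[{"tx":-0.006,"ty":0.002,"tz":0.05,"ax":0,"ay":0,"az":0,"hand":0},{"tx":-0.006,"ty":0.002,"tz":0.1,"ax":0,"ay":0,"az":0,"hand":0},{"tx":-0.006,"ty":0.002,"tz":0.14,"ax":0,"ay":0,"az":0,"hand":0},{"tx":-0.006,"ty":0.002,"tz":0.168,"ax":0,"ay":0,"az":0,"hand":0},{"tx":-0.006,"ty":0.002,"tz":0.168,"ax":0,"ay":0,"az":0,"hand":0}]' 50
python3 - <<'E'
from h import *
s=save('wrist','w21')
print(sense()['ft_force'])
go(555,35.3,56,85.8)
E
```

```text
time: 16.75
tool_pos: [555.7, 35.5, 229.2]
tcp_rot: [-180.0, 0.0, 85.6]
ft_force: [0.4, 0.5, -0.0]
finger_gap: 10.2
[ 0.69345289 -0.06718497 -0.62712069]
{'t': [-0.002, -0.004, 0.001], 'az': np.float64(-0.005)}
```

View pics/w21.png

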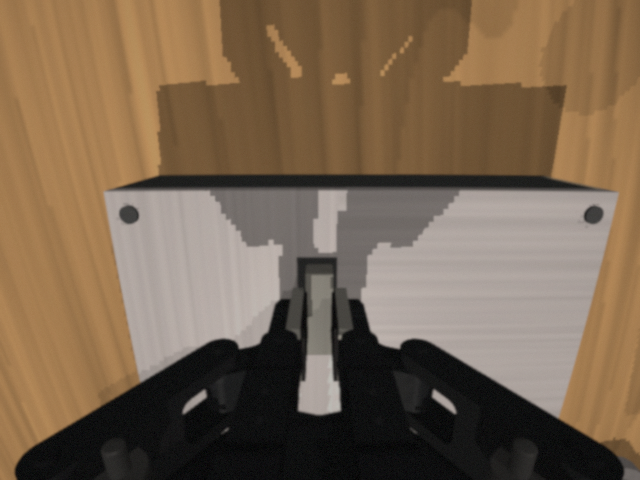

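```bash
python3 -m jog '[{"tx":0,"ty":0,"tz":0,"ax":0,"ay":0,"az":0,"hand":0.5},{"tx":0,"ty":0,"tz":0,"ax":0,"ay":0,"az":0,"hand":0.5},{"tx":0,"ty":0,"tz":0,"ax":0,"ay":0,"az":0,"hand":0.5},{"tx":0,"ty":0,"tz":0,"ax":0,"ay":0,"az":0,"hand":0.6}]' 50
python3 - <<'E'
from h import *
s=save('wrist','w22')
E
```

```text
time: 17.13
tool_pos: [555.6, 35.5, 229.3]
tcp_rot: [180.0, 0.0, 85.6]
ft_force: [0.0, -1.1, -0.7]
finger_gap: 51.2
```

View pics/w22.png

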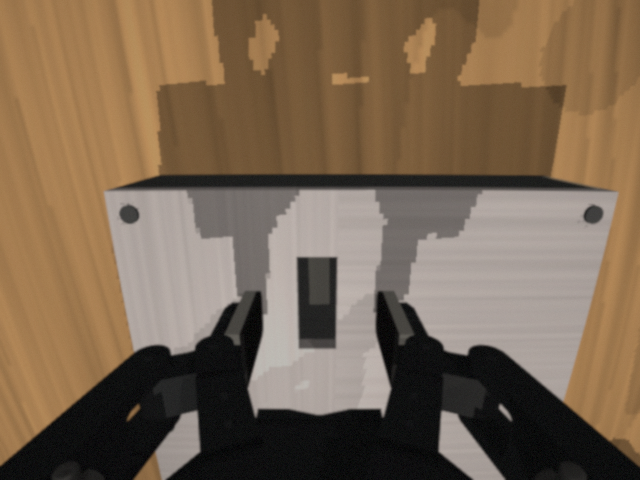

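```bash
python3 -m jog '[{"tx":0,"ty":0,"tz":-0.25,"ax":0,"ay":0,"az":0,"hand":0.6},{"tx":0,"ty":0,"tz":-0.5,"ax":0,"ay":0,"az":0,"hand":0.6},{"tx":0,"ty":0,"tz":-0.6,"ax":0,"ay":0,"az":0,"hand":0.6}]' 50
python3 -m jog '[{"tx":0.775,"ty":-0.36,"tz":0,"ax":0,"ay":0,"az":0.745,"hand":0.6},{"tx":0.775,"ty":-0.36,"tz":0,"ax":0,"ay":0,"az":0.745,"hand":0.6},{"tx":0.775,"ty":-0.36,"tz":0,"ax":0,"ay":0,"az":0.745,"hand":0.6},{"tx":0.775,"ty":-0.36,"tz":0,"ax":0,"ay":0,"az":0.745,"hand":0.6},{"tx":0.775,"ty":-0.36,"tz":0,"ax":0,"ay":0,"az":0.745,"hand":0.6}]' 50
python3 -m jog '[{"tx":0.36,"ty":-0.6,"tz":0,"ax":0,"ay":0,"az":0.745,"hand":0.6},{"tx":0.36,"ty":-0.6,"tz":0,"ax":0,"ay":0,"az":0.745,"hand":0.6},{"tx":0.36,"ty":-0.6,"tz":0,"ax":0,"ay":0,"az":0.745,"hand":0.6},{"tx":0.36,"ty":-0.6,"tz":0,"ax":0,"ay":0,"az":0.745,"hand":0.6},{"tx":0.36,"ty":-0.6,"tz":0,"ax":0,"ay":0,"az":0.745,"hand":0.6}]' 50
python3 - <<'E'
from h import *
s=save('wrist','w23'); keys(s)
go(472.5,253,60,18.5); print(sense()['tool_pos'])
E
```

```text
time: 17.43
tool_pos: [556.8, 35.5, 324.5]
tcp_rot: [179.7, -0.0, 85.6]
ft_force: [1.3, 0.2, 1.2]
finger_gap: 51.3
time: 17.85
tool_pos: [509.4, 158.5, 319.5]
tcp_rot: [-180.0, -0.0, 51.9]
ft_force: [0.8, 0.2, 0.4]
finger_gap: 50.9
time: 18.27
tool_pos: [472.1, 255.3, 319.4]
tcp_rot: [-180.0, -0.0, 18.3]
ft_force: [1.2, 0.0, -0.3]
finger_gap: 51.1
px [233.  58.] ctr [573.4 354. ] z 15.6 LxW 37.9 11.8 ang 163.1
px [365. 101.] ctr [574.7 253.7] z 15.5 LxW 60.0 10.4 ang 166.5
px [208. 185.] ctr [477.3 349.6] z 15.6 LxW 60.5 10.7 ang 154.0
px [321. 229.] ctr [471.6 253.1] z 15.6 LxW 38.6 10.0 ang 17.3
{'t': [-0.003, 0.01, 0.576], 'az': np.float64(-0.014)}
[472.45125916 254.53376082 319.36804487]
```

View pics/w23.png

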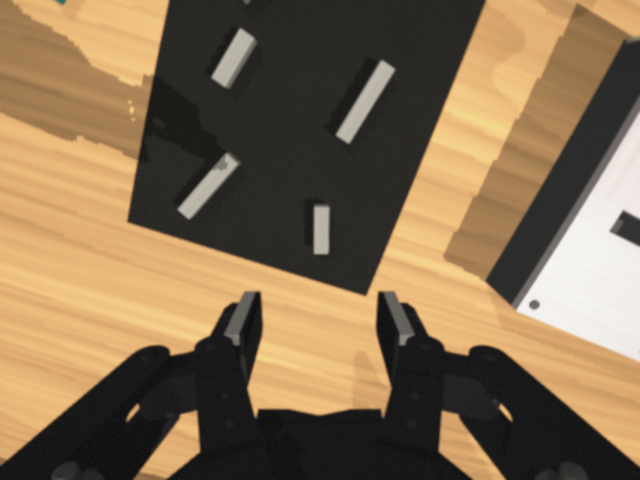

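```bash
python3 -m jog '[{"tx":-0.006,"ty":0.008,"tz":0.25,"ax":0,"ay":0,"az":0,"hand":0.6},{"tx":-0.006,"ty":0.008,"tz":0.5,"ax":0,"ay":0,"az":0,"hand":0.6},{"tx":-0.006,"ty":0.008,"tz":0.7,"ax":0,"ay":0,"az":0,"hand":0.6},{"tx":-0.006,"ty":0.008,"tz":0.8,"ax":0,"ay":0,"az":0,"hand":0.6},{"tx":-0.006,"ty":0.008,"tz":0.8,"ax":0,"ay":0,"az":0,"hand":0.6}]' 50
python3 -m jog '[{"tx":0,"ty":0,"tz":0,"ax":0,"ay":0,"az":0,"hand":0.6}]' 50
python3 - <<'E'
from h import *
s=save('wrist','w24'); keys(s)
go(471.9,253.1,8,18); print(sense()['tool_pos'])
E
```

```text
time: 18.73
tool_pos: [470.3, 250.8, 194.6]
tcp_rot: [180.0, 0.5, 18.6]
ft_force: [-0.7, 0.1, -0.5]
finger_gap: 51.3
time: 18.82
tool_pos: [472.2, 251.7, 198.7]
tcp_rot: [180.0, 0.1, 18.6]
ft_force: [0.3, 0.3, 0.7]
finger_gap: 51.5
px [395.  73.] ctr [575.  253.6] z 15.5 LxW 61.2 11.5 ang 167.1
px [123. 220.] ctr [476.9 349.5] z 15.5 LxW 62.3 12.0 ang 154.6
px [315. 292.] ctr [471.8 252.7] z 15.6 LxW 39.9 10.6 ang 17.9
{'t': [-0.005, -0.009, 0.129], 'az': np.float64(0.013)}
[473.08054635 252.0939963  200.30105681]
```

View pics/w24.png

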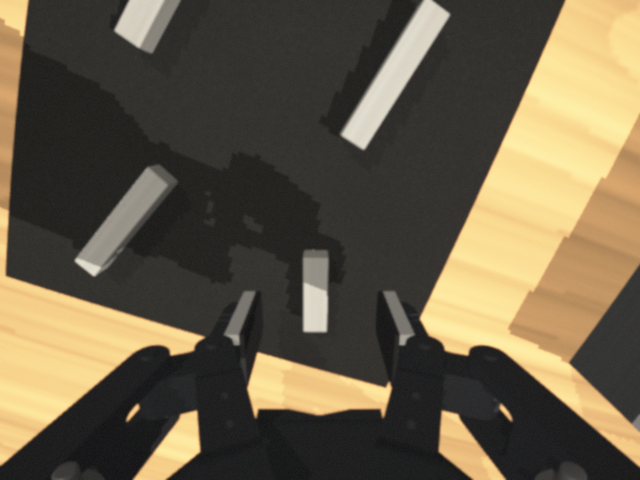

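```bash
python3 -m jog '[{"tx":-0.006,"ty":-0.006,"tz":0.07,"ax":0,"ay":0,"az":0.013,"hand":0.6},{"tx":-0.006,"ty":-0.006,"tz":0.128,"ax":0,"ay":0,"az":0.013,"hand":0.6},{"tx":-0.006,"ty":-0.006,"tz":0.128,"ax":0,"ay":0,"az":0.013,"hand":0.6},{"tx":-0.006,"ty":-0.006,"tz":0.128,"ax":0,"ay":0,"az":0.013,"hand":0},{"tx":-0.006,"ty":-0.006,"tz":0.128,"ax":0,"ay":0,"az":0.013,"hand":0}]' 50
python3 -m jog '[{"tx":0,"ty":0,"tz":0,"ax":0,"ay":0,"az":0,"hand":0},{"tx":0,"ty":0,"tz":0,"ax":0,"ay":0,"az":0,"hand":0},{"tx":0,"ty":0,"tz":0,"ax":0,"ay":0,"az":0,"hand":0},{"tx":0,"ty":0,"tz":0,"ax":0,"ay":0,"az":0,"hand":0}]' 50
python3 - <<'E'
from h import *
s=save('wrist','w25'); keys(s); print(sense()['tool_pos'])
E
```

```text
time: 19.28
tool_pos: [471.5, 252.7, 180.4]
tcp_rot: [180.0, -0.0, 17.9]
ft_force: [0.5, -0.3, -0.4]
finger_gap: 28.2
time: 19.62
tool_pos: [471.8, 252.8, 180.8]
tcp_rot: [-180.0, -0.1, 17.9]
ft_force: [-0.4, -0.5, 4.5]
finger_gap: 10.2
px [403.  70.] ctr [574.4 253.8] z 15.5 LxW 60.2 11.5 ang 167.0
px [104. 234.] ctr [477.1 349.4] z 15.5 LxW 62.4 12.2 ang 154.0
px [318. 309.] ctr [472.2 254.5] z 15.5 LxW 40.6 21.7 ang 6.3
[471.75892374 252.78504822 180.80295261]
```

View pics/w25.png

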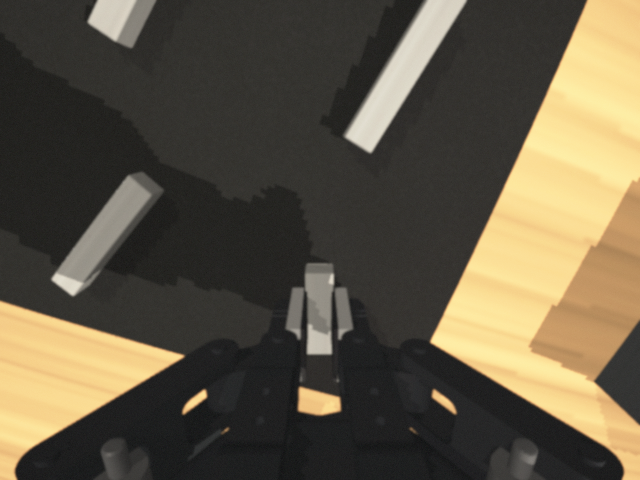

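```bash
python3 -m jog '[{"tx":0,"ty":0,"tz":-0.2,"ax":0,"ay":0,"az":0,"hand":0},{"tx":0,"ty":0,"tz":-0.45,"ax":0,"ay":0,"az":0,"hand":0},{"tx":0,"ty":0,"tz":-0.7,"ax":0,"ay":0,"az":0,"hand":0},{"tx":0,"ty":0,"tz":-0.7,"ax":0,"ay":0,"az":0,"hand":0}]' 50
python3 -m jog '[{"tx":0.04,"ty":0.784,"tz":0,"ax":0,"ay":0,"az":-0.753,"hand":0},{"tx":0.04,"ty":0.784,"tz":0,"ax":0,"ay":0,"az":-0.753,"hand":0},{"tx":0.04,"ty":0.784,"tz":0,"ax":0,"ay":0,"az":-0.753,"hand":0},{"tx":0.04,"ty":0.784,"tz":0,"ax":0,"ay":0,"az":-0.753,"hand":0},{"tx":0.04,"ty":0.784,"tz":0,"ax":0,"ay":0,"az":-0.753,"hand":0}]' 50
python3 -m jog '[{"tx":-0.39,"ty":0.66,"tz":0,"ax":0,"ay":0,"az":-0.753,"hand":0},{"tx":-0.39,"ty":0.66,"tz":0,"ax":0,"ay":0,"az":-0.753,"hand":0},{"tx":-0.39,"ty":0.66,"tz":0,"ax":0,"ay":0,"az":-0.753,"hand":0},{"tx":-0.39,"ty":0.66,"tz":0,"ax":0,"ay":0,"az":-0.753,"hand":0},{"tx":-0.39,"ty":0.66,"tz":0,"ax":0,"ay":0,"az":-0.753,"hand":0}]' 50
python3 - <<'E'
from h import *
go(555.5,35.4,80,85.7)
E
```

```text
time: 20.0
tool_pos: [474.0, 253.8, 293.5]
tcp_rot: [-179.9, -0.7, 17.9]
ft_force: [1.9, 0.7, 0.4]
finger_gap: 9.9
time: 20.42
tool_pos: [514.0, 140.1, 284.8]
tcp_rot: [180.0, 0.0, 51.8]
ft_force: [-0.9, 0.4, -0.9]
finger_gap: 10.1
time: 20.83
tool_pos: [555.1, 32.8, 284.7]
tcp_rot: [-180.0, 0.0, 85.7]
ft_force: [-0.0, 0.2, 0.0]
finger_gap: 10.1
{'t': [0.017, 0.001, 0.211], 'az': np.float64(-0.001)}
```

```bash
python3 -m jog '[{"tx":0.013,"ty":0.001,"tz":0.1,"ax":0,"ay":0,"az":0,"hand":0},{"tx":0.013,"ty":0.001,"tz":0.2,"ax":0,"ay":0,"az":0,"hand":0},{"tx":0.013,"ty":0.001,"tz":0.25,"ax":0,"ay":0,"az":0,"hand":0},{"tx":0.013,"ty":0.001,"tz":0.25,"ax":0,"ay":0,"az":0,"hand":0}]' 50
python3 - <<'E'
from h import *
s=save('wrist','w26'); p=s['pixels']
cv2.imwrite('pics/c26.png',cv2.resize(p[220:340,260:380][:,:,::-1],None,fx=5,fy=5,interpolation=cv2.INTER_CUBIC))
go(555.5,35.4,56.3,85.7)
E
```

```text
time: 21.17
tool_pos: [553.6, 37.2, 244.9]
tcp_rot: [-179.7, 0.0, 85.5]
ft_force: [-0.9, 0.7, 0.7]
finger_gap: 10.2
{'t': [-0.012, 0.01, 0.113], 'az': np.float64(-0.004)}
```

View pics/c26.png

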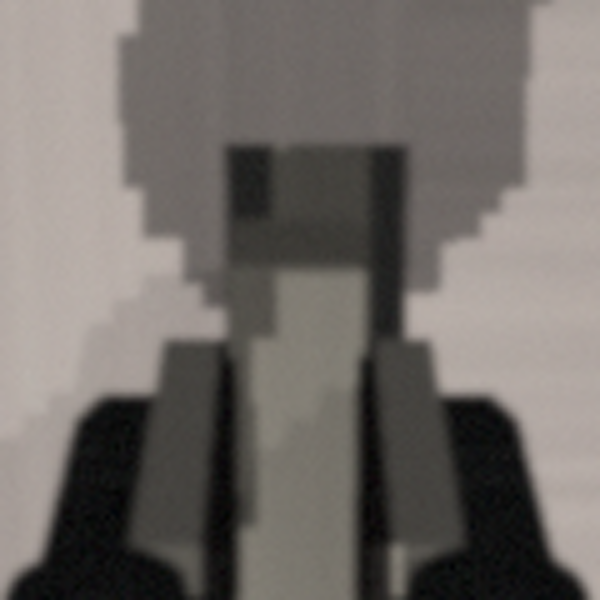

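```bash
python3 -m jog '[{"tx":-0.004,"ty":0.004,"tz":0.04,"ax":0,"ay":0,"az":0,"hand":0},{"tx":-0.004,"ty":0.004,"tz":0.08,"ax":0,"ay":0,"az":0,"hand":0},{"tx":-0.004,"ty":0.004,"tz":0.1,"ax":0,"ay":0,"az":0,"hand":0},{"tx":-0.004,"ty":0.004,"tz":0.1,"ax":0,"ay":0,"az":0,"hand":0},{"tx":-0.004,"ty":0.004,"tz":0.1,"ax":0,"ay":0,"az":0,"hand":0}]' 50
python3 - <<'E'
from h import *
s=save('wrist','w27'); 
go(555.5,35.4,56.3,85.7); print(sense()['tool_pos'],sense()['ft_force'])
E
```

```text
time: 21.63
tool_pos: [555.4, 36.6, 232.5]
tcp_rot: [-180.0, 0.0, 85.5]
ft_force: [0.0, -0.1, -0.8]
finger_gap: 10.2
{'t': [-0.008, 0.0, 0.023], 'az': np.float64(-0.004)}
[555.52433065  36.57460459 232.81680298] [-0.10590635  0.44207978 -0.32125948]
```

View pics/w27.png

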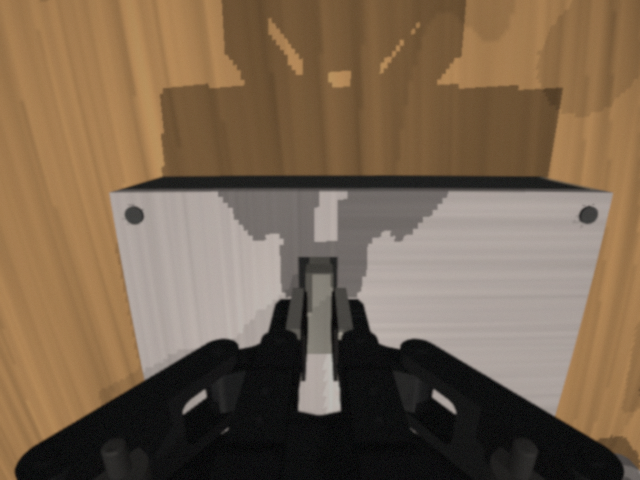

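```bash
python3 -m jog '[{"tx":-0.008,"ty":0,"tz":0.022,"ax":0,"ay":0,"az":0,"hand":0},{"tx":-0.008,"ty":0,"tz":0.022,"ax":0,"ay":0,"az":0,"hand":0},{"tx":-0.008,"ty":0,"tz":0.022,"ax":0,"ay":0,"az":0,"hand":0.5},{"tx":-0.008,"ty":0,"tz":0.022,"ax":0,"ay":0,"az":0,"hand":0.5},{"tx":-0.008,"ty":0,"tz":0.022,"ax":0,"ay":0,"az":0,"hand":0.6}]' 50
python3 -m jog '[{"tx":0,"ty":0,"tz":0,"ax":0,"ay":0,"az":0,"hand":0.6},{"tx":0,"ty":0,"tz":0,"ax":0,"ay":0,"az":0,"hand":0.6}]' 50
python3 - <<'E'
from h import *
s=save('wrist','w28')
E
```

```text
time: 22.1
tool_pos: [555.4, 35.3, 229.5]
tcp_rot: [180.0, -0.0, 85.5]
ft_force: [0.5, -0.8, 0.1]
finger_gap: 45.9
time: 22.27
tool_pos: [555.4, 35.3, 229.5]
tcp_rot: [180.0, 0.0, 85.5]
ft_force: [0.3, 0.6, 0.5]
finger_gap: 51.1
```

View pics/w28.png

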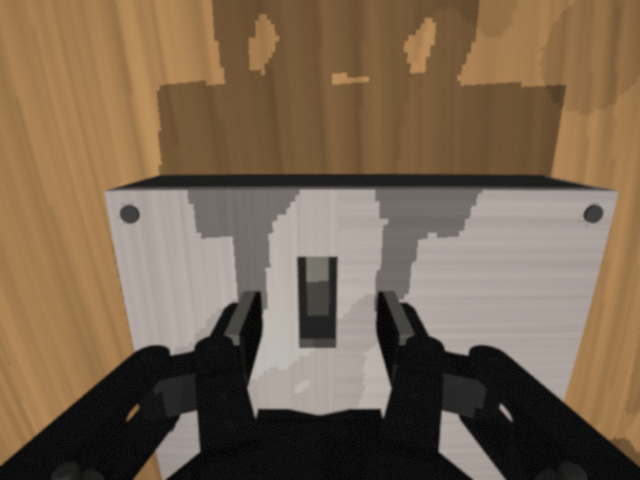

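```bash
python3 -m jog '[{"tx":0,"ty":0,"tz":-0.25,"ax":0,"ay":0,"az":0,"hand":0.6},{"tx":0,"ty":0,"tz":-0.5,"ax":0,"ay":0,"az":0,"hand":0.6},{"tx":0,"ty":0,"tz":-0.6,"ax":0,"ay":0,"az":0,"hand":0.6}]' 50
python3 -m jog '[{"tx":0.93,"ty":-0.03,"tz":0,"ax":0,"ay":0,"az":-0.79,"hand":0.6},{"tx":0.93,"ty":-0.03,"tz":0,"ax":0,"ay":0,"az":-0.79,"hand":0.6},{"tx":0.93,"ty":-0.03,"tz":0,"ax":0,"ay":0,"az":-0.79,"hand":0.6},{"tx":0.93,"ty":-0.03,"tz":0,"ax":0,"ay":0,"az":-0.79,"hand":0.6},{"tx":0.93,"ty":-0.03,"tz":0,"ax":0,"ay":0,"az":-0.79,"hand":0.6}]' 50
python3 -m jog '[{"tx":0.607,"ty":0.413,"tz":0,"ax":0,"ay":0,"az":-0.79,"hand":0.6},{"tx":0.607,"ty":0.413,"tz":0,"ax":0,"ay":0,"az":-0.79,"hand":0.6},{"tx":0.607,"ty":0.413,"tz":0,"ax":0,"ay":0,"az":-0.79,"hand":0.6},{"tx":0.607,"ty":0.413,"tz":0,"ax":0,"ay":0,"az":-0.79,"hand":0.6},{"tx":0.607,"ty":0.413,"tz":0,"ax":0,"ay":0,"az":-0.79,"hand":0.6}]' 50
python3 -m jog '[{"tx":0.145,"ty":0.438,"tz":0,"ax":0,"ay":0,"az":-0.124,"hand":0.6},{"tx":0.145,"ty":0.438,"tz":0,"ax":0,"ay":0,"az":-0.124,"hand":0.6},{"tx":0.145,"ty":0.438,"tz":0,"ax":0,"ay":0,"az":-0.124,"hand":0.6}]' 50
python3 - <<'E'
from h import *
s=save('wrist','w29'); keys(s)
go(573.5,354.5,60,162.3); print(sense()['tool_pos'])
E
```

```text
time: 22.57
tool_pos: [556.5, 35.4, 324.5]
tcp_rot: [179.7, -0.0, 85.5]
ft_force: [1.2, -0.2, 1.2]
finger_gap: 51.4
time: 22.98
tool_pos: [561.4, 178.6, 319.5]
tcp_rot: [179.9, -0.1, 121.6]
ft_force: [-0.4, -0.2, -0.6]
finger_gap: 51.2
time: 23.4
tool_pos: [567.5, 286.9, 319.1]
tcp_rot: [180.0, -0.0, 157.1]
ft_force: [0.2, -0.5, -0.9]
finger_gap: 50.9
time: 23.65
tool_pos: [573.3, 358.0, 319.2]
tcp_rot: [179.9, -0.0, 162.4]
ft_force: [0.6, 0.9, 0.2]
finger_gap: 51.3
px [270. 110.] ctr [476.7 350.5] z 15.5 LxW 60.0 11.1 ang 154.7
px [314. 228.] ctr [573. 354.] z 15.5 LxW 38.6 9.8 ang 162.4
px [202. 263.] ctr [574.2 254.3] z 15.4 LxW 60.0 11.5 ang 167.0
px [366. 298.] ctr [647.7 377.2] z 15.5 LxW 60.5 11.0 ang 154.2
{'t': [-0.003, -0.011, 0.573], 'az': np.float64(0.001)}
[573.53966777 356.12043192 319.01695723]
```

View pics/w29.png

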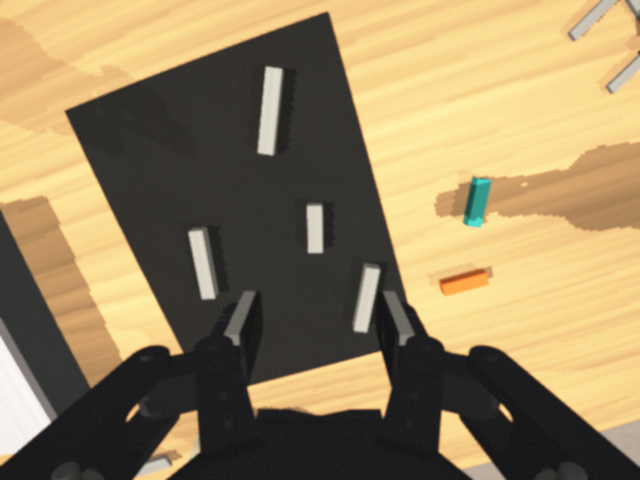

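```bash
python3 -m jog '[{"tx":-0.001,"ty":-0.011,"tz":0.25,"ax":0,"ay":0,"az":0,"hand":0.6},{"tx":-0.001,"ty":-0.011,"tz":0.5,"ax":0,"ay":0,"az":0,"hand":0.6},{"tx":-0.001,"ty":-0.011,"tz":0.7,"ax":0,"ay":0,"az":0,"hand":0.6},{"tx":-0.001,"ty":-0.011,"tz":0.8,"ax":0,"ay":0,"az":0,"hand":0.6},{"tx":-0.001,"ty":-0.011,"tz":0.8,"ax":0,"ay":0,"az":0,"hand":0.6}]' 50
python3 -m jog '[{"tx":0,"ty":0,"tz":0,"ax":0,"ay":0,"az":0,"hand":0.6}]' 50
python3 - <<'E'
from h import *
s=save('wrist','w30'); keys(s)
go(573,354,8,162.3); print(sense()['tool_pos'])
E
```

```text
time: 24.12
tool_pos: [571.7, 350.3, 194.1]
tcp_rot: [-179.6, -0.3, 162.1]
ft_force: [-0.7, -0.4, -1.0]
finger_gap: 51.3
time: 24.2
tool_pos: [573.7, 351.5, 199.3]
tcp_rot: [-179.9, -0.1, 162.2]
ft_force: [1.0, 0.3, 1.1]
finger_gap: 51.3
px [246.  86.] ctr [476.6 350.3] z 15.5 LxW 61.2 12.0 ang 154.1
px [325. 288.] ctr [572.8 354.2] z 15.5 LxW 39.4 10.7 ang 163.0
px [136. 318.] ctr [560.4 257.4] z 15.2 LxW 32.8 12.3 ang 166.6
{'t': [0.014, 0.009, 0.135], 'az': np.float64(-0.003)}
[574.56397619 352.06998369 201.28470571]
```

View pics/w30.png

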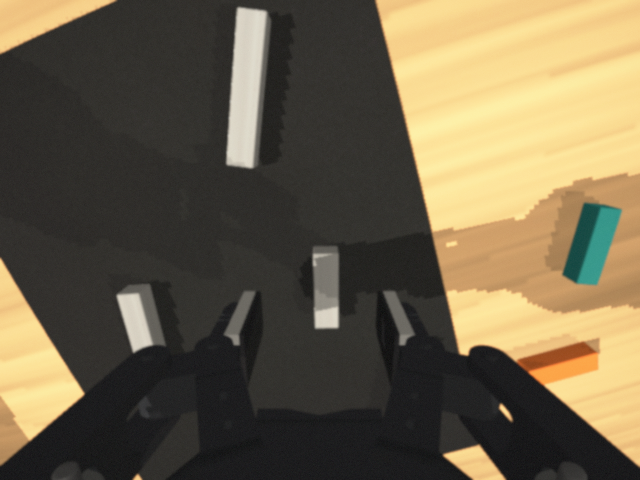

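```bash
python3 -m jog '[{"tx":0.01,"ty":0.009,"tz":0.07,"ax":0,"ay":0,"az":-0.005,"hand":0.6},{"tx":0.01,"ty":0.009,"tz":0.131,"ax":0,"ay":0,"az":-0.005,"hand":0.6},{"tx":0.01,"ty":0.009,"tz":0.131,"ax":0,"ay":0,"az":-0.005,"hand":0.6},{"tx":0.01,"ty":0.009,"tz":0.131,"ax":0,"ay":0,"az":-0.005,"hand":0},{"tx":0.01,"ty":0.009,"tz":0.131,"ax":0,"ay":0,"az":-0.005,"hand":0}]' 50
python3 -m jog '[{"tx":0,"ty":0,"tz":0,"ax":0,"ay":0,"az":0,"hand":0},{"tx":0,"ty":0,"tz":0,"ax":0,"ay":0,"az":0,"hand":0},{"tx":0,"ty":0,"tz":0,"ax":0,"ay":0,"az":0,"hand":0},{"tx":0,"ty":0,"tz":0,"ax":0,"ay":0,"az":0,"hand":0}]' 50
python3 - <<'E'
from h import *
s=save('wrist','w31');  print(sense()['tool_pos'])
cv2.imwrite('pics/c31.png',s['pixels'][220:420,220:420,::-1].repeat(3,0).repeat(3,1))
E
```

```text
time: 24.67
tool_pos: [572.7, 353.9, 179.9]
tcp_rot: [180.0, 0.0, 162.4]
ft_force: [-0.2, -0.1, 0.9]
finger_gap: 28.1
time: 25.0
tool_pos: [573.0, 354.0, 180.4]
tcp_rot: [180.0, 0.0, 162.4]
ft_force: [0.3, 0.3, 2.9]
finger_gap: 10.0
[573.00043719 353.93646014 180.40473564]
```

View pics/c31.png

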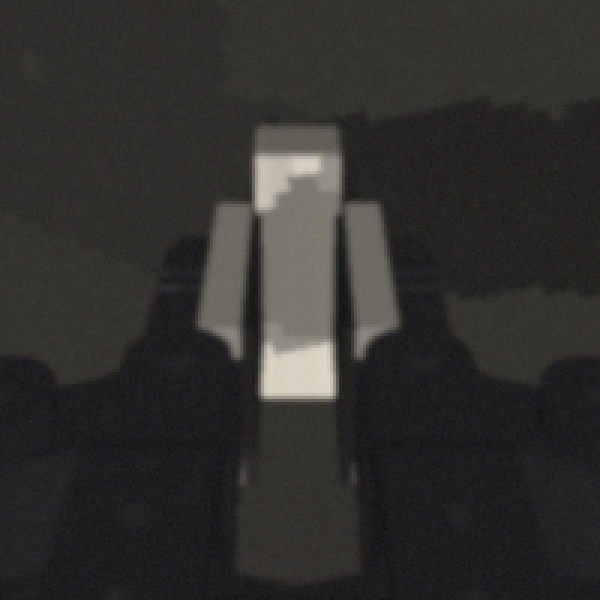

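```bash
python3 -m jog '[{"tx":0,"ty":0,"tz":-0.2,"ax":0,"ay":0,"az":0,"hand":0},{"tx":0,"ty":0,"tz":-0.45,"ax":0,"ay":0,"az":0,"hand":0},{"tx":0,"ty":0,"tz":-0.7,"ax":0,"ay":0,"az":0,"hand":0},{"tx":0,"ty":0,"tz":-0.7,"ax":0,"ay":0,"az":0,"hand":0}]' 50
python3 -m jog '[{"tx":-0.183,"ty":-0.711,"tz":0,"ax":0,"ay":0,"az":0.79,"hand":0},{"tx":-0.183,"ty":-0.711,"tz":0,"ax":0,"ay":0,"az":0.79,"hand":0},{"tx":-0.183,"ty":-0.711,"tz":0,"ax":0,"ay":0,"az":0.79,"hand":0},{"tx":-0.183,"ty":-0.711,"tz":0,"ax":0,"ay":0,"az":0.79,"hand":0},{"tx":-0.183,"ty":-0.711,"tz":0,"ax":0,"ay":0,"az":0.79,"hand":0}]' 50
python3 -m jog '[{"tx":-0.563,"ty":-0.472,"tz":0,"ax":0,"ay":0,"az":0.79,"hand":0},{"tx":-0.563,"ty":-0.472,"tz":0,"ax":0,"ay":0,"az":0.79,"hand":0},{"tx":-0.563,"ty":-0.472,"tz":0,"ax":0,"ay":0,"az":0.79,"hand":0},{"tx":-0.563,"ty":-0.472,"tz":0,"ax":0,"ay":0,"az":0.79,"hand":0},{"tx":-0.563,"ty":-0.472,"tz":0,"ax":0,"ay":0,"az":0.79,"hand":0}]' 50
python3 -m jog '[{"tx":-0.657,"ty":-0.052,"tz":0,"ax":0,"ay":0,"az":0.124,"hand":0},{"tx":-0.657,"ty":-0.052,"tz":0,"ax":0,"ay":0,"az":0.124,"hand":0},{"tx":-0.657,"ty":-0.052,"tz":0,"ax":0,"ay":0,"az":0.124,"hand":0},{"tx":-0.657,"ty":-0.052,"tz":0,"ax":0,"ay":0,"az":0.124,"hand":0},{"tx":-0.657,"ty":-0.052,"tz":0,"ax":0,"ay":0,"az":0.124,"hand":0}]' 50
python3 - <<'E'
from h import *
go(555.5,34.8,70,85.7);print(sense()['tool_pos'])
E
```

```text
time: 25.38
tool_pos: [575.1, 355.1, 294.6]
tcp_rot: [179.5, 0.5, 162.4]
ft_force: [1.6, -0.3, 2.4]
finger_gap: 10.1
time: 25.8
tool_pos: [566.6, 241.8, 284.4]
tcp_rot: [-180.0, 0.0, 126.3]
ft_force: [0.1, 0.2, -0.7]
finger_gap: 10.3
time: 26.22
tool_pos: [560.5, 131.8, 284.4]
tcp_rot: [-180.0, 0.0, 90.8]
ft_force: [-0.1, -1.0, -0.5]
finger_gap: 10.6
time: 26.63
tool_pos: [554.9, 34.3, 284.5]
tcp_rot: [-180.0, -0.0, 85.6]
ft_force: [-0.0, 0.1, -1.5]
finger_gap: 10.1
{'t': [0.004, 0.004, 0.277], 'az': np.float64(-0.002)}
[554.92874225  34.25433371 284.48038858]
```

```bash
python3 -m jog '[{"tx":0.004,"ty":0.003,"tz":0.1,"ax":0,"ay":0,"az":0,"hand":0},{"tx":0.004,"ty":0.003,"tz":0.2,"ax":0,"ay":0,"az":0,"hand":0},{"tx":0.004,"ty":0.003,"tz":0.28,"ax":0,"ay":0,"az":0,"hand":0},{"tx":0.004,"ty":0.003,"tz":0.28,"ax":0,"ay":0,"az":0,"hand":0},{"tx":0.004,"ty":0.003,"tz":0.28,"ax":0,"ay":0,"az":0,"hand":0}]' 50
python3 - <<'E'
from h import *
s=save('wrist','w32'); p=s['pixels']
cv2.imwrite('pics/c32.png',cv2.resize(p[220:340,260:380][:,:,::-1],None,fx=5,fy=5,interpolation=cv2.INTER_CUBIC))
go(555.5,34.8,56.3,85.7)
E
```

```text
time: 27.05
tool_pos: [555.0, 36.5, 241.7]
tcp_rot: [-179.9, -0.0, 85.8]
ft_force: [0.0, 0.3, -0.6]
finger_gap: 10.2
{'t': [-0.01, 0.0, 0.089], 'az': np.float64(0.002)}
```

View pics/c32.png

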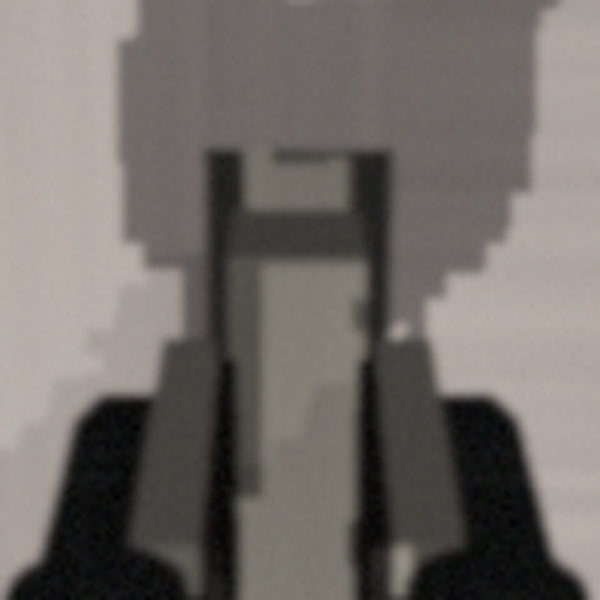

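```bash
python3 -m jog '[{"tx":-0.01,"ty":0,"tz":0.04,"ax":0,"ay":0,"az":0,"hand":0},{"tx":-0.01,"ty":0,"tz":0.08,"ax":0,"ay":0,"az":0,"hand":0},{"tx":-0.01,"ty":0,"tz":0.089,"ax":0,"ay":0,"az":0,"hand":0},{"tx":-0.01,"ty":0,"tz":0.089,"ax":0,"ay":0,"az":0,"hand":0},{"tx":-0.01,"ty":0,"tz":0.089,"ax":0,"ay":0,"az":0,"hand":0}]' 50
python3 - <<'E'
from h import *
s=save('wrist','w33'); print(sense()['ft_force'])
go(555.5,34.8,56.3,85.7)
E
```

```text
time: 27.52
tool_pos: [555.4, 34.1, 229.3]
tcp_rot: [-180.0, -0.0, 85.7]
ft_force: [-1.1, -0.2, 0.4]
finger_gap: 10.0
[-0.86443724  0.76200856 -0.71971909]
{'t': [0.005, 0.0, 0.001], 'az': np.float64(0.0)}
```

View pics/w33.png

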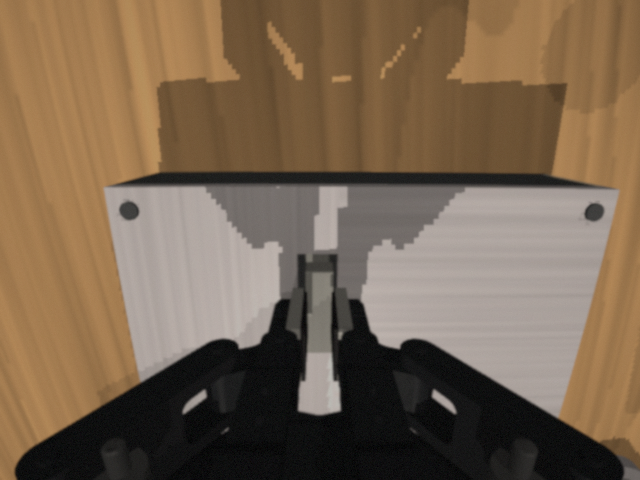

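```bash
python3 -m jog '[{"tx":0.004,"ty":0,"tz":0,"ax":0,"ay":0,"az":0,"hand":0},{"tx":0.004,"ty":0,"tz":0,"ax":0,"ay":0,"az":0,"hand":0.5},{"tx":0.004,"ty":0,"tz":0,"ax":0,"ay":0,"az":0,"hand":0.5},{"tx":0.004,"ty":0,"tz":0,"ax":0,"ay":0,"az":0,"hand":0.6},{"tx":0.004,"ty":0,"tz":0,"ax":0,"ay":0,"az":0,"hand":0.6}]' 50
python3 - <<'E'
from h import *
s=save('wrist','w34'); p=s['pixels']
cv2.imwrite('pics/c34.png',cv2.resize(p[240:360,260:380][:,:,::-1],None,fx=5,fy=5,interpolation=cv2.INTER_CUBIC))
for v in range(262,345,8): print(v,px2w(s,318,v).round(1))
E
```

```text
time: 27.98
tool_pos: [555.5, 34.8, 229.4]
tcp_rot: [180.0, -0.0, 85.7]
ft_force: [-0.5, 0.1, -0.6]
finger_gap: 51.5
262 [556.7  49.4  40.9]
270 [556.3  45.1  40.6]
278 [556.   40.8  40.5]
286 [555.7  36.4  40.4]
294 [555.4  32.2  40.9]
302 [555.   27.5  40.3]
310 [554.7  23.2  40.7]
318 [554.3  18.4  40.3]
326 [552.2  -7.9   4.9]
334 [551.8 -14.    4.5]
342 [553.8  11.6  51.7]
```

View pics/c34.png

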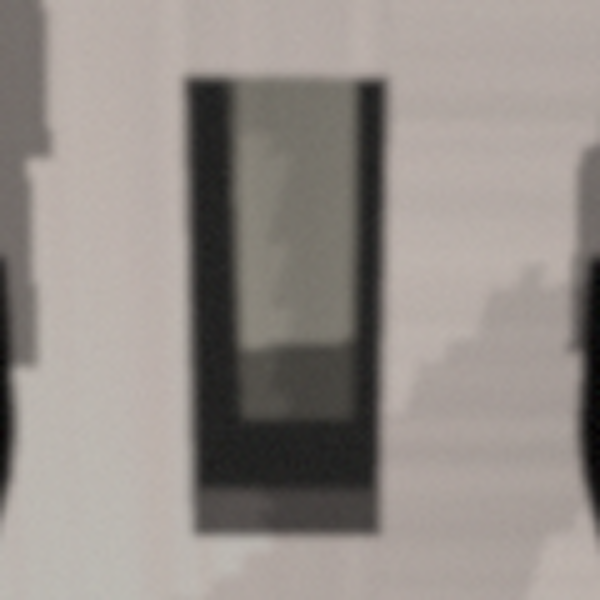

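```bash
python3 -m jog '[{"tx":0,"ty":0,"tz":-0.25,"ax":0,"ay":0,"az":0,"hand":0.6},{"tx":0,"ty":0,"tz":-0.5,"ax":0,"ay":0,"az":0,"hand":0.6},{"tx":0,"ty":0,"tz":-0.6,"ax":0,"ay":0,"az":0,"hand":0.6}]' 50
python3 -m jog '[{"tx":0.535,"ty":0,"tz":0,"ax":0,"ay":0,"az":-0.79,"hand":0.6},{"tx":0.535,"ty":0,"tz":0,"ax":0,"ay":0,"az":-0.79,"hand":0.6},{"tx":0.535,"ty":0,"tz":0,"ax":0,"ay":0,"az":-0.79,"hand":0.6},{"tx":0.535,"ty":0,"tz":0,"ax":0,"ay":0,"az":-0.79,"hand":0.6},{"tx":0.535,"ty":0,"tz":0,"ax":0,"ay":0,"az":-0.79,"hand":0.6}]' 50
python3 -m jog '[{"tx":0.403,"ty":0.3,"tz":0,"ax":0,"ay":0,"az":-0.79,"hand":0.6},{"tx":0.403,"ty":0.3,"tz":0,"ax":0,"ay":0,"az":-0.79,"hand":0.6},{"tx":0.403,"ty":0.3,"tz":0,"ax":0,"ay":0,"az":-0.79,"hand":0.6},{"tx":0.403,"ty":0.3,"tz":0,"ax":0,"ay":0,"az":-0.79,"hand":0.6},{"tx":0.403,"ty":0.3,"tz":0,"ax":0,"ay":0,"az":-0.79,"hand":0.6}]' 50
python3 -m jog '[{"tx":0.131,"ty":0.408,"tz":0,"ax":0,"ay":0,"az":-0.227,"hand":0.6},{"tx":0.131,"ty":0.408,"tz":0,"ax":0,"ay":0,"az":-0.227,"hand":0.6},{"tx":0.131,"ty":0.408,"tz":0,"ax":0,"ay":0,"az":-0.227,"hand":0.6},{"tx":0.131,"ty":0.408,"tz":0,"ax":0,"ay":0,"az":-0.227,"hand":0.6}]' 50
python3 - <<'E'
from h import *
s=save('wrist','w35'); keys(s)
go(574.4,254,8,166.8); print(sense()['tool_pos'])
E
```

```text
time: 28.28
tool_pos: [556.6, 34.7, 324.5]
tcp_rot: [179.7, -0.0, 85.7]
ft_force: [1.2, -0.9, 1.6]
finger_gap: 51.2
time: 28.7
tool_pos: [561.3, 115.8, 319.3]
tcp_rot: [-180.0, 0.0, 121.7]
ft_force: [-1.1, -0.3, 0.6]
finger_gap: 51.4
time: 29.12
tool_pos: [568.4, 190.7, 319.2]
tcp_rot: [-180.0, -0.0, 157.3]
ft_force: [-0.6, 0.0, -0.5]
finger_gap: 51.3
time: 29.45
tool_pos: [574.3, 255.0, 319.2]
tcp_rot: [-180.0, -0.0, 167.1]
ft_force: [-0.6, -0.2, -0.7]
finger_gap: 51.4
px [417.  72.] ctr [476.5 349.5] z 15.6 LxW 60.6 11.4 ang 154.5
px [318. 227.] ctr [574.9 253.4] z 15.5 LxW 60.9 9.7 ang 166.8
px [477. 277.] ctr [648.  376.8] z 15.3 LxW 60.6 11.9 ang 154.2
px [300. 396.] ctr [736.1 197.4] z 14.9 LxW 31.0 5.2 ang 88.0
{'t': [-0.0, 0.0, 0.921], 'az': np.float64(0.006)}
[574.40103146 254.04911204 319.09129059]
```

View pics/w35.png

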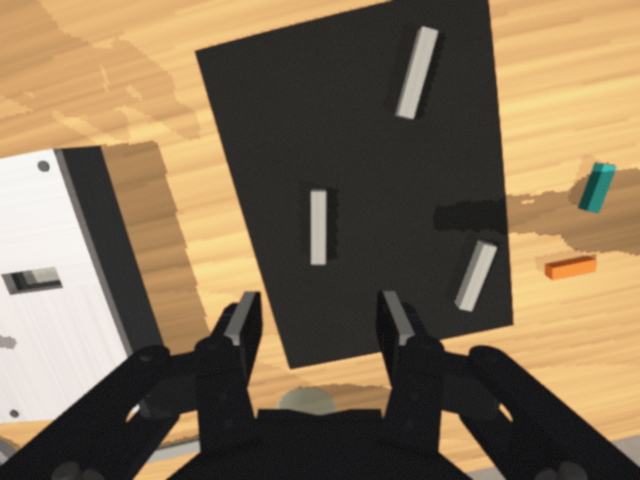

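```bash
python3 -m jog '[{"tx":0,"ty":-0.002,"tz":0.25,"ax":0,"ay":0,"az":0,"hand":0.6},{"tx":0,"ty":-0.002,"tz":0.5,"ax":0,"ay":0,"az":0,"hand":0.6},{"tx":0,"ty":-0.002,"tz":0.7,"ax":0,"ay":0,"az":0,"hand":0.6},{"tx":0,"ty":-0.002,"tz":0.8,"ax":0,"ay":0,"az":0,"hand":0.6},{"tx":0,"ty":-0.002,"tz":0.8,"ax":0,"ay":0,"az":0,"hand":0.6}]' 50
python3 -m jog '[{"tx":0,"ty":0,"tz":0,"ax":0,"ay":0,"az":0,"hand":0.6},{"tx":0,"ty":0,"tz":0,"ax":0,"ay":0,"az":0,"hand":0.6},{"tx":0,"ty":0,"tz":0,"ax":0,"ay":0,"az":0,"hand":0.6}]' 50
python3 - <<'E'
from h import *
s=save('wrist','w36'); keys(s)
go(574.8,253.6,8,166.8); print(sense()['tool_pos'])
E
```

```text
time: 29.92
tool_pos: [572.1, 251.5, 193.9]
tcp_rot: [-179.7, -0.4, 166.9]
ft_force: [0.1, -0.8, -1.0]
finger_gap: 50.9
time: 30.17
tool_pos: [575.7, 253.6, 202.0]
tcp_rot: [179.9, 0.2, 167.0]
ft_force: [0.0, -0.4, 0.5]
finger_gap: 51.3
px [486.  49.] ctr [486.  344.9] z 15.4 LxW 41.1 12.4 ang 154.4
px [318. 282.] ctr [574.1 253.4] z 15.5 LxW 61.1 11.0 ang 166.9
px [571. 348.] ctr [644.9 378.4] z 15.1 LxW 55.2 13.3 ang 154.9
{'t': [0.006, -0.002, 0.14], 'az': np.float64(0.005)}
[575.64742465 253.65855145 201.93945681]
```

View pics/w36.png

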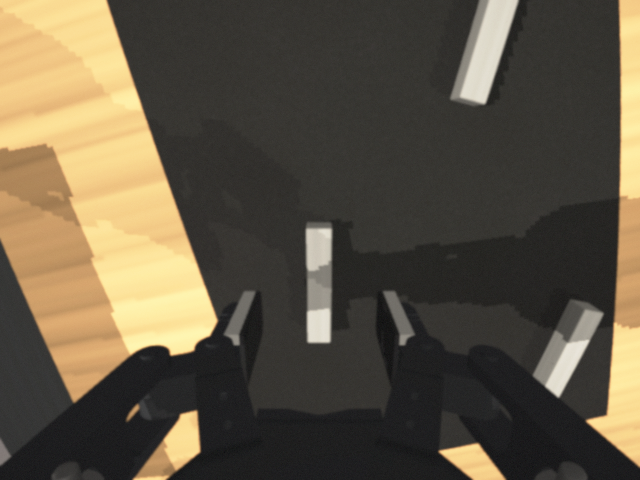

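```bash
python3 -m jog '[{"tx":0.004,"ty":-0.002,"tz":0.07,"ax":0,"ay":0,"az":0.005,"hand":0.6},{"tx":0.004,"ty":-0.002,"tz":0.128,"ax":0,"ay":0,"az":0.005,"hand":0.6},{"tx":0.004,"ty":-0.002,"tz":0.128,"ax":0,"ay":0,"az":0.005,"hand":0.6},{"tx":0.004,"ty":-0.002,"tz":0.128,"ax":0,"ay":0,"az":0.005,"hand":0},{"tx":0.004,"ty":-0.002,"tz":0.128,"ax":0,"ay":0,"az":0.005,"hand":0}]' 50
python3 -m jog '[{"tx":0,"ty":0,"tz":0,"ax":0,"ay":0,"az":0,"hand":0},{"tx":0,"ty":0,"tz":0,"ax":0,"ay":0,"az":0,"hand":0},{"tx":0,"ty":0,"tz":0,"ax":0,"ay":0,"az":0,"hand":0},{"tx":0,"ty":0,"tz":0,"ax":0,"ay":0,"az":0,"hand":0}]' 50
python3 -m jog '[{"tx":0,"ty":0,"tz":-0.2,"ax":0,"ay":0,"az":0,"hand":0},{"tx":0,"ty":0,"tz":-0.45,"ax":0,"ay":0,"az":0,"hand":0},{"tx":0,"ty":0,"tz":-0.7,"ax":0,"ay":0,"az":0,"hand":0},{"tx":0,"ty":0,"tz":-0.95,"ax":0,"ay":0,"az":0,"hand":0},{"tx":0,"ty":0,"tz":-1,"ax":0,"ay":0,"az":0,"hand":0}]' 50
python3 - <<'E'
from h import *
s=save('wrist','w37')
go(513,-291,200,172.2); print(sense()['tool_pos'],sense()['tcp_rot'])
E
```

```text
time: 30.63
tool_pos: [573.6, 253.4, 179.7]
tcp_rot: [-180.0, -0.0, 166.8]
ft_force: [0.9, -0.3, 0.8]
finger_gap: 28.3
time: 30.97
tool_pos: [574.0, 253.5, 180.6]
tcp_rot: [180.0, 0.0, 166.8]
ft_force: [-0.1, 0.8, 2.1]
finger_gap: 10.3
time: 31.38
tool_pos: [575.6, 254.0, 338.7]
tcp_rot: [179.7, 0.5, 166.8]
ft_force: [1.0, 1.2, 1.0]
finger_gap: 10.2
{'t': [-0.424, -3.631, -0.253], 'az': np.float64(-0.12)}
[575.6208901  254.00134556 337.66556095] [179.66604506   0.53021852 166.81548574]
```

View pics/w37.png

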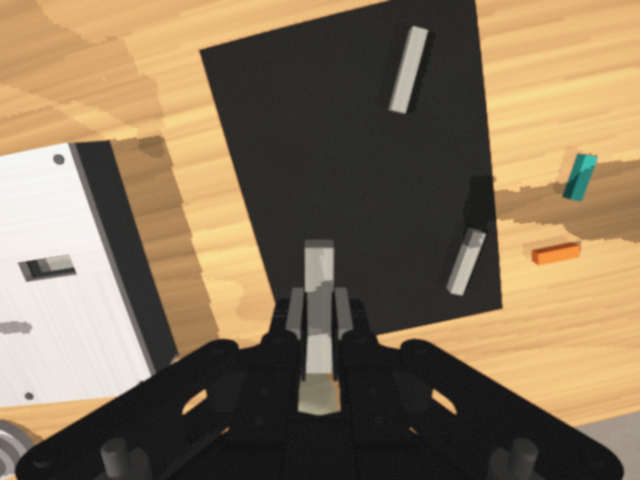

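```bash
python3 -m jog '[{"tx":-0.115,"ty":-0.909,"tz":-0.2,"ax":0,"ay":0,"az":0,"hand":0},{"tx":-0.115,"ty":-0.909,"tz":-0.2,"ax":0,"ay":0,"az":0,"hand":0},{"tx":-0.115,"ty":-0.909,"tz":-0.2,"ax":0,"ay":0,"az":0,"hand":0},{"tx":-0.115,"ty":-0.909,"tz":-0.2,"ax":0,"ay":0,"az":0,"hand":0}]' 50
python3 -m jog '[{"tx":-0.115,"ty":-0.909,"tz":0,"ax":0,"ay":0,"az":0,"hand":0},{"tx":-0.115,"ty":-0.909,"tz":0,"ax":0,"ay":0,"az":0,"hand":0},{"tx":-0.115,"ty":-0.909,"tz":0,"ax":0,"ay":0,"az":0,"hand":0},{"tx":-0.115,"ty":-0.909,"tz":0,"ax":0,"ay":0,"az":0,"hand":0}]' 50
python3 -m jog '[{"tx":-0.115,"ty":-0.909,"tz":0,"ax":0,"ay":0,"az":0,"hand":0},{"tx":-0.115,"ty":-0.909,"tz":0,"ax":0,"ay":0,"az":0,"hand":0},{"tx":-0.115,"ty":-0.909,"tz":0,"ax":0,"ay":0,"az":0,"hand":0},{"tx":-0.115,"ty":-0.909,"tz":0,"ax":0,"ay":0,"az":0,"hand":0}]' 50
python3 -m jog '[{"tx":-0.115,"ty":-0.909,"tz":0,"ax":0,"ay":0,"az":-0.12,"hand":0},{"tx":-0.115,"ty":-0.909,"tz":0,"ax":0,"ay":0,"az":-0.12,"hand":0},{"tx":-0.115,"ty":-0.909,"tz":0,"ax":0,"ay":0,"az":-0.12,"hand":0},{"tx":-0.115,"ty":-0.909,"tz":0,"ax":0,"ay":0,"az":-0.12,"hand":0},{"tx":-0.115,"ty":-0.909,"tz":0,"ax":0,"ay":0,"az":-0.12,"hand":0}]' 50
python3 - <<'E'
from h import *
s=save('wrist','w38')
go(517,-293,50,172.2); print(sense()['tool_pos'],sense()['tcp_rot'])
E
```

```text
time: 31.77
tool_pos: [559.0, 112.8, 359.8]
tcp_rot: [-179.9, -0.0, 166.7]
ft_force: [-0.2, -0.4, 0.3]
finger_gap: 10.4
time: 32.1
tool_pos: [544.1, -24.6, 358.5]
tcp_rot: [-179.9, -0.1, 166.6]
ft_force: [0.3, 0.1, -0.3]
finger_gap: 10.3
time: 32.43
tool_pos: [529.7, -161.1, 358.7]
tcp_rot: [-179.9, -0.1, 166.6]
ft_force: [-1.2, -0.0, -1.1]
finger_gap: 10.2
time: 32.85
tool_pos: [515.7, -296.3, 358.6]
tcp_rot: [180.0, -0.1, 172.0]
ft_force: [0.6, -0.3, -0.2]
finger_gap: 10.2
{'t': [-0.006, 0.009, 0.904], 'az': np.float64(-0.003)}
[ 516.11463007 -294.42665715  358.58438193] [ 1.79928515e+02 -1.06874900e-01  1.72045845e+02]
```

View pics/w38.png

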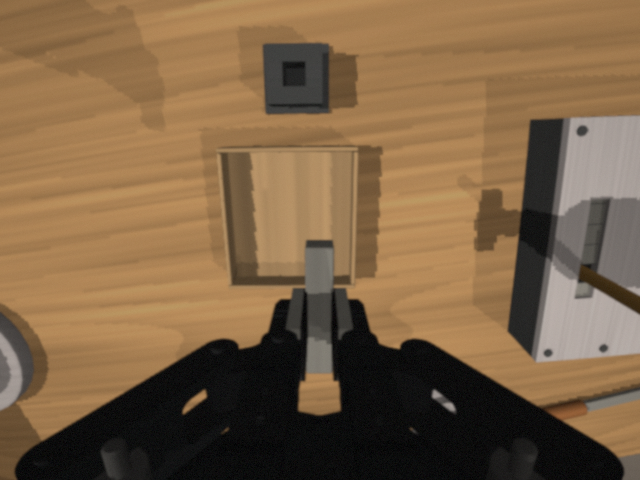

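```bash
python3 -m jog '[{"tx":-0.006,"ty":-0.042,"tz":0.25,"ax":0,"ay":0,"az":0,"hand":0},{"tx":-0.006,"ty":-0.042,"tz":0.5,"ax":0,"ay":0,"az":0,"hand":0},{"tx":-0.006,"ty":-0.042,"tz":0.75,"ax":0,"ay":0,"az":0,"hand":0},{"tx":-0.006,"ty":-0.042,"tz":0.9,"ax":0,"ay":0,"az":0,"hand":0},{"tx":-0.006,"ty":-0.042,"tz":0.9,"ax":0,"ay":0,"az":0,"hand":0}]' 50
python3 -m jog '[{"tx":0,"ty":0,"tz":0.1,"ax":0,"ay":0,"az":0,"hand":0},{"tx":0,"ty":0,"tz":0.17,"ax":0,"ay":0,"az":0,"hand":0},{"tx":0,"ty":0,"tz":0.22,"ax":0,"ay":0,"az":0,"hand":0},{"tx":0,"ty":0,"tz":0.22,"ax":0,"ay":0,"az":0,"hand":0},{"tx":0,"ty":0,"tz":0.22,"ax":0,"ay":0,"az":0,"hand":0}]' 50
python3 - <<'E'
from h import *
s=save('wrist','w39')
go(516.2,-300.7,17,172.2); print(sense()['tool_pos'],sense()['tcp_rot'],sense()['ft_force'])
E
```

```text
time: 33.32
tool_pos: [514.2, -295.9, 217.6]
tcp_rot: [179.6, -0.6, 172.3]
ft_force: [-0.6, 0.4, -1.8]
finger_gap: 10.1
time: 33.73
tool_pos: [516.9, -299.4, 192.6]
tcp_rot: [180.0, -0.0, 172.2]
ft_force: [-0.4, -0.7, -1.2]
finger_gap: 10.0
{'t': [0.005, -0.007, 0.021], 'az': np.float64(0.001)}
[ 517.08470127 -299.73643473  193.13438398] [-1.79975193e+02  5.45634088e-02  1.72229933e+02] [ 0.33604602 -0.58244455 -0.37928275]
```

View pics/w39.png

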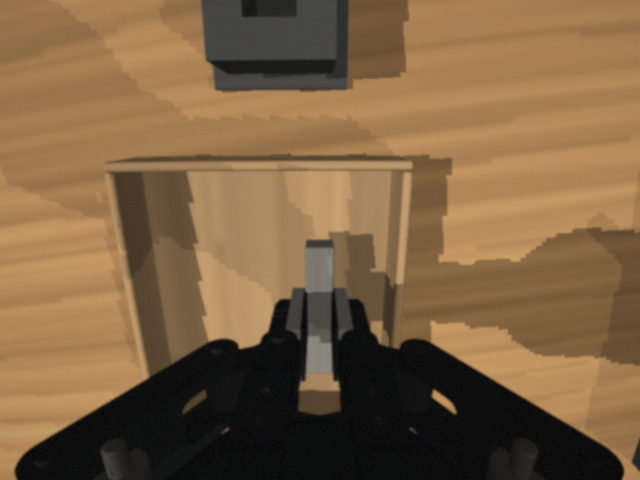

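```bash
python3 -m jog '[{"tx":0,"ty":-0.005,"tz":0.02,"ax":0,"ay":0,"az":0,"hand":0},{"tx":0,"ty":-0.005,"tz":0.02,"ax":0,"ay":0,"az":0,"hand":0.27},{"tx":0,"ty":-0.005,"tz":0.02,"ax":0,"ay":0,"az":0,"hand":0.27},{"tx":0,"ty":-0.005,"tz":0.02,"ax":0,"ay":0,"az":0,"hand":0.27},{"tx":0,"ty":-0.005,"tz":0.02,"ax":0,"ay":0,"az":0,"hand":0.27}]' 50
python3 -m jog '[{"tx":0,"ty":0,"tz":-0.2,"ax":0,"ay":0,"az":0,"hand":0.27},{"tx":0,"ty":0,"tz":-0.45,"ax":0,"ay":0,"az":0,"hand":0.3},{"tx":0,"ty":0,"tz":-0.7,"ax":0,"ay":0,"az":0,"hand":0.6},{"tx":0,"ty":0,"tz":-0.95,"ax":0,"ay":0,"az":0,"hand":0.6},{"tx":0,"ty":0,"tz":-1,"ax":0,"ay":0,"az":0,"hand":0.6}]' 50
python3 - <<'E'
from h import *
s=save('wrist','w40')
go(476.6,350,160,154.4); print(sense()['tool_pos'],sense()['tcp_rot'],sense()['ft_force'])
E
```

```text
time: 34.2
tool_pos: [516.6, -300.6, 189.5]
tcp_rot: [-180.0, 0.0, 172.2]
ft_force: [0.4, 0.2, 0.1]
finger_gap: 23.4
time: 34.62
tool_pos: [518.1, -301.6, 347.7]
tcp_rot: [-179.7, 0.6, 172.2]
ft_force: [0.3, -0.9, 1.4]
finger_gap: 51.4
{'t': [0.864, 4.267, 0.061], 'az': np.float64(0.396)}
[ 518.11062234 -301.61162382  346.69726703] [-179.70982456    0.56624687  172.21442446] [-0.60144472 -0.10317039  1.12714429]
```

View pics/w40.png

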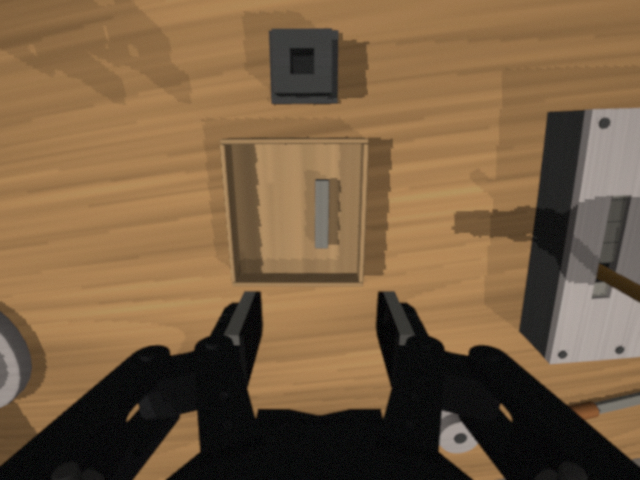

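```bash
python3 -m jog '[{"tx":0.171,"ty":0.852,"tz":0,"ax":0,"ay":0,"az":0,"hand":0.6},{"tx":0.171,"ty":0.852,"tz":0,"ax":0,"ay":0,"az":0,"hand":0.6},{"tx":0.171,"ty":0.852,"tz":0,"ax":0,"ay":0,"az":0,"hand":0.6},{"tx":0.171,"ty":0.852,"tz":0,"ax":0,"ay":0,"az":0,"hand":0.6}]' 50
python3 -m jog '[{"tx":0.171,"ty":0.852,"tz":0,"ax":0,"ay":0,"az":0,"hand":0.6},{"tx":0.171,"ty":0.852,"tz":0,"ax":0,"ay":0,"az":0,"hand":0.6},{"tx":0.171,"ty":0.852,"tz":0,"ax":0,"ay":0,"az":0,"hand":0.6},{"tx":0.171,"ty":0.852,"tz":0,"ax":0,"ay":0,"az":0,"hand":0.6}]' 50
python3 -m jog '[{"tx":0.171,"ty":0.852,"tz":0,"ax":0,"ay":0,"az":0,"hand":0.6},{"tx":0.171,"ty":0.852,"tz":0,"ax":0,"ay":0,"az":0,"hand":0.6},{"tx":0.171,"ty":0.852,"tz":0,"ax":0,"ay":0,"az":0,"hand":0.6},{"tx":0.171,"ty":0.852,"tz":0,"ax":0,"ay":0,"az":0,"hand":0.6}]' 50
python3 -m jog '[{"tx":0.171,"ty":0.852,"tz":0,"ax":0,"ay":0,"az":0,"hand":0.6},{"tx":0.171,"ty":0.852,"tz":0,"ax":0,"ay":0,"az":0,"hand":0.6},{"tx":0.171,"ty":0.852,"tz":0,"ax":0,"ay":0,"az":0,"hand":0.6},{"tx":0.171,"ty":0.852,"tz":0,"ax":0,"ay":0,"az":0,"hand":0.6}]' 50
python3 -m jog '[{"tx":0.171,"ty":0.852,"tz":0.1,"ax":0,"ay":0,"az":0.396,"hand":0.6},{"tx":0.171,"ty":0.852,"tz":0.1,"ax":0,"ay":0,"az":0.396,"hand":0.6},{"tx":0.171,"ty":0.852,"tz":0.1,"ax":0,"ay":0,"az":0.396,"hand":0.6},{"tx":0.171,"ty":0.852,"tz":0.1,"ax":0,"ay":0,"az":0.396,"hand":0.6},{"tx":0.171,"ty":0.852,"tz":0.1,"ax":0,"ay":0,"az":0.396,"hand":0.6}]' 50
python3 - <<'E'
from h import *
s=save('wrist','w41');keys(s)
go(476.6,350,8,154.4); print(sense()['tool_pos'],sense()['tcp_rot'],sense()['ft_force'])
E
```

```text
time: 35.0
tool_pos: [507.8, -165.3, 337.8]
tcp_rot: [179.8, -0.1, 172.4]
ft_force: [-0.5, 0.5, 0.2]
finger_gap: 51.2
time: 35.33
tool_pos: [499.5, -35.3, 338.2]
tcp_rot: [179.9, -0.1, 172.4]
ft_force: [-0.3, 0.5, 1.1]
finger_gap: 51.1
time: 35.67
tool_pos: [491.4, 94.5, 338.5]
tcp_rot: [179.9, -0.1, 172.4]
ft_force: [0.5, -0.4, -0.1]
finger_gap: 51.4
time: 36.0
tool_pos: [483.3, 224.5, 338.6]
tcp_rot: [179.9, -0.0, 172.4]
ft_force: [0.7, 0.0, -1.2]
finger_gap: 50.8
time: 36.42
tool_pos: [475.4, 352.1, 322.5]
tcp_rot: [-179.9, -0.1, 154.6]
ft_force: [0.1, 0.0, -0.4]
finger_gap: 51.3
px [318. 227.] ctr [476.5 349.9] z 15.5 LxW 60.6 10.0 ang 154.3
{'t': [-0.006, 0.001, 0.946], 'az': np.float64(0.004)}
[475.86924121 350.48005816 322.87222424] [-1.79893143e+02 -3.90572857e-02  1.54589016e+02] [-0.23735945 -0.20402047 -0.18078832]
```

View pics/w41.png

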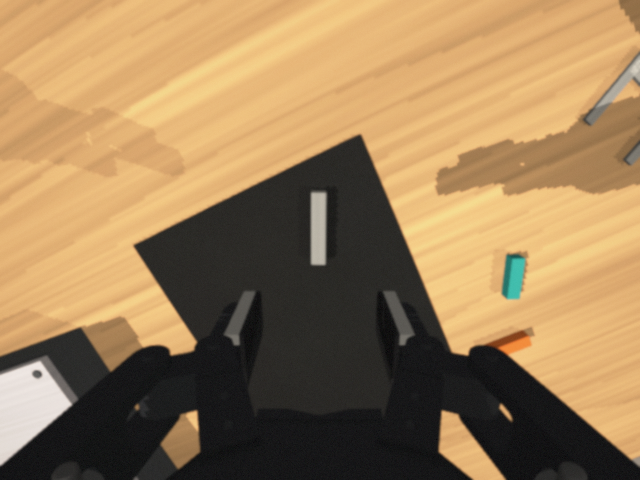

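```bash
python3 -m jog '[{"tx":-0.004,"ty":0.001,"tz":0.25,"ax":0,"ay":0,"az":0.004,"hand":0.6},{"tx":-0.004,"ty":0.001,"tz":0.5,"ax":0,"ay":0,"az":0.004,"hand":0.6},{"tx":-0.004,"ty":0.001,"tz":0.7,"ax":0,"ay":0,"az":0.004,"hand":0.6},{"tx":-0.004,"ty":0.001,"tz":0.82,"ax":0,"ay":0,"az":0.004,"hand":0.6},{"tx":-0.004,"ty":0.001,"tz":0.82,"ax":0,"ay":0,"az":0.004,"hand":0.6}]' 50
python3 -m jog '[{"tx":0,"ty":0,"tz":0,"ax":0,"ay":0,"az":0,"hand":0.6},{"tx":0,"ty":0,"tz":0,"ax":0,"ay":0,"az":0,"hand":0.6},{"tx":0,"ty":0,"tz":0,"ax":0,"ay":0,"az":0,"hand":0.6}]' 50
python3 - <<'E'
from h import *
s=save('wrist','w42'); keys(s)
go(476.6,350,8,154.4); print(sense()['tool_pos'])
E
```

```text
time: 36.88
tool_pos: [475.0, 346.5, 195.5]
tcp_rot: [-179.5, -0.3, 154.2]
ft_force: [-0.8, -0.7, -0.6]
finger_gap: 51.3
time: 37.13
tool_pos: [478.0, 349.9, 203.8]
tcp_rot: [179.8, 0.1, 154.2]
ft_force: [-0.1, 1.0, 0.3]
finger_gap: 51.4
px [317. 281.] ctr [476.1 350. ] z 15.5 LxW 61.4 10.9 ang 154.4
px [475. 462.] ctr [631.2 385. ] z 15.1 LxW 26.9 11.4 ang 155.6
{'t': [0.008, -0.005, 0.151], 'az': np.float64(-0.004)}
[477.873466   350.0742332  203.70701916]
```

View pics/w42.png

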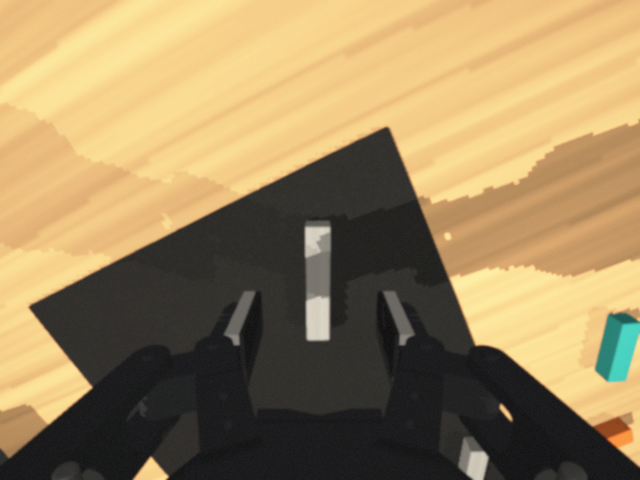

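```bash
python3 -m jog '[{"tx":0.004,"ty":-0.004,"tz":0.07,"ax":0,"ay":0,"az":0,"hand":0.6},{"tx":0.004,"ty":-0.004,"tz":0.13,"ax":0,"ay":0,"az":0,"hand":0.6},{"tx":0.004,"ty":-0.004,"tz":0.135,"ax":0,"ay":0,"az":0,"hand":0.6},{"tx":0.004,"ty":-0.004,"tz":0.135,"ax":0,"ay":0,"az":0,"hand":0},{"tx":0.004,"ty":-0.004,"tz":0.135,"ax":0,"ay":0,"az":0,"hand":0}]' 50
python3 -m jog '[{"tx":0,"ty":0,"tz":0,"ax":0,"ay":0,"az":0,"hand":0},{"tx":0,"ty":0,"tz":0,"ax":0,"ay":0,"az":0,"hand":0},{"tx":0,"ty":0,"tz":0,"ax":0,"ay":0,"az":0,"hand":0},{"tx":0,"ty":0,"tz":0,"ax":0,"ay":0,"az":0,"hand":0}]' 50
python3 -m jog '[{"tx":0,"ty":0,"tz":-0.2,"ax":0,"ay":0,"az":0,"hand":0},{"tx":0,"ty":0,"tz":-0.45,"ax":0,"ay":0,"az":0,"hand":0},{"tx":0,"ty":0,"tz":-0.7,"ax":0,"ay":0,"az":0,"hand":0},{"tx":0,"ty":0,"tz":-0.95,"ax":0,"ay":0,"az":0,"hand":0},{"tx":0,"ty":0,"tz":-1,"ax":0,"ay":0,"az":0,"hand":0}]' 50
python3 - <<'E'
from h import *
s=save('wrist','w43')
E
```

```text
time: 37.6
tool_pos: [475.6, 349.5, 180.4]
tcp_rot: [-179.9, -0.0, 154.2]
ft_force: [-0.1, 0.7, -1.2]
finger_gap: 27.6
time: 37.93
tool_pos: [476.0, 349.7, 181.3]
tcp_rot: [180.0, 0.0, 154.2]
ft_force: [0.8, 0.5, 1.6]
finger_gap: 10.0
time: 38.35
tool_pos: [477.5, 350.6, 339.1]
tcp_rot: [179.5, 0.3, 154.2]
ft_force: [0.1, 0.0, 1.0]
finger_gap: 9.7
```

View pics/w43.png

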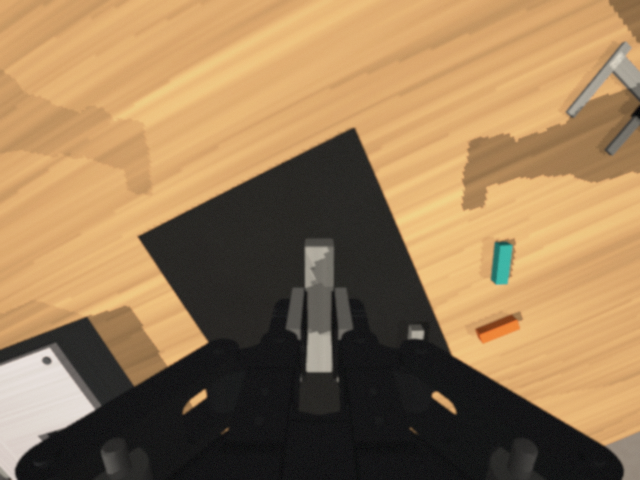

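```bash
python3 -m jog '[{"tx":-0.418,"ty":-0.76,"tz":-0.2,"ax":0,"ay":0,"az":-0.4,"hand":0},{"tx":-0.418,"ty":-0.76,"tz":-0.2,"ax":0,"ay":0,"az":-0.4,"hand":0},{"tx":-0.418,"ty":-0.76,"tz":-0.2,"ax":0,"ay":0,"az":-0.4,"hand":0},{"tx":-0.418,"ty":-0.76,"tz":-0.2,"ax":0,"ay":0,"az":-0.4,"hand":0},{"tx":-0.418,"ty":-0.76,"tz":-0.2,"ax":0,"ay":0,"az":-0.4,"hand":0}]' 50
python3 -m jog '[{"tx":-0.173,"ty":-0.925,"tz":0,"ax":0,"ay":0,"az":0,"hand":0},{"tx":-0.173,"ty":-0.925,"tz":0,"ax":0,"ay":0,"az":0,"hand":0},{"tx":-0.173,"ty":-0.925,"tz":0,"ax":0,"ay":0,"az":0,"hand":0},{"tx":-0.173,"ty":-0.925,"tz":0,"ax":0,"ay":0,"az":0,"hand":0}]' 50
python3 -m jog '[{"tx":-0.173,"ty":-0.925,"tz":0,"ax":0,"ay":0,"az":0,"hand":0},{"tx":-0.173,"ty":-0.925,"tz":0,"ax":0,"ay":0,"az":0,"hand":0},{"tx":-0.173,"ty":-0.925,"tz":0,"ax":0,"ay":0,"az":0,"hand":0},{"tx":-0.173,"ty":-0.925,"tz":0,"ax":0,"ay":0,"az":0,"hand":0}]' 50
python3 -m jog '[{"tx":-0.173,"ty":-0.925,"tz":0,"ax":0,"ay":0,"az":0,"hand":0},{"tx":-0.173,"ty":-0.925,"tz":0,"ax":0,"ay":0,"az":0,"hand":0},{"tx":-0.173,"ty":-0.925,"tz":0,"ax":0,"ay":0,"az":0,"hand":0},{"tx":-0.173,"ty":-0.925,"tz":0,"ax":0,"ay":0,"az":0,"hand":0}]' 50
python3 -m jog '[{"tx":-0.173,"ty":-0.925,"tz":0,"ax":0,"ay":0,"az":0,"hand":0},{"tx":-0.173,"ty":-0.925,"tz":0,"ax":0,"ay":0,"az":0,"hand":0},{"tx":-0.173,"ty":-0.925,"tz":0,"ax":0,"ay":0,"az":0,"hand":0},{"tx":-0.173,"ty":-0.925,"tz":0,"ax":0,"ay":0,"az":0,"hand":0},{"tx":-0.173,"ty":-0.925,"tz":0,"ax":0,"ay":0,"az":0,"hand":0}]' 50
python3 - <<'E'
from h import *
s=save('wrist','w44')
go(510.2,-344.3,17,172.2);print(sense()['tool_pos'])
E
```

```text
time: 38.82
tool_pos: [483.0, 217.0, 360.6]
tcp_rot: [-180.0, 0.0, 172.0]
ft_force: [1.2, 1.3, 0.0]
finger_gap: 10.2
time: 39.15
tool_pos: [489.4, 76.0, 359.4]
tcp_rot: [-179.9, -0.1, 172.1]
ft_force: [0.5, -0.7, -0.7]
finger_gap: 9.9
time: 39.48
tool_pos: [496.5, -65.4, 359.6]
tcp_rot: [-179.9, -0.1, 172.1]
ft_force: [0.2, -0.2, 0.1]
finger_gap: 10.0
time: 39.82
tool_pos: [503.5, -206.7, 359.4]
tcp_rot: [-180.0, -0.1, 172.0]
ft_force: [0.7, -0.1, -0.9]
finger_gap: 10.3
time: 40.23
tool_pos: [510.4, -347.3, 358.7]
tcp_rot: [180.0, -0.1, 172.0]
ft_force: [-0.6, 0.6, -0.3]
finger_gap: 10.3
{'t': [0.001, 0.004, 1.125], 'az': np.float64(-0.004)}
[ 510.58706983 -345.31780979  358.71001372]
```

View pics/w44.png

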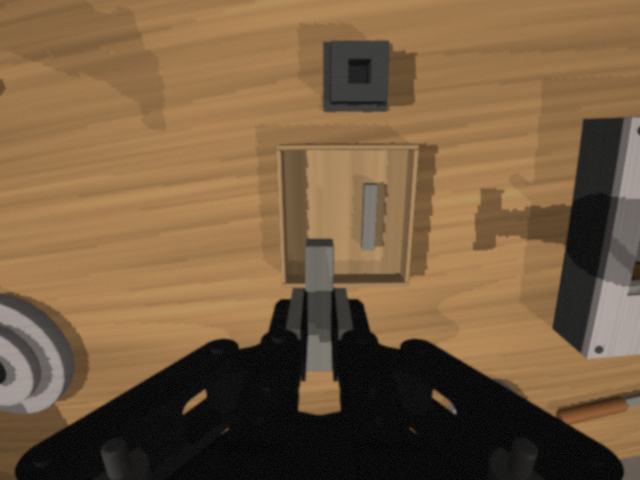

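```bash
python3 -m jog '[{"tx":0.001,"ty":0.003,"tz":0.25,"ax":0,"ay":0,"az":0,"hand":0},{"tx":0.001,"ty":0.003,"tz":0.5,"ax":0,"ay":0,"az":0,"hand":0},{"tx":0.001,"ty":0.003,"tz":0.75,"ax":0,"ay":0,"az":0,"hand":0},{"tx":0.001,"ty":0.003,"tz":0.9,"ax":0,"ay":0,"az":0,"hand":0},{"tx":0.001,"ty":0.003,"tz":0.9,"ax":0,"ay":0,"az":0,"hand":0}]' 50
python3 -m jog '[{"tx":0,"ty":0,"tz":0.1,"ax":0,"ay":0,"az":0,"hand":0},{"tx":0,"ty":0,"tz":0.17,"ax":0,"ay":0,"az":0,"hand":0},{"tx":0,"ty":0,"tz":0.22,"ax":0,"ay":0,"az":0,"hand":0},{"tx":0,"ty":0,"tz":0.225,"ax":0,"ay":0,"az":0,"hand":0},{"tx":0,"ty":0,"tz":0.225,"ax":0,"ay":0,"az":0,"hand":0}]' 50
python3 - <<'E'
from h import *
s=save('wrist','w45')
go(510.2,-344.3,17,172.2); print(sense()['tool_pos'],sense()['ft_force'])
E
```

```text
time: 40.7
tool_pos: [508.2, -339.7, 217.8]
tcp_rot: [179.6, -0.6, 172.3]
ft_force: [-0.9, 0.8, -1.6]
finger_gap: 10.2
time: 41.12
tool_pos: [510.5, -343.5, 192.4]
tcp_rot: [180.0, -0.0, 172.2]
ft_force: [0.4, -0.5, -0.8]
finger_gap: 10.1
{'t': [0.003, -0.004, 0.02], 'az': np.float64(0.001)}
[ 510.65591966 -343.79039095  192.95508865] [-0.78207879 -0.29567171 -0.35005759]
```

View pics/w45.png

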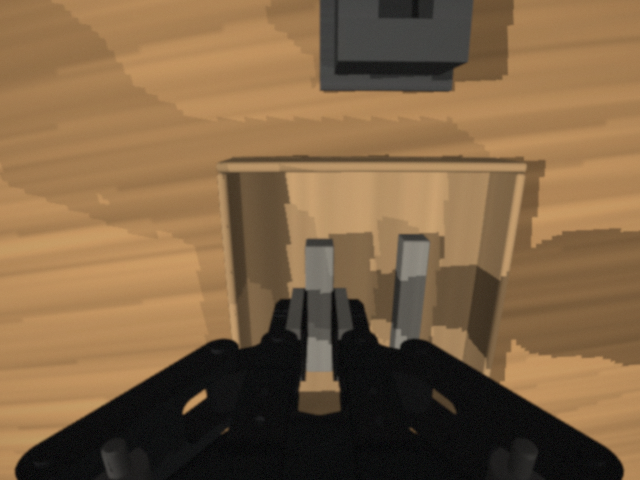

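```bash
python3 -m jog '[{"tx":0,"ty":0,"tz":0.02,"ax":0,"ay":0,"az":0,"hand":0},{"tx":0,"ty":0,"tz":0.02,"ax":0,"ay":0,"az":0,"hand":0.27},{"tx":0,"ty":0,"tz":0.02,"ax":0,"ay":0,"az":0,"hand":0.27},{"tx":0,"ty":0,"tz":0.02,"ax":0,"ay":0,"az":0,"hand":0.27},{"tx":0,"ty":0,"tz":0.02,"ax":0,"ay":0,"az":0,"hand":0.27}]' 50
python3 -m jog '[{"tx":0,"ty":0,"tz":-0.2,"ax":0,"ay":0,"az":0,"hand":0.27},{"tx":0,"ty":0,"tz":-0.45,"ax":0,"ay":0,"az":0,"hand":0.3},{"tx":0,"ty":0,"tz":-0.7,"ax":0,"ay":0,"az":0,"hand":0.6},{"tx":0,"ty":0,"tz":-0.95,"ax":0,"ay":0,"az":0,"hand":0.6},{"tx":0,"ty":0,"tz":-1,"ax":0,"ay":0,"az":0,"hand":0.6}]' 50
python3 - <<'E'
from h import *
s=save('wrist','w46')
E
```

```text
time: 41.58
tool_pos: [510.4, -344.0, 189.5]
tcp_rot: [-180.0, 0.0, 172.2]
ft_force: [0.4, -0.5, 0.4]
finger_gap: 23.0
time: 42.0
tool_pos: [511.8, -345.0, 347.9]
tcp_rot: [-179.7, 0.6, 172.2]
ft_force: [0.5, -0.7, 2.2]
finger_gap: 51.4
```

View pics/w46.png

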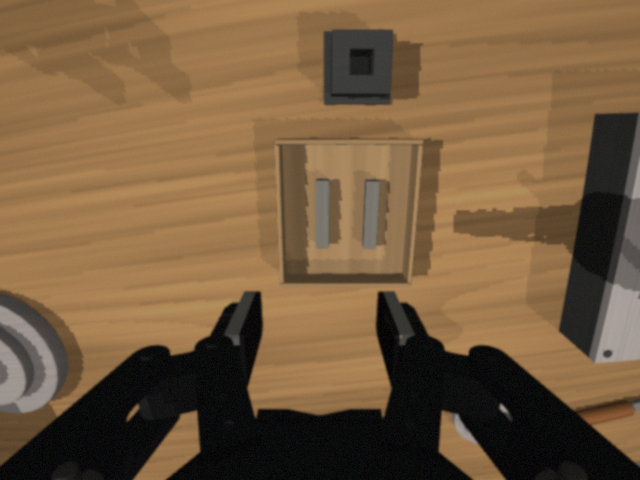

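```bash
python3 -m jog '[{"tx":-0.051,"ty":0.978,"tz":0,"ax":0,"ay":0,"az":0,"hand":0.6},{"tx":-0.051,"ty":0.978,"tz":0,"ax":0,"ay":0,"az":0,"hand":0.6},{"tx":-0.051,"ty":0.978,"tz":0,"ax":0,"ay":0,"az":0,"hand":0.6},{"tx":-0.051,"ty":0.978,"tz":0,"ax":0,"ay":0,"az":0,"hand":0.6}]' 50
python3 -m jog '[{"tx":-0.051,"ty":0.978,"tz":0,"ax":0,"ay":0,"az":0,"hand":0.6},{"tx":-0.051,"ty":0.978,"tz":0,"ax":0,"ay":0,"az":0,"hand":0.6},{"tx":-0.051,"ty":0.978,"tz":0,"ax":0,"ay":0,"az":0,"hand":0.6},{"tx":-0.051,"ty":0.978,"tz":0,"ax":0,"ay":0,"az":0,"hand":0.6}]' 50
python3 -m jog '[{"tx":-0.051,"ty":0.978,"tz":0,"ax":0,"ay":0,"az":0,"hand":0.6},{"tx":-0.051,"ty":0.978,"tz":0,"ax":0,"ay":0,"az":0,"hand":0.6},{"tx":-0.051,"ty":0.978,"tz":0,"ax":0,"ay":0,"az":0,"hand":0.6},{"tx":-0.051,"ty":0.978,"tz":0,"ax":0,"ay":0,"az":0,"hand":0.6}]' 50
python3 -m jog '[{"tx":-0.051,"ty":0.978,"tz":0,"ax":0,"ay":0,"az":0,"hand":0.6},{"tx":-0.051,"ty":0.978,"tz":0,"ax":0,"ay":0,"az":0,"hand":0.6},{"tx":-0.051,"ty":0.978,"tz":0,"ax":0,"ay":0,"az":0,"hand":0.6},{"tx":-0.051,"ty":0.978,"tz":0,"ax":0,"ay":0,"az":0,"hand":0.6}]' 50
python3 -m jog '[{"tx":-0.051,"ty":0.978,"tz":0.1,"ax":0,"ay":0,"az":0.4,"hand":0.6},{"tx":-0.051,"ty":0.978,"tz":0.1,"ax":0,"ay":0,"az":0.4,"hand":0.6},{"tx":-0.051,"ty":0.978,"tz":0.1,"ax":0,"ay":0,"az":0.4,"hand":0.6},{"tx":-0.051,"ty":0.978,"tz":0.1,"ax":0,"ay":0,"az":0.4,"hand":0.6},{"tx":-0.051,"ty":0.978,"tz":0.1,"ax":0,"ay":0,"az":0.4,"hand":0.6}]' 50
python3 - <<'E'
from h import *
s=save('wrist','w47');keys(s)
go(647.9,377,8,154.2); print(sense()['tool_pos'],sense()['tcp_rot'])
E
```

```text
time: 42.38
tool_pos: [537.8, -195.9, 338.1]
tcp_rot: [179.9, -0.1, 172.3]
ft_force: [-0.4, -0.3, 0.5]
finger_gap: 51.3
time: 42.72
tool_pos: [565.2, -51.3, 338.3]
tcp_rot: [179.9, -0.1, 172.3]
ft_force: [0.9, -0.1, -0.6]
finger_gap: 51.3
time: 43.05
tool_pos: [592.5, 93.2, 338.3]
tcp_rot: [179.9, -0.0, 172.3]
ft_force: [0.3, -0.2, 0.1]
finger_gap: 51.4
time: 43.38
tool_pos: [619.7, 237.6, 338.0]
tcp_rot: [179.9, -0.1, 172.3]
ft_force: [0.7, -0.2, -0.5]
finger_gap: 51.6
time: 43.8
tool_pos: [646.2, 382.7, 320.9]
tcp_rot: [-179.9, -0.2, 154.5]
ft_force: [1.0, 0.6, 0.1]
finger_gap: 51.4
px [315. 232.] ctr [648.4 377.2] z 15.5 LxW 60.4 10.2 ang 154.5
{'t': [-0.02, -0.015, 0.936], 'az': np.float64(0.005)}
[646.57929803 380.43101817 321.35081527] [-1.79884490e+02 -1.14458298e-01  1.54415598e+02]
```

View pics/w47.png

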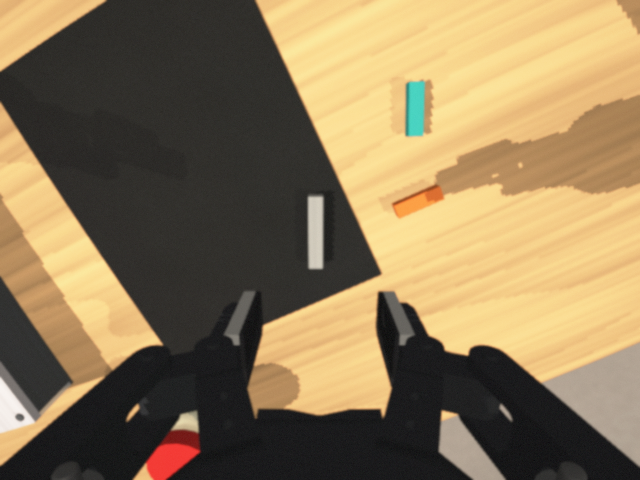

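```bash
python3 -m jog '[{"tx":-0.018,"ty":-0.014,"tz":0.25,"ax":0,"ay":0,"az":0,"hand":0.6},{"tx":-0.018,"ty":-0.014,"tz":0.5,"ax":0,"ay":0,"az":0,"hand":0.6},{"tx":-0.018,"ty":-0.014,"tz":0.7,"ax":0,"ay":0,"az":0,"hand":0.6},{"tx":-0.018,"ty":-0.014,"tz":0.81,"ax":0,"ay":0,"az":0,"hand":0.6},{"tx":-0.018,"ty":-0.014,"tz":0.81,"ax":0,"ay":0,"az":0,"hand":0.6}]' 50
python3 -m jog '[{"tx":0,"ty":0,"tz":0,"ax":0,"ay":0,"az":0,"hand":0.6},{"tx":0,"ty":0,"tz":0,"ax":0,"ay":0,"az":0,"hand":0.6},{"tx":0,"ty":0,"tz":0,"ax":0,"ay":0,"az":0,"hand":0.6}]' 50
python3 - <<'E'
from h import *
s=save('wrist','w48'); keys(s)
go(648.2,377.1,8,154.3); print(sense()['tool_pos'])
E
```

```text
time: 44.27
tool_pos: [646.9, 372.5, 195.9]
tcp_rot: [-179.5, -0.3, 154.2]
ft_force: [-1.3, -0.1, -0.4]
finger_gap: 51.4
time: 44.52
tool_pos: [650.5, 375.1, 206.6]
tcp_rot: [179.8, 0.2, 154.2]
ft_force: [0.4, 0.2, -0.0]
finger_gap: 50.9
px [321. 275.] ctr [648.2 377.6] z 15.5 LxW 61.0 11.0 ang 154.4
{'t': [0.019, 0.005, 0.169], 'az': np.float64(-0.002)}
[650.34224903 375.14645953 206.37526661]
```

View pics/w48.png

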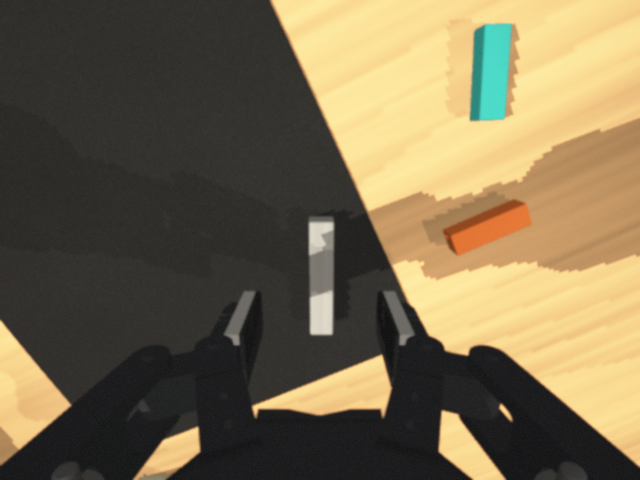

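```bash
python3 -m jog '[{"tx":0.011,"ty":0.006,"tz":0.07,"ax":0,"ay":0,"az":0,"hand":0.6},{"tx":0.011,"ty":0.006,"tz":0.13,"ax":0,"ay":0,"az":0,"hand":0.6},{"tx":0.011,"ty":0.006,"tz":0.133,"ax":0,"ay":0,"az":0,"hand":0.6},{"tx":0.011,"ty":0.006,"tz":0.133,"ax":0,"ay":0,"az":0,"hand":0},{"tx":0.011,"ty":0.006,"tz":0.133,"ax":0,"ay":0,"az":0,"hand":0}]' 50
python3 -m jog '[{"tx":0,"ty":0,"tz":0,"ax":0,"ay":0,"az":0,"hand":0},{"tx":0,"ty":0,"tz":0,"ax":0,"ay":0,"az":0,"hand":0},{"tx":0,"ty":0,"tz":0,"ax":0,"ay":0,"az":0,"hand":0},{"tx":0,"ty":0,"tz":0,"ax":0,"ay":0,"az":0,"hand":0}]' 50
python3 -m jog '[{"tx":0,"ty":0,"tz":-0.2,"ax":0,"ay":0,"az":0,"hand":0},{"tx":0,"ty":0,"tz":-0.45,"ax":0,"ay":0,"az":0,"hand":0},{"tx":0,"ty":0,"tz":-0.7,"ax":0,"ay":0,"az":0,"hand":0},{"tx":0,"ty":0,"tz":-0.95,"ax":0,"ay":0,"az":0,"hand":0},{"tx":0,"ty":0,"tz":-1,"ax":0,"ay":0,"az":0,"hand":0}]' 50
python3 - <<'E'
from h import *
s=save('wrist','w49'); print(sense()['tool_pos'])
E
```

```text
time: 44.98
tool_pos: [647.7, 376.1, 182.0]
tcp_rot: [-179.9, -0.0, 154.2]
ft_force: [0.4, 0.1, -0.8]
finger_gap: 28.1
time: 45.32
tool_pos: [648.2, 376.2, 183.1]
tcp_rot: [180.0, 0.0, 154.2]
ft_force: [0.1, 0.6, -0.5]
finger_gap: 10.3
time: 45.73
tool_pos: [649.5, 376.9, 342.7]
tcp_rot: [179.4, 0.4, 154.2]
ft_force: [2.1, 0.8, 1.3]
finger_gap: 10.2
[649.49481673 376.95329251 341.72460542]
```

View pics/w49.png

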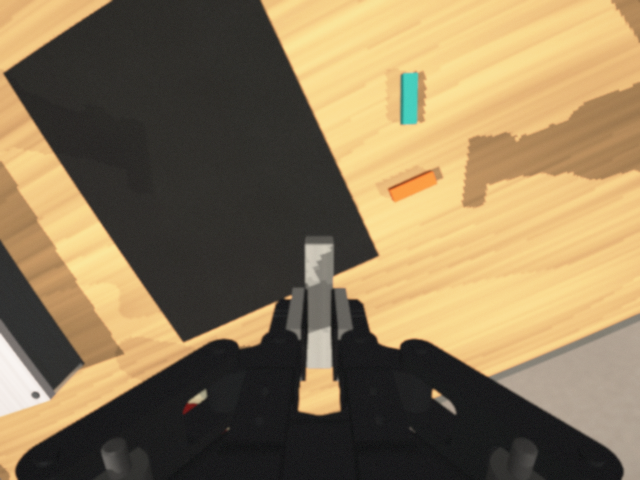

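```bash
python3 -m jog '[{"tx":-0.215,"ty":-0.858,"tz":-0.2,"ax":0,"ay":0,"az":-0.4,"hand":0},{"tx":-0.215,"ty":-0.858,"tz":-0.2,"ax":0,"ay":0,"az":-0.4,"hand":0},{"tx":-0.215,"ty":-0.858,"tz":-0.2,"ax":0,"ay":0,"az":-0.4,"hand":0},{"tx":-0.215,"ty":-0.858,"tz":-0.2,"ax":0,"ay":0,"az":-0.4,"hand":0},{"tx":-0.215,"ty":-0.858,"tz":-0.2,"ax":0,"ay":0,"az":-0.4,"hand":0}]' 50
python3 -m jog '[{"tx":0.049,"ty":-0.964,"tz":0,"ax":0,"ay":0,"az":0,"hand":0},{"tx":0.049,"ty":-0.964,"tz":0,"ax":0,"ay":0,"az":0,"hand":0},{"tx":0.049,"ty":-0.964,"tz":0,"ax":0,"ay":0,"az":0,"hand":0},{"tx":0.049,"ty":-0.964,"tz":0,"ax":0,"ay":0,"az":0,"hand":0}]' 50
python3 -m jog '[{"tx":0.049,"ty":-0.964,"tz":0,"ax":0,"ay":0,"az":0,"hand":0},{"tx":0.049,"ty":-0.964,"tz":0,"ax":0,"ay":0,"az":0,"hand":0},{"tx":0.049,"ty":-0.964,"tz":0,"ax":0,"ay":0,"az":0,"hand":0},{"tx":0.049,"ty":-0.964,"tz":0,"ax":0,"ay":0,"az":0,"hand":0}]' 50
python3 -m jog '[{"tx":0.049,"ty":-0.964,"tz":0,"ax":0,"ay":0,"az":0,"hand":0},{"tx":0.049,"ty":-0.964,"tz":0,"ax":0,"ay":0,"az":0,"hand":0},{"tx":0.049,"ty":-0.964,"tz":0,"ax":0,"ay":0,"az":0,"hand":0},{"tx":0.049,"ty":-0.964,"tz":0,"ax":0,"ay":0,"az":0,"hand":0}]' 50
python3 -m jog '[{"tx":0.049,"ty":-0.964,"tz":0,"ax":0,"ay":0,"az":0,"hand":0},{"tx":0.049,"ty":-0.964,"tz":0,"ax":0,"ay":0,"az":0,"hand":0},{"tx":0.049,"ty":-0.964,"tz":0,"ax":0,"ay":0,"az":0,"hand":0},{"tx":0.049,"ty":-0.964,"tz":0,"ax":0,"ay":0,"az":0,"hand":0},{"tx":0.049,"ty":-0.964,"tz":0,"ax":0,"ay":0,"az":0,"hand":0}]' 50
python3 - <<'E'
from h import *
s=save('wrist','w50')
go(513.3,-322.4,22,172.2);print(sense()['tool_pos'])
E
```

```text
time: 46.2
tool_pos: [621.0, 243.0, 362.5]
tcp_rot: [-179.9, -0.0, 172.0]
ft_force: [0.3, 0.4, -0.7]
finger_gap: 9.6
time: 46.53
tool_pos: [593.4, 101.2, 361.0]
tcp_rot: [-179.9, -0.1, 172.1]
ft_force: [-0.5, 0.2, -0.2]
finger_gap: 10.3
time: 46.87
tool_pos: [566.5, -41.3, 361.3]
tcp_rot: [-179.9, -0.1, 172.1]
ft_force: [0.7, -0.4, -0.5]
finger_gap: 9.7
time: 47.2
tool_pos: [539.6, -183.7, 361.4]
tcp_rot: [-180.0, -0.1, 172.1]
ft_force: [1.1, -0.1, -0.7]
finger_gap: 9.8
time: 47.62
tool_pos: [512.6, -326.4, 361.1]
tcp_rot: [-180.0, -0.1, 171.9]
ft_force: [0.8, 0.5, -1.6]
finger_gap: 9.8
{'t': [-0.0, 0.012, 1.107], 'az': np.float64(-0.004)}
[ 513.24895838 -324.33160171  361.02367019]
```

View pics/w50.png

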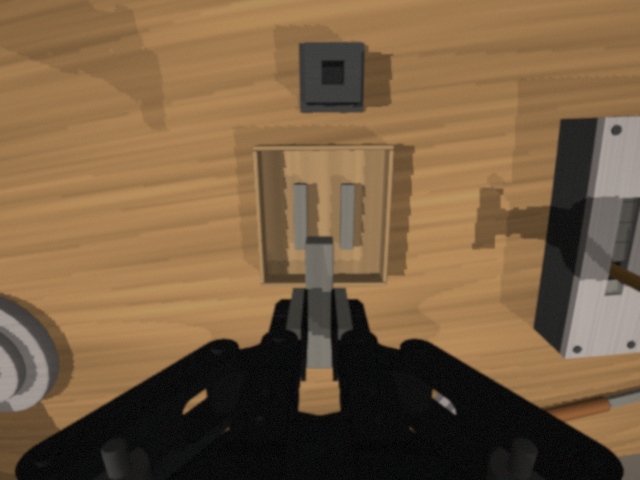

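```bash
python3 -m jog '[{"tx":0,"ty":0.009,"tz":0.25,"ax":0,"ay":0,"az":0,"hand":0},{"tx":0,"ty":0.009,"tz":0.5,"ax":0,"ay":0,"az":0,"hand":0},{"tx":0,"ty":0.009,"tz":0.75,"ax":0,"ay":0,"az":0,"hand":0},{"tx":0,"ty":0.009,"tz":0.85,"ax":0,"ay":0,"az":0,"hand":0},{"tx":0,"ty":0.009,"tz":0.85,"ax":0,"ay":0,"az":0,"hand":0}]' 50
python3 -m jog '[{"tx":0,"ty":0,"tz":0.1,"ax":0,"ay":0,"az":0,"hand":0},{"tx":0,"ty":0,"tz":0.17,"ax":0,"ay":0,"az":0,"hand":0},{"tx":0,"ty":0,"tz":0.24,"ax":0,"ay":0,"az":0,"hand":0},{"tx":0,"ty":0,"tz":0.24,"ax":0,"ay":0,"az":0,"hand":0},{"tx":0,"ty":0,"tz":0.24,"ax":0,"ay":0,"az":0,"hand":0}]' 50
python3 - <<'E'
from h import *
s=save('wrist','w51')
go(513.3,-322.4,22,172.2); print(sense()['tool_pos'],sense()['ft_force'])
E
```

```text
time: 48.08
tool_pos: [512.2, -317.9, 228.3]
tcp_rot: [179.7, -0.5, 172.3]
ft_force: [0.0, 0.1, -0.8]
finger_gap: 10.0
time: 48.5
tool_pos: [513.8, -321.1, 199.0]
tcp_rot: [180.0, -0.0, 172.2]
ft_force: [-0.0, -0.4, -1.2]
finger_gap: 10.1
{'t': [0.004, -0.007, 0.032], 'az': np.float64(0.0)}
[ 514.0390912  -321.39994781  199.77694601] [ 0.49294482  0.47484767 -0.48754133]
```

View pics/w51.png

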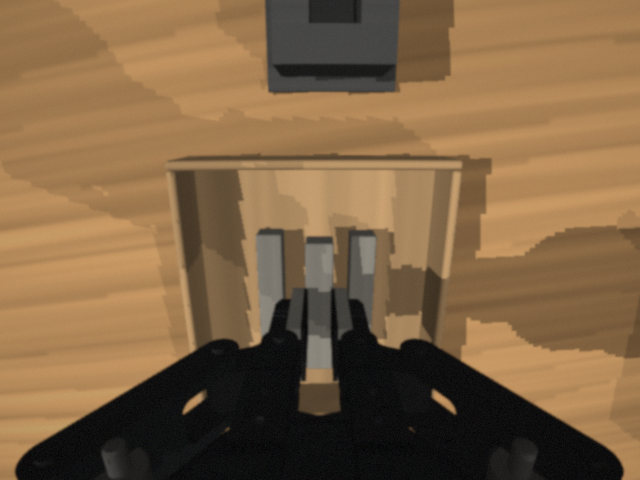

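```bash
python3 -m jog '[{"tx":0,"ty":-0.004,"tz":0.02,"ax":0,"ay":0,"az":0,"hand":0},{"tx":0,"ty":-0.004,"tz":0.02,"ax":0,"ay":0,"az":0,"hand":0.27},{"tx":0,"ty":-0.004,"tz":0.02,"ax":0,"ay":0,"az":0,"hand":0.27},{"tx":0,"ty":-0.004,"tz":0.02,"ax":0,"ay":0,"az":0,"hand":0.27},{"tx":0,"ty":-0.004,"tz":0.02,"ax":0,"ay":0,"az":0,"hand":0.27}]' 50
python3 -m jog '[{"tx":0,"ty":0,"tz":-0.2,"ax":0,"ay":0,"az":0,"hand":0.27},{"tx":0,"ty":0,"tz":-0.45,"ax":0,"ay":0,"az":0,"hand":0.3},{"tx":0,"ty":0,"tz":-0.7,"ax":0,"ay":0,"az":0,"hand":0.6},{"tx":0,"ty":0,"tz":-0.95,"ax":0,"ay":0,"az":0,"hand":0.6},{"tx":0,"ty":0,"tz":-1,"ax":0,"ay":0,"az":0,"hand":0.6}]' 50
python3 - <<'E'
from h import *
s=save('wrist','w52'); print(sense()['tool_pos'])
W=np.array([px2w(s,u,v) for v in range(150,280) for u in range(250,400)])
a=W[(W[:,2]>11)&(W[:,2]<21)]; print(len(a),a.mean(0),np.percentile(a[:,2],[5,50,95]))
E
```

```text
time: 48.97
tool_pos: [513.8, -322.2, 196.6]
tcp_rot: [-180.0, 0.0, 172.2]
ft_force: [-0.7, -1.1, 0.3]
finger_gap: 22.8
time: 49.38
tool_pos: [515.1, -323.2, 354.9]
tcp_rot: [-179.7, 0.6, 172.2]
ft_force: [0.6, -1.1, 2.0]
finger_gap: 50.9
[ 515.1095816  -323.17947443  353.87528635]
3668 [ 521.18423219 -324.66240419   16.31112651] [12.83767877 16.4477628  19.31304038]
```

View pics/w52.png

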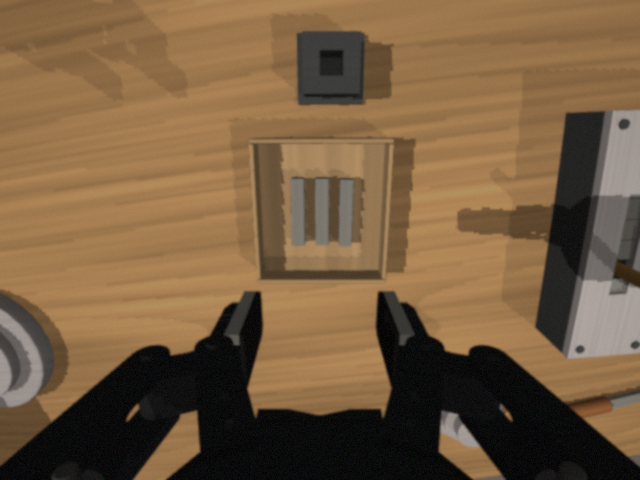

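```bash
python3 -m jog '[{"tx":-0.012,"ty":0.406,"tz":-0.2,"ax":0,"ay":0,"az":0.79,"hand":0.9},{"tx":-0.012,"ty":0.406,"tz":-0.2,"ax":0,"ay":0,"az":0.79,"hand":0.9},{"tx":-0.012,"ty":0.406,"tz":-0.2,"ax":0,"ay":0,"az":0.79,"hand":0.9},{"tx":-0.012,"ty":0.406,"tz":-0.2,"ax":0,"ay":0,"az":0.79,"hand":0.9},{"tx":-0.012,"ty":0.406,"tz":-0.2,"ax":0,"ay":0,"az":0.79,"hand":0.9}]' 60
python3 -m jog '[{"tx":0.22,"ty":0.525,"tz":0,"ax":0,"ay":0,"az":0.79,"hand":0.9},{"tx":0.22,"ty":0.525,"tz":0,"ax":0,"ay":0,"az":0.79,"hand":0.9},{"tx":0.22,"ty":0.525,"tz":0,"ax":0,"ay":0,"az":0.79,"hand":0.9},{"tx":0.22,"ty":0.525,"tz":0,"ax":0,"ay":0,"az":0.79,"hand":0.9},{"tx":0.22,"ty":0.525,"tz":0,"ax":0,"ay":0,"az":0.79,"hand":0.9}]' 60
python3 -m jog '[{"tx":0.215,"ty":0.287,"tz":0,"ax":0,"ay":0,"az":0.342,"hand":0.9},{"tx":0.215,"ty":0.287,"tz":0,"ax":0,"ay":0,"az":0.342,"hand":0.9},{"tx":0.215,"ty":0.287,"tz":0,"ax":0,"ay":0,"az":0.342,"hand":0.9},{"tx":0.215,"ty":0.287,"tz":0,"ax":0,"ay":0,"az":0.342,"hand":0.9}]' 60
python3 - <<'E'
from h import *
s=save('wrist','w53'); save('side','s53'); print(sense()['tool_pos'])
W=np.array([px2w(s,u,v) for v in range(0,300) for u in range(230,420)])
a=W[(W[:,2]>117)&(W[:,2]<132)]; print(len(a),a.mean(0) if len(a) else '')
go(589.8,-68.1,140,85.7)
E
```

```text
time: 49.85
tool_pos: [523.7, -261.3, 375.7]
tcp_rot: [-180.0, -0.0, 136.4]
ft_force: [-0.4, 0.2, -0.4]
finger_gap: 77.0
time: 50.27
tool_pos: [553.9, -180.8, 375.2]
tcp_rot: [-179.9, -0.0, 101.6]
ft_force: [0.2, 0.1, 1.4]
finger_gap: 76.6
time: 50.6
tool_pos: [589.3, -141.1, 375.1]
tcp_rot: [-179.9, -0.0, 86.5]
ft_force: [-1.2, 0.9, -0.4]
finger_gap: 76.7
[ 588.81585433 -142.13092941  375.49678432]
303 [589.969635   -69.89062651 124.36320779]
{'t': [0.493, -0.022, 0.417], 'az': np.float64(0.019)}
```

View pics/w53.png

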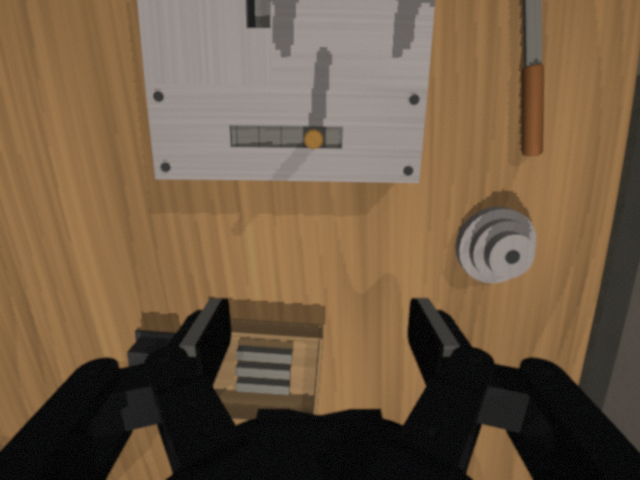

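View pics/s53.png

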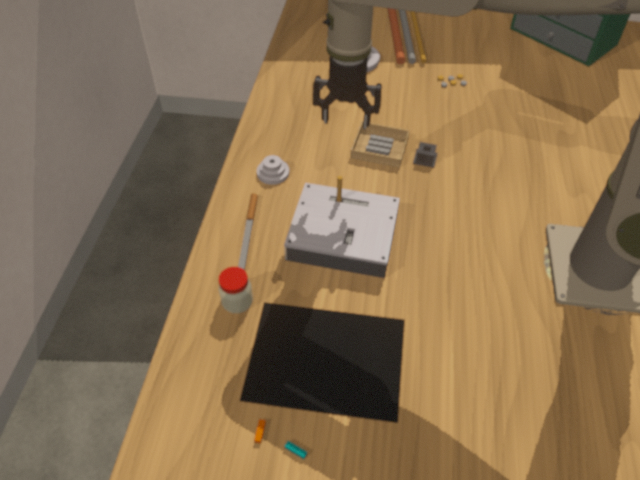

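```bash
python3 -m jog '[{"tx":0.488,"ty":-0.018,"tz":0.1,"ax":0,"ay":0,"az":0.019,"hand":0.9},{"tx":0.488,"ty":-0.018,"tz":0.25,"ax":0,"ay":0,"az":0.019,"hand":0.9},{"tx":0.488,"ty":-0.018,"tz":0.35,"ax":0,"ay":0,"az":0.019,"hand":0.9},{"tx":0.488,"ty":-0.018,"tz":0.35,"ax":0,"ay":0,"az":0.019,"hand":0.9},{"tx":0.488,"ty":-0.018,"tz":0.35,"ax":0,"ay":0,"az":0.019,"hand":0.9}]' 60
python3 - <<'E'
from h import *
s=save('wrist','w54'); print(sense()['tool_pos'])
W=np.array([px2w(s,u,v) for v in range(100,400) for u in range(250,400)])
a=W[(W[:,2]>119)&(W[:,2]<132)]; print(len(a),a.mean(0) if len(a) else '')
go(589.9,-68.2,84,85.7)
E
```

```text
time: 51.12
tool_pos: [590.4, -69.1, 322.7]
tcp_rot: [-179.8, 0.0, 85.6]
ft_force: [0.1, -0.8, 0.5]
finger_gap: 76.7
[590.99596912 -69.57845533 324.30591181]
428 [590.02746769 -69.05446462 123.90925964]
{'t': [0.009, -0.008, 0.449], 'az': np.float64(-0.003)}
```

View pics/w54.png

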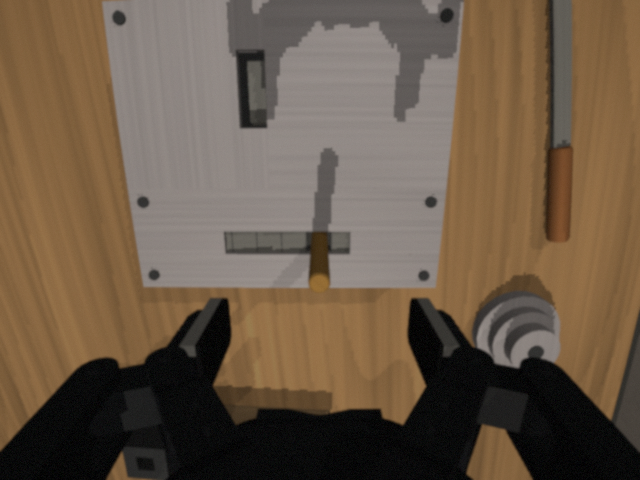

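```bash
python3 -m jog '[{"tx":0.006,"ty":-0.005,"tz":0.15,"ax":0,"ay":0,"az":0,"hand":0.9},{"tx":0.006,"ty":-0.005,"tz":0.3,"ax":0,"ay":0,"az":0,"hand":0.9},{"tx":0.006,"ty":-0.005,"tz":0.44,"ax":0,"ay":0,"az":0,"hand":0.9},{"tx":0.006,"ty":-0.005,"tz":0.44,"ax":0,"ay":0,"az":0,"hand":0.9},{"tx":0.006,"ty":-0.005,"tz":0.44,"ax":0,"ay":0,"az":0,"hand":0.9}]' 60
python3 -m jog '[{"tx":0,"ty":0,"tz":0,"ax":0,"ay":0,"az":0,"hand":0.9},{"tx":0,"ty":0,"tz":0,"ax":0,"ay":0,"az":0,"hand":0.9},{"tx":0,"ty":0,"tz":0,"ax":0,"ay":0,"az":0,"hand":0.9}]' 60
python3 - <<'E'
from h import *
s=save('wrist','w55')
go(589.9,-68.2,84,85.7)
E
```

```text
time: 51.58
tool_pos: [590.4, -68.7, 258.2]
tcp_rot: [-180.0, 0.0, 85.5]
ft_force: [0.2, 0.8, -0.2]
finger_gap: 77.2
time: 51.83
tool_pos: [591.4, -67.9, 260.0]
tcp_rot: [179.8, 0.0, 85.5]
ft_force: [-0.3, -0.2, -0.3]
finger_gap: 77.1
{'t': [-0.003, -0.008, 0.017], 'az': np.float64(-0.003)}
```

View pics/w55.png

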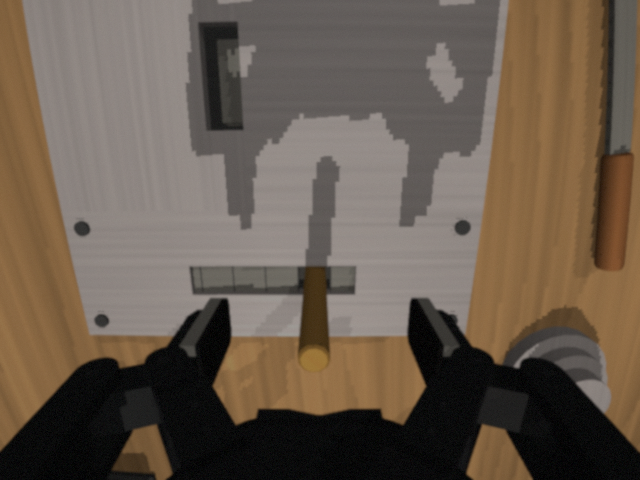

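```bash
python3 -m jog '[{"tx":-0.002,"ty":-0.007,"tz":0.012,"ax":0,"ay":0,"az":0,"hand":0},{"tx":-0.002,"ty":-0.007,"tz":0.012,"ax":0,"ay":0,"az":0,"hand":0},{"tx":-0.002,"ty":-0.007,"tz":0.012,"ax":0,"ay":0,"az":0,"hand":0},{"tx":-0.002,"ty":-0.007,"tz":0.012,"ax":0,"ay":0,"az":0,"hand":0},{"tx":-0.002,"ty":-0.007,"tz":0.012,"ax":0,"ay":0,"az":0,"hand":0}]' 60
python3 -m jog '[{"tx":0,"ty":0,"tz":0,"ax":0,"ay":0,"az":0,"hand":0},{"tx":0,"ty":0,"tz":0,"ax":0,"ay":0,"az":0,"hand":0},{"tx":0,"ty":0,"tz":0,"ax":0,"ay":0,"az":0,"hand":0},{"tx":0,"ty":0,"tz":0,"ax":0,"ay":0,"az":0,"hand":0}]' 60
python3 - <<'E'
from h import *
s=save('wrist','w56')
print(sense()['tool_pos'],sense()['ft_force'])
W=np.array([px2w(s,u,v) for v in range(320,385) for u in range(295,345)])
a=W[(W[:,2]>119)&(W[:,2]<132)]; print(len(a),a.mean(0) if len(a) else '')
E
```

```text
time: 52.3
tool_pos: [589.4, -67.6, 255.8]
tcp_rot: [-180.0, 0.0, 85.6]
ft_force: [-0.5, -0.1, 0.8]
finger_gap: 16.3
time: 52.63
tool_pos: [589.5, -67.7, 256.0]
tcp_rot: [180.0, 0.0, 85.6]
ft_force: [-0.3, 0.5, 0.7]
finger_gap: 9.4
[589.46930508 -67.72021375 255.98654286] [-0.2098918   0.37371145  0.69802351]
1966 [590.23228344 -66.46303934 123.85180249]
```

View pics/w56.png

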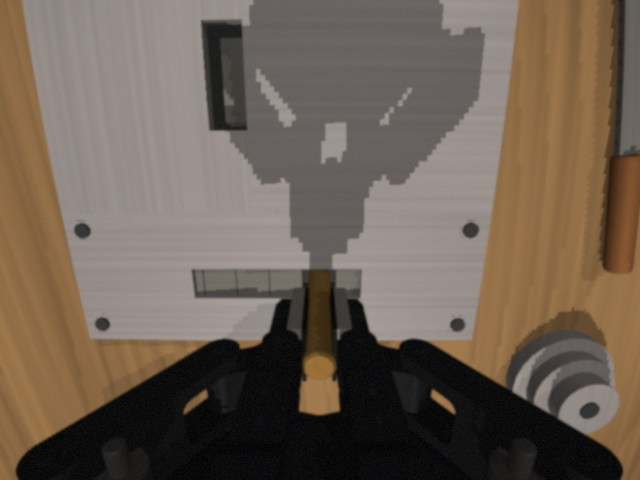

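```bash
python3 -m jog '[{"tx":0,"ty":0,"tz":-0.05,"ax":0,"ay":0,"az":0,"hand":0},{"tx":0,"ty":0,"tz":-0.15,"ax":0,"ay":0,"az":0,"hand":0},{"tx":0,"ty":0,"tz":-0.3,"ax":0,"ay":0,"az":0,"hand":0},{"tx":0,"ty":0,"tz":-0.5,"ax":0,"ay":0,"az":0,"hand":0},{"tx":0,"ty":0,"tz":-0.7,"ax":0,"ay":0,"az":0,"hand":0}]' 60
python3 -m jog '[{"tx":0,"ty":0,"tz":-0.08,"ax":0,"ay":0,"az":0,"hand":0},{"tx":0,"ty":0,"tz":-0.08,"ax":0,"ay":0,"az":0,"hand":0},{"tx":0,"ty":0,"tz":-0.08,"ax":0,"ay":0,"az":0,"hand":0}]' 60
python3 - <<'E'
from h import *
s=save('wrist','w57')
print(sense()['tool_pos'],sense()['ft_force'])
E
```

```text
time: 53.1
tool_pos: [588.7, -67.6, 361.0]
tcp_rot: [-179.8, -0.0, 85.6]
ft_force: [0.3, 0.1, -2.0]
finger_gap: 9.5
time: 53.35
tool_pos: [589.4, -67.7, 372.7]
tcp_rot: [180.0, 0.0, 85.5]
ft_force: [-0.6, -0.2, -3.0]
finger_gap: 9.1
[588.97486998 -67.61610859 371.0368053 ] [ 1.42370539  0.35686189 -2.80377821]
```

View pics/w57.png

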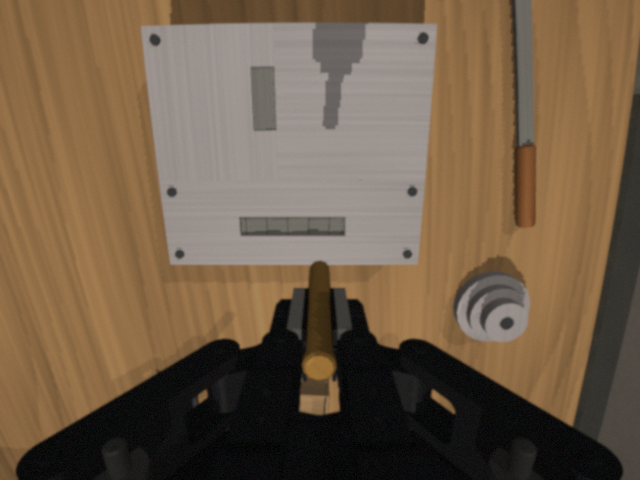

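Cover shut fully, louvres flush, rod held at (319,315). To the stand.

```bash
python3 -m jog '[{"tx":-0.816,"ty":-0.59,"tz":0,"ax":0,"ay":0,"az":0,"hand":0},{"tx":-0.816,"ty":-0.59,"tz":0,"ax":0,"ay":0,"az":0,"hand":0},{"tx":-0.816,"ty":-0.59,"tz":0,"ax":0,"ay":0,"az":0,"hand":0},{"tx":-0.816,"ty":-0.59,"tz":0,"ax":0,"ay":0,"az":0,"hand":0},{"tx":-0.816,"ty":-0.59,"tz":0,"ax":0,"ay":0,"az":0,"hand":0}]' 60
python3 -m jog '[{"tx":-0.816,"ty":-0.59,"tz":0,"ax":0,"ay":0,"az":0,"hand":0},{"tx":-0.816,"ty":-0.59,"tz":0,"ax":0,"ay":0,"az":0,"hand":0},{"tx":-0.816,"ty":-0.59,"tz":0,"ax":0,"ay":0,"az":0,"hand":0},{"tx":-0.816,"ty":-0.59,"tz":0,"ax":0,"ay":0,"az":0,"hand":0},{"tx":-0.816,"ty":-0.59,"tz":0,"ax":0,"ay":0,"az":0,"hand":0}]' 60
python3 - <<'E'
from h import *
go(394.1,-298,95,86);print(sense()['tool_pos'])
E
```

```text
time: 53.82
tool_pos: [488.3, -185.8, 369.6]
tcp_rot: [-179.7, -0.0, 85.3]
ft_force: [-0.3, 0.8, -2.1]
finger_gap: 9.1
time: 54.23
tool_pos: [390.9, -300.6, 370.2]
tcp_rot: [-179.7, -0.1, 85.3]
ft_force: [0.0, 1.1, -1.6]
finger_gap: 9.2
{'t': [0.018, 0.023, 0.681], 'az': np.float64(-0.015)}
[ 390.89116116 -300.5952393   370.20720313]
```

```bash
python3 -m jog '[{"tx":0.01,"ty":0.015,"tz":0.2,"ax":0,"ay":0,"az":-0.01,"hand":0},{"tx":0.01,"ty":0.015,"tz":0.4,"ax":0,"ay":0,"az":-0.01,"hand":0},{"tx":0.01,"ty":0.015,"tz":0.6,"ax":0,"ay":0,"az":-0.01,"hand":0},{"tx":0.01,"ty":0.015,"tz":0.66,"ax":0,"ay":0,"az":-0.01,"hand":0},{"tx":0.01,"ty":0.015,"tz":0.66,"ax":0,"ay":0,"az":-0.01,"hand":0}]' 60
python3 -m jog '[{"tx":0,"ty":0,"tz":0,"ax":0,"ay":0,"az":0,"hand":0},{"tx":0,"ty":0,"tz":0,"ax":0,"ay":0,"az":0,"hand":0},{"tx":0,"ty":0,"tz":0,"ax":0,"ay":0,"az":0,"hand":0},{"tx":0,"ty":0,"tz":0,"ax":0,"ay":0,"az":0,"hand":0}]' 60
python3 - <<'E'
from h import *
s=save('wrist','w58')
go(394.1,-298,95,86);print(sense()['tool_pos'],sense()['tcp_rot'])
cv2.imwrite('pics/c58.png',cv2.resize(s['pixels'][180:400,210:430][:,:,::-1],None,fx=2.7,fy=2.7,interpolation=cv2.INTER_CUBIC))
for v in (270,275,280,290,300): print(v,px2w(s,319,v).round(1),px2w(s,319-6,v).round(1),px2w(s,319+6,v).round(1))
W=np.array([px2w(s,u,v) for v in range(190,300) for u in range(250,390)]); a=W[(W[:,2]>32)&(W[:,2]<37)]
print(len(a),cv2.minAreaRect(a[:,:2].astype(np.float32)))
E
```

```text
time: 54.65
tool_pos: [394.9, -294.7, 269.0]
tcp_rot: [-179.6, -0.4, 86.0]
ft_force: [0.3, 0.0, -2.5]
finger_gap: 9.1
time: 54.98
tool_pos: [397.0, -297.2, 275.8]
tcp_rot: [179.9, 0.1, 86.0]
ft_force: [0.2, -0.4, -3.2]
finger_gap: 9.2
{'t': [-0.007, -0.018, 0.05], 'az': np.float64(0.0)}
[ 396.85584152 -297.15290901  275.54586731] [1.79873213e+02 1.01256822e-01 8.60010624e+01]
270 [ 398.3 -294.2   70.4] [ 394.9 -294.8   68.3] [ 401.5 -295.7   67.3]
275 [ 398.3 -294.1   77.4] [ 395.  -294.9   75.1] [ 401.4 -295.4   74.8]
280 [ 398.2 -294.3   83.3] [ 395.1 -294.8   81.8] [ 401.2 -295.4   81.4]
290 [ 398.2 -294.    95.5] [ 395.3 -294.6   93.9] [ 401.  -295.1   93.6]
300 [ 398.2 -294.3  105. ] [ 395.4 -294.7  104. ] [ 400.8 -295.4  103.2]
3305 ((394.1970520019531, -300.3605041503906), (45.48405075073242, 44.17779541015625), 82.20189666748047)
```

View pics/c58.png

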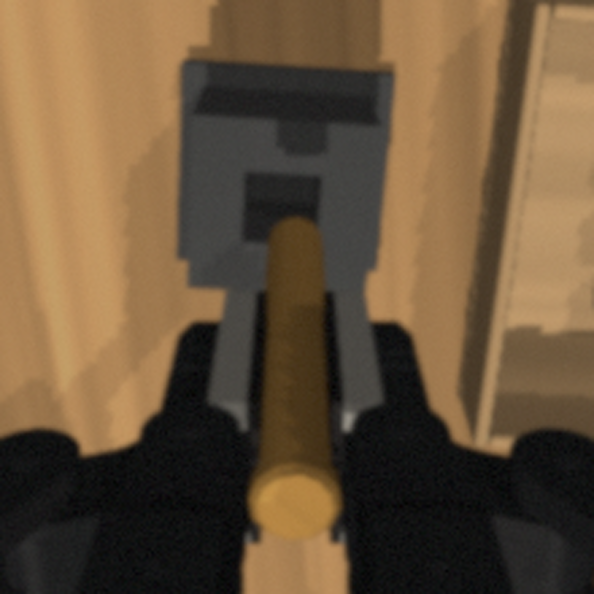

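```bash
python3 -m jog '[{"tx":0,"ty":-0.018,"tz":0.02,"ax":0,"ay":0,"az":0,"hand":0},{"tx":0,"ty":-0.018,"tz":0.04,"ax":0,"ay":0,"az":0,"hand":0},{"tx":0,"ty":-0.018,"tz":0.05,"ax":0,"ay":0,"az":0,"hand":0},{"tx":0,"ty":-0.018,"tz":0.05,"ax":0,"ay":0,"az":0,"hand":0},{"tx":0,"ty":-0.018,"tz":0.05,"ax":0,"ay":0,"az":0,"hand":0}]' 60
python3 -m jog '[{"tx":0,"ty":0,"tz":0,"ax":0,"ay":0,"az":0,"hand":0},{"tx":0,"ty":0,"tz":0,"ax":0,"ay":0,"az":0,"hand":0},{"tx":0,"ty":0,"tz":0,"ax":0,"ay":0,"az":0,"hand":0}]' 60
python3 - <<'E'
from h import *
s=save('wrist','w59')
go(394.1,-298,95,86);print(sense()['tool_pos'],sense()['tcp_rot'])
cv2.imwrite('pics/c59.png',cv2.resize(s['pixels'][180:400,210:430][:,:,::-1],None,fx=2.7,fy=2.7,interpolation=cv2.INTER_CUBIC))
for v in (275,280,290,300): print(v,px2w(s,319,v).round(1))
W=np.array([px2w(s,u,v) for v in range(170,300) for u in range(250,390)]); a=W[(W[:,2]>32)&(W[:,2]<37)]
print(len(a),cv2.minAreaRect(a[:,:2].astype(np.float32)))
E
```

```text
time: 55.45
tool_pos: [393.5, -296.5, 266.1]
tcp_rot: [-180.0, -0.0, 86.0]
ft_force: [-0.5, -0.3, -2.4]
finger_gap: 9.5
time: 55.7
tool_pos: [393.7, -296.6, 266.5]
tcp_rot: [180.0, 0.0, 86.0]
ft_force: [0.2, -0.2, -1.6]
finger_gap: 9.5
{'t': [-0.009, 0.004, -0.01], 'az': np.float64(0.0)}
[ 393.66640581 -296.56463175  266.45724667] [1.79994436e+02 3.97045951e-03 8.60015344e+01]
275 [ 394.5 -293.1   68. ]
280 [ 394.5 -293.1   74.5]
290 [ 394.5 -293.2   85.8]
300 [ 394.5 -293.2   95.9]
3349 ((394.3069763183594, -300.06256103515625), (44.75274658203125, 44.2464599609375), 82.41857147216797)
```

View pics/c59.png

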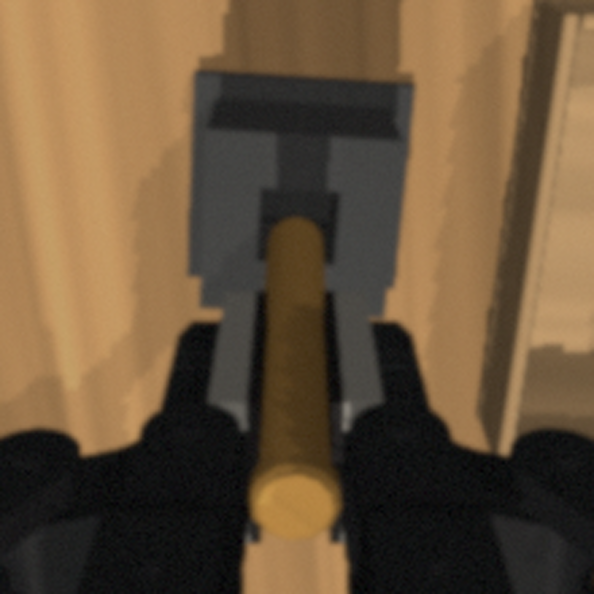

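```bash
python3 -m jog '[{"tx":-0.006,"ty":0,"tz":0.03,"ax":0,"ay":0,"az":0,"hand":0},{"tx":-0.006,"ty":0,"tz":0.06,"ax":0,"ay":0,"az":0,"hand":0},{"tx":-0.006,"ty":0,"tz":0.1,"ax":0,"ay":0,"az":0,"hand":0},{"tx":-0.006,"ty":0,"tz":0.12,"ax":0,"ay":0,"az":0,"hand":0},{"tx":-0.006,"ty":0,"tz":0.12,"ax":0,"ay":0,"az":0,"hand":0}]' 60
python3 -c "
from h import *
save('wrist','w60');print(sense()['tool_pos'],sense()['ft_force'])"
```

```text
time: 56.17
tool_pos: [393.1, -297.0, 246.9]
tcp_rot: [-179.9, -0.1, 86.0]
ft_force: [-0.8, 0.3, -3.1]
finger_gap: 9.3
[ 393.25372567 -297.16603643  247.51099055] [ 0.30445884  0.3071062  -2.14022419]
```

View pics/w60.png

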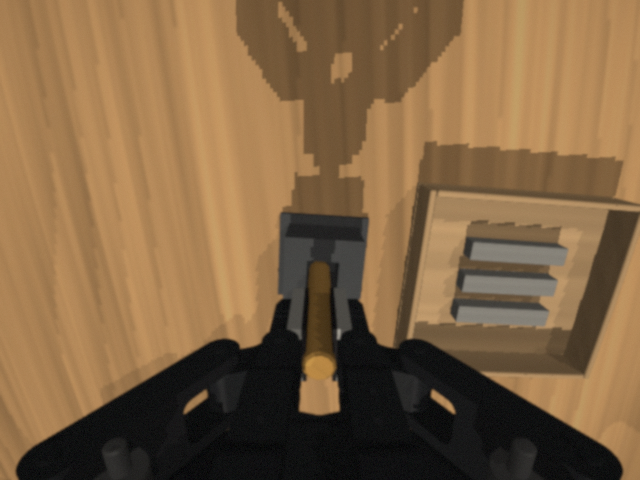

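```bash
python3 -m jog '[{"tx":0,"ty":0,"tz":0.04,"ax":0,"ay":0,"az":0,"hand":0},{"tx":0,"ty":0,"tz":0.08,"ax":0,"ay":0,"az":0,"hand":0},{"tx":0,"ty":0,"tz":0.12,"ax":0,"ay":0,"az":0,"hand":0},{"tx":0,"ty":0,"tz":0.14,"ax":0,"ay":0,"az":0,"hand":0},{"tx":0,"ty":0,"tz":0.14,"ax":0,"ay":0,"az":0,"hand":0}]' 60
python3 -m jog '[{"tx":0,"ty":0,"tz":0.006,"ax":0,"ay":0,"az":0,"hand":0},{"tx":0,"ty":0,"tz":0.006,"ax":0,"ay":0,"az":0,"hand":0}]' 60
python3 -c "
from h import *
print(sense()['tool_pos'],sense()['ft_force'])"
```

```text
time: 56.63
tool_pos: [393.2, -297.1, 226.3]
tcp_rot: [-179.9, -0.1, 86.0]
ft_force: [0.2, 0.4, -2.1]
finger_gap: 9.1
time: 56.8
tool_pos: [393.6, -297.4, 226.4]
tcp_rot: [-180.0, -0.0, 86.0]
ft_force: [0.1, -0.1, -2.5]
finger_gap: 9.3
[ 393.56522701 -297.43039149  226.44219297] [ 0.10167531 -0.08229126 -2.45196037]
```

Near the floor (about 1 mm); release and go up.

```bash
python3 -m jog '[{"tx":0,"ty":0,"tz":0.005,"ax":0,"ay":0,"az":0,"hand":0},{"tx":0,"ty":0,"tz":0.005,"ax":0,"ay":0,"az":0,"hand":0.3},{"tx":0,"ty":0,"tz":0.005,"ax":0,"ay":0,"az":0,"hand":0.5},{"tx":0,"ty":0,"tz":0.005,"ax":0,"ay":0,"az":0,"hand":0.7},{"tx":0,"ty":0,"tz":0.005,"ax":0,"ay":0,"az":0,"hand":0.7}]' 60
python3 -m jog '[{"tx":0,"ty":0,"tz":0,"ax":0,"ay":0,"az":0,"hand":0.7},{"tx":0,"ty":0,"tz":0,"ax":0,"ay":0,"az":0,"hand":0.7}]' 60
python3 -m jog '[{"tx":0,"ty":0,"tz":-0.15,"ax":0,"ay":0,"az":0,"hand":0.7},{"tx":0,"ty":0,"tz":-0.35,"ax":0,"ay":0,"az":0,"hand":0.7},{"tx":0,"ty":0,"tz":-0.6,"ax":0,"ay":0,"az":0,"hand":0.7},{"tx":0,"ty":0,"tz":-0.85,"ax":0,"ay":0,"az":0,"hand":0.7},{"tx":0,"ty":0,"tz":-1,"ax":0,"ay":0,"az":0,"hand":0.7}]' 60
python3 -m jog '[{"tx":-0.5,"ty":0,"tz":0,"ax":0,"ay":0,"az":0,"hand":0.7},{"tx":-0.5,"ty":0,"tz":0,"ax":0,"ay":0,"az":0,"hand":0.7},{"tx":-0.5,"ty":0,"tz":0,"ax":0,"ay":0,"az":0,"hand":0.7},{"tx":-0.5,"ty":0,"tz":0,"ax":0,"ay":0,"az":0,"hand":0.7}]' 60
python3 - <<'E'
from h import *
s=save('wrist','w61');save('top','t61');save('side','s61')
W=np.array([px2w(s,u,v) for v in range(100,400) for u in range(240,400)]); a=W[(W[:,2]>89)&(W[:,2]<99)]
print(len(a),a.mean(0)); a=W[(W[:,2]>32)&(W[:,2]<37)]
print(len(a),cv2.minAreaRect(a[:,:2].astype(np.float32)))
E
```

```text
time: 57.22
tool_pos: [393.7, -297.6, 226.1]
tcp_rot: [180.0, 0.0, 86.0]
ft_force: [0.1, -0.2, -0.2]
finger_gap: 57.7
time: 57.38
tool_pos: [393.6, -297.5, 225.9]
tcp_rot: [180.0, 0.0, 86.0]
ft_force: [0.1, -0.0, -1.2]
finger_gap: 59.8
time: 57.8
tool_pos: [393.9, -297.8, 380.3]
tcp_rot: [179.8, 0.2, 86.0]
ft_force: [0.4, 0.0, 0.7]
finger_gap: 59.9
time: 58.13
tool_pos: [387.9, -373.5, 375.5]
tcp_rot: [-180.0, -0.0, 85.9]
ft_force: [-0.0, 0.4, -0.2]
finger_gap: 59.6
233 [ 393.73594754 -299.63858253   94.19094362]
2237 ((394.5054931640625, -299.8949890136719), (43.926692962646484, 43.60478973388672), 82.19446563720703)
```

View pics/w61.png

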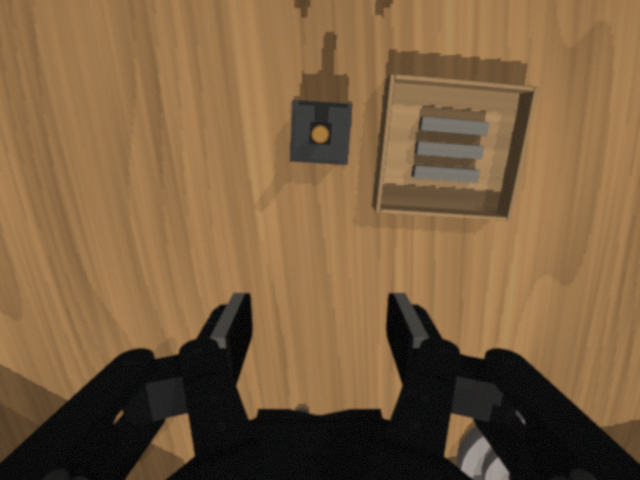

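View pics/s61.png

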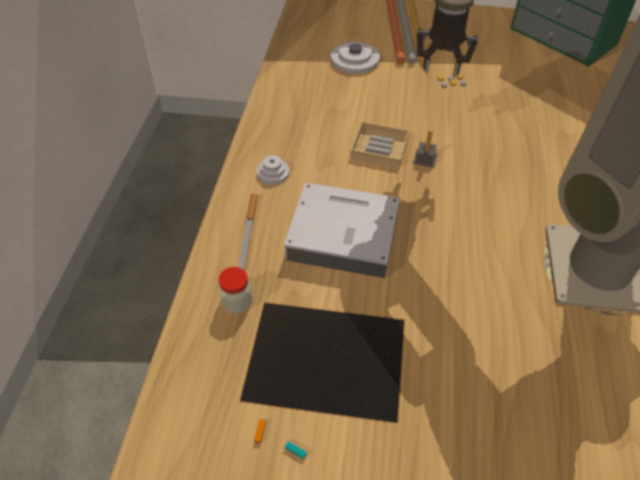

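View pics/t61.png

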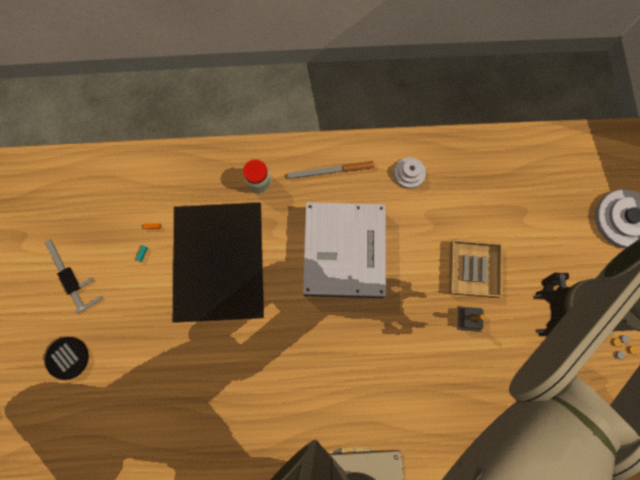

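```bash
python3 -m jog '[{"tx":0,"ty":0,"tz":0,"ax":0,"ay":0,"az":0,"hand":0.7},{"tx":0,"ty":0,"tz":0,"ax":0,"ay":0,"az":0,"hand":0.7},{"tx":0,"ty":0,"tz":0,"ax":0,"ay":0,"az":0,"hand":0.7},{"tx":0,"ty":0,"tz":0,"ax":0,"ay":0,"az":0,"hand":0.7},{"tx":0,"ty":0,"tz":0,"ax":0,"ay":0,"az":0,"hand":0.7}]'
python3 -c "
from bench import *
print(hand_in())"
```

```text
time: 58.7
tool_pos: [388.4, -372.0, 375.9]
tcp_rot: [180.0, 0.0, 86.0]
ft_force: [0.0, 0.7, 0.2]
finger_gap: 59.8
the job is handed in; nothing more can be done
None
```

The job is done and handed in at about 59 s of robot time. `hand_in()` reports no verdict, so what follows rests on my own checks.

**What I did:** I probed the louvres with the rod and found the hidden shutter about 22 mm to the +x side of the channel's middle. The rod stood there by itself and held the slot's cover open. I dropped the three short keys through the slot and laid the three long ones side by side in the tray. Then I put the rod back in its stand.

**What the last checks showed:**
- **Rod:** upright in the stand. Its top is at z 94.2 mm, which puts the lower end on the hole floor, and it stands within 1 mm of the stand's centre.
- **Cover and louvres:** the slot looks shut and the louvres flush. I judged this from the pictures, not from a joint reading.
- **Long keys:** all three lie flat in the tray.
- **Short keys:** the three fell into a stack in the bin with its top at z 40.5 mm. By depth, the top key's centre was about 34.5 mm against the 40 mm limit. Once the cover shut I could not see them again.
- **Everything else:** the mat is empty, and the jar, pulley and file are where they began.

**What disagreed:**
- One long key was knocked about 28 mm aside during the run. I found it again with the wrist camera before grasping it.
- The top camera put the stand and tray 2–4 mm off from the wrist camera along y. I used the wrist values.
- The finger opening read about 9–10 mm on 12 mm parts.

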